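# Load the seeder carrier with seed cartridges and start the sowing run

## Task

Push the seeder carrier along its rail to the yellow loading station and, while it stands there, screw every seed cartridge on the bench onto a threaded neck of its own: turn each one backward until it drops into the thread start, then forward until it is fully home and flat on the deck. Then push the loaded carrier on to the green sowing station so that it clicks into the detent, and only then push the roller lever of the black switch over sideways until it trips, and let it spring back. Leave the two jars behind the rail where they are.

Things in the scene. Friction and masses are not known exactly. Their poses are not given: they have to be found in the camera images.
- cart1: seed cartridge (may be absent): squat amber pot standing mouth down, 67 mm across, 76 mm tall, 0.22 kg; origin at the centre of its rim underside, z up. On top a white wing grip, 50 mm long (along x), 14 mm thick (y), from z = 46 to 76 mm. In its 56 mm mouth two lugs on the x axis, in line with the wing, run in the thread; a half turn gives the same fit. Any cartridge fits any neck
- cart2: seed cartridge (may be absent), the same as cart1 in shape, size and axes. It drops and follows the thread by its own weight if the fingers only straddle the wing with a few mm of play and turn it like a wrench (follow it down); held fast, it must be lowered by hand
- cart3: seed cartridge (may be absent), the same as cart1 in shape, size and axes. It drops and follows the thread by its own weight if the fingers only straddle the wing with a few mm of play and turn it like a wrench (follow it down); held fast, it must be lowered by hand
- cart4: seed cartridge (may be absent), the same as cart1 in shape, size and axes. It drops and follows the thread by its own weight if the fingers only straddle the wing with a few mm of play and turn it like a wrench (follow it down); held fast, it must be lowered by hand
- neck1 (a point): foot centre of a blue threaded neck on the grey carrier's deck (deck 28 mm above the bench; 4 necks, 76 mm apart along the rail); z up, x across and y along the rail. 51 mm across the thread, tapered tip 34 mm above the deck; a cartridge has 2 mm play on it. Right-hand thread, two starts. A cartridge is home when its rim lies on the deck (its origin at this point)
- neck2 (a point): second neck, like neck1. Set a cartridge on any neck with its wing across the carrier (along x, in line with the two white marks): it rests on top of the thread, rim 10 to 16 mm above the deck. The thread start lies 15 to 75 degrees back from there (counterclockwise from above), different on each neck; there the cartridge falls about 10 mm, to some 5 mm above the deck
- neck4 (a point): fourth neck, like neck1; neck1 is next to the red push post
- neck3 (a point): third neck, like neck1. On all: from the thread start about 95 degrees forward (clockwise from above) brings the cartridge home, where it stops. Turned forward from on top of the thread it only jams on a tooth, rim about 9 mm above the deck; turned back past the start it stops too
- handle (a point): top centre of the red square push post (18 x 18 mm, 60 mm tall above the deck, sides along the rail's axes) at the -y end of the carrier; top 88 mm above the bench
- carrier (a joint): position of the carrier on the rail, m, growing to the rail's +y; starts at -0.13 to -0.06, short of both stations. 0: loading station (yellow tab on the rail's near side, level with the short red line on the deck); 0.100: sowing station (green tab, same line). A sprung detent holds it there, captures within 5 mm and takes about 10 N to enter or leave. End stop 0.125
- rail: aluminium rail fixed on the bench, 700 mm long along its y axis, 85 mm wide (100 mm at the end plates), 12 mm high; origin at its centre on the bench
- roller (a point): centre of the yellow roller (28 mm diameter, 16 mm wide along x) on top of the steel roller lever, 118 mm above the bench when upright; hinged 82 mm below on the -x side of the black switch box. y is the way the roller moves when pushed, x the hinge line; the space on its -y side is free
- roller_arm (a joint): angle of the roller lever, rad: 0 at rest (upright); leans only towards the switch's own +y against a spring (1 N at the roller to start, 3 N at 0.4), trips at 0.4, end stop 0.8, springs back when let go
- switch_box: black switch box, 60 x 70 mm and 50 mm high, on a 90 x 100 mm steel foot plate, fixed; origin at the centre of its underside, y the way the roller is pushed
- jar_glass: bystander behind the rail, to be left alone: empty glass jar, 72 mm across, 110 mm tall; origin at the centre of its underside
- seed_jar: bystander behind the rail, to be left alone: closed amber seed jar with white lid, 84 mm across, 130 mm tall; origin at the centre of its underside
There are look-alikes about, which are no part of the job. Leave any purple look-alike of the cart4 alone.

How it is judged:
By the outcome, as a careful person would: the job done as asked, in the order asked, and still so for the second after the job is handed in, with the robot touching nothing.
Of cart1, cart2, cart3, cart4 only 3 to 4 are there at a start; the rules pass over those that are not, and their reading is None.
At some moment in a run one of cart1, cart2, cart3, cart4 may be knocked a few centimetres aside while the robot is not near it.
Once in a run the grip may slacken for a moment while it holds something.
It also fails if it takes over 210 s, if anything falls off the work surface, if the arm or the gripper's body presses on something with over 40 N, if the wrist force passes 120 N, or if a joint passes its speed limit or range.

## Robot

A 6-joint arm with a two-finger parallel gripper is mounted at the origin on the work surface. World frame = base frame: x ahead of the robot, y to its left, z up, the work surface at z = 0. Lengths are in m, angles in rad, forces in N, time in s.
With the tool pointing down it reaches from about 0.375 to 0.9 m from the base axis. Payload 3.1 kg.
Tool frame: the origin (TCP) lies at the very end of the fingers, on their centre line; the grasp point (between the pads) lies 19 mm behind it; z points along the fingers, y is the direction in which the jaws open and shut (so a half turn about z gives the same grasp; the last joint's range is limited). The gripper opens to 85 mm and grips with 20 to 120 N. Pads are 22 mm wide; open, the fingers measure 114 mm over their backs; the gripper's body (76 mm by 85 mm) begins 54 mm behind the grasp point. The pads swing forward as they close: fully open they stand 13 mm farther back than shut.
Start: joints at [-1.421, 0.527, 1.433, -0, 1.181, -0.178], TCP at [0.202, -0.591, 0.231] pointing down, gripper open.
Joint ranges: [-3.08, 3.08], [-0.75, 2.2], [0.22, 2.44], [-1.43, 4.57], [0, 2.65], [-2.85, 2.85]. Speed limits (rad/s): [2.79, 2.79, 3.14, 3.14, 3.14, 3.14].

## Interface

Orientations are given as a unit quaternion [x, y, z, w].
In Python, from station import * gives the robot as it stands.
- The arm moves only by the tool jog_arm, never from a script. Its argument "motion" is a list of rows, each a list of 5 numbers: the shift along the world's x, y, z in cm, then the turn about the world's z in degrees, then the closure in counts, from 0 (fully open) to 255 (shut). In form: [[tx, ty, tz, yaw, jaw], ...]. A call has 1 to 10 rows; each row shifts and turns the pose as measured when the row begins; what a row does not reach is not made up. A row lasts 1/12 s, in which the tool goes at most 41.7 mm and 7.16 degrees, less where a joint would pass 70% of its speed; a pose out of reach is approached as far as the arm can. A call with a gripper value outside its range is refused whole. The fingers move at their own pace and stop on an object; "squeeze" is the grip in N (left out, the last holds). Time passes only in rows, so rows that do not move let the fingers close. It gives the time, the measured TCP pose, the force and the opening at its end, in the units of the state.
- sense(): the state, without advancing time (a new reading comes with each control period).
- snapshot(name): name is "scene" or "top" or "wrist"; returns a dict with "img" (400x640x3 uint8, red, green, blue), "depth" (400x640 float32, m along the optical axis (not along the pixel's ray), 0 where there is no reading), "intrinsics" (3x3 intrinsics, pixels), "dist_coeffs" ([k1, k2, p1, p2, k3] as OpenCV has them; the pictures are not rectified), "eye" and "attitude" of the camera in the world. Camera axes: x right, y down, z forward; pixel columns grow to the right and rows downward; lengths in m; the calibration is good to about 2 mm. A picture is of the moment at which its call begins.
- sign_off(): hands the job in, once; it reports no verdict.
The state is a dict: "t": time; "q": joint angles; "qd": joint speeds; "tau": joint torques, N m; "tcp_pos": TCP position; "tool_rot": TCP orientation; "force": force on the tool from outside, world axes, zero at the start; "ft_torque": the same for the moment, N m; "finger_gap": opening from 0.0 (shut) to 1.0 (fully open).
Only numpy, scipy, OpenCV 4.12 (cv2) and the standard library are available. Lean on these libraries where they do the work, as an engineer would, in place of code of your own. Each camera call takes 0.05 s, during which the arm holds its last target.

## Working session

There is one attempt and no reset: what is moved stays moved. The work goes in short steps, Python scripts to look and compute and a tool call to move; the robot and the scene stay as the last step left them, time stands still between calls to the robot, and variables do not carry over. Pictures are saved under pics/ and viewed, and the job is handed in when it is done.

Besides the shell and the picture viewer there is one more tool, called after "Call:" as name([rows], argument=value, ...), one row to a line, values as JSON. jog_arm: Moves the arm, as the interface text tells. Its arguments: {"type":"object","properties":{"motion":{"type":"array","items":{"type":"array","items":{"type":"number"}}},"squeeze":{"type":"number"}},"required":["motion"]}

```bash
mkdir -p pics; ls; cat > h.py <<'E'
from station import *
import numpy as np, cv2
from scipy.spatial.transform import Rotation as R
def rot(a):
    a=np.array(a,float)
    return R.from_quat(a).as_matrix() if a.size==4 else a
def snap(name,fn=None):
    s=snapshot(name)
    if fn: cv2.imwrite('pics/'+fn,cv2.cvtColor(s['img'],cv2.COLOR_RGB2BGR))
    return s
def cloud(s):
    h,w=s['depth'].shape
    u,v=np.meshgrid(np.arange(w),np.arange(h))
    p=cv2.undistortPoints(np.stack([u,v],-1).reshape(-1,1,2).astype(np.float64),np.array(s['intrinsics']),np.array(s['dist_coeffs'])).reshape(h,w,2)
    d=s['depth'][...,None]
    c=np.concatenate([p*d,d],-1)
    W=c@rot(s['attitude']).T+np.array(s['eye'])
    W[s['depth']==0]=np.nan
    return W
E
python3 - <<'E'
from h import *
s=sense();print(s)
for n in ['scene','top','wrist']:
    a=snap(n,n+'0.png');print(n,a['eye'],a['attitude'],a['intrinsics'],a['dist_coeffs'])
    np.savez('pics/'+n+'0.npz',**a)
E
```

```text
pics
{'t': 0.0, 'q': array([-1.42047959e+00,  5.28455129e-01,  1.43388690e+00, -3.08364640e-05,
        1.18139853e+00, -1.78496502e-01]), 'qd': array([-4.57690472e-04, -7.59326290e-04,  3.52826148e-04, -3.49172190e-04,
       -8.35857395e-05,  8.96832485e-04]), 'tau': array([ 2.11743627e-04, -4.42341936e+01, -1.78027886e+01, -3.83642771e-05,
        8.38947482e-03, -2.24939832e-06]), 'tcp_pos': array([ 0.20173906, -0.59079722,  0.2303453 ]), 'tool_rot': array([ 9.86514116e-01,  1.63672677e-01,  8.75052689e-07, -1.07404468e-03]), 'force': array([ 0.3368858 , -0.99411165,  0.45503349]), 'ft_torque': array([ 0.04163785,  0.02064661, -0.00343764]), 'finger_gap': 0.9975807759240272}
scene [1.09585556 0.0645738  0.59229649] [ 0.58828664  0.67866308 -0.33455938 -0.28531608] [[378.91044025   0.         321.26406051]
 [  0.         378.91044025 198.73870514]
 [  0.           0.           1.        ]] [0.01622079 0.         0.         0.         0.        ]
top [ 0.3421922  -0.01524095  1.41048232] [-0.69614555  0.71652255 -0.03036054  0.03248139] [[488.6054256    0.         316.18434407]
 [  0.         488.6054256  196.34604838]
 [  0.           0.           1.        ]] [-0.12895186  0.          0.          0.          0.        ]
wrist [ 0.27757646 -0.56457098  0.37419919] [ 0.80339435 -0.5745181  -0.09137936  0.1270287 ] [[281.89384827   0.         319.83155956]
 [  0.         281.89384827 199.762385  ]
 [  0.           0.           1.        ]] [-0.05073567  0.          0.          0.          0.        ]
```

View pics/scene0.png

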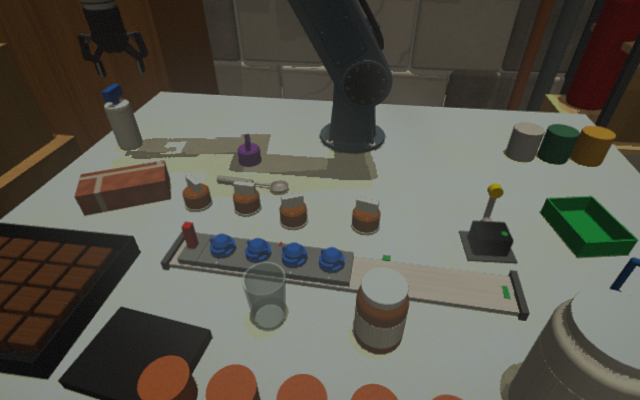

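View pics/top0.png

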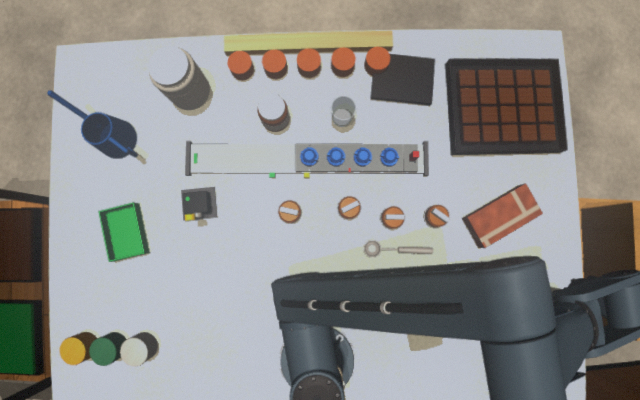

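View pics/wrist0.png

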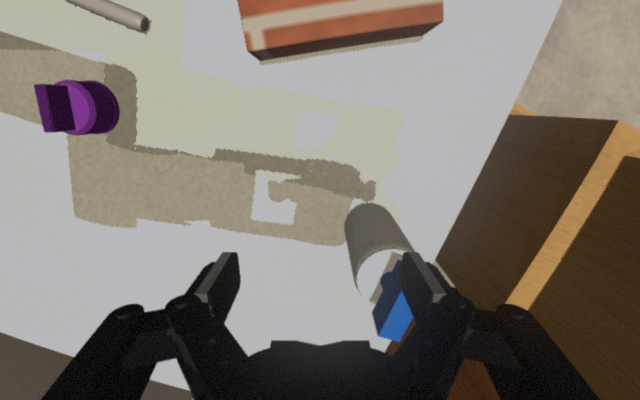

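The top view shows four amber cartridges with white wings at (290,211), (350,208), (393,217) and (438,215). They fit the description; the purple look-alike (wrist view, 75,107) stays where it is. The carrier is at (357,157) with its red post at (416,155). The yellow tab is at (307,175), the green tab at (272,175), and the switch at (195,205).

```bash
python3 - <<'E'
from h import *
s=dict(np.load('pics/top0.npz'));im=cv2.cvtColor(s['img'],cv2.COLOR_RGB2BGR)
c=im[130:235,175:455]
cv2.imwrite('pics/crop1.png',cv2.resize(c,None,fx=2.85,fy=2.85,interpolation=cv2.INTER_CUBIC))
W=cloud(s)
np.set_printoptions(precision=4,suppress=True)
print('bench',W[185,400],W[250,180])
hsv=cv2.cvtColor(im,cv2.COLOR_BGR2HSV)
# carts: white wing region by height
for n,(u,v) in dict(a=(290,211),b=(350,208),c=(393,217),d=(438,215)).items():
    P=W[v-22:v+23,u-22:v*0+u+23].reshape(-1,3)
    k=P[(P[:,2]>0.066)&(P[:,2]<0.085)]
    m=k[:,:2].mean(0); ev,V=np.linalg.eigh(np.cov((k[:,:2]-m).T)); a=np.degrees(np.arctan2(V[1,1],V[0,1]))
    k2=P[(P[:,2]>0.03)&(P[:,2]<0.055)]
    c2,r=cv2.minEnclosingCircle(k2[:,:2].astype(np.float32))
    print(n,len(k),'wing ctr',m,k[:,2].mean(),'ang(world x)',a,'ext',np.sqrt(ev*12),'body',c2,r)
for n,(u,v) in dict(post=(416,155),n1=(390,157),n2=(363,157),n3=(336,157),n4=(309,157)).items():
    P=W[v-14:v+15,u-14:u+15].reshape(-1,3)
    lo,hi=(0.08,0.095) if n=='post' else (0.055,0.068)
    k=P[(P[:,2]>lo)&(P[:,2]<hi)]
    print(n,len(k),k.mean(0),np.ptp(k,axis=0))
E
```

```text
bench [ 0.494  -0.2578  0.    ] [ 0.3229  0.388  -0.0018]
a 95 wing ctr [0.4244 0.0641] 0.07643309775125934 ang(world x) 75.99562804058536 ext [0.0142 0.0499] body (0.42453688383102417, 0.06385587900876999) 0.0319766104221344
b 94 wing ctr [ 0.431  -0.1051] 0.07697526594704693 ang(world x) 115.35515483461269 ext [0.014  0.0509] body (0.431185245513916, -0.10529763996601105) 0.03190731629729271
c 100 wing ctr [ 0.3989 -0.2241] 0.07650533010009629 ang(world x) 85.6712592739679 ext [0.0149 0.0505] body (0.3989325761795044, -0.22640015184879303) 0.032348304986953735
d 99 wing ctr [ 0.3994 -0.3537] 0.07621104053398702 ang(world x) 50.46769353908392 ext [0.0152 0.05  ] body (0.3995024263858795, -0.3541347086429596) 0.031928468495607376
post 46 [ 0.5695 -0.2883  0.088 ] [0.0172 0.0175 0.0144]
n1 131 [ 0.5706 -0.2217  0.0611] [0.0459 0.0485 0.0125]
n2 128 [ 0.5735 -0.1484  0.0614] [0.0356 0.039  0.0129]
n3 130 [ 0.5758 -0.072   0.0611] [0.0367 0.0474 0.0121]
n4 135 [0.5784 0.0039 0.0608] [0.0371 0.0416 0.0114]
```

View pics/crop1.png

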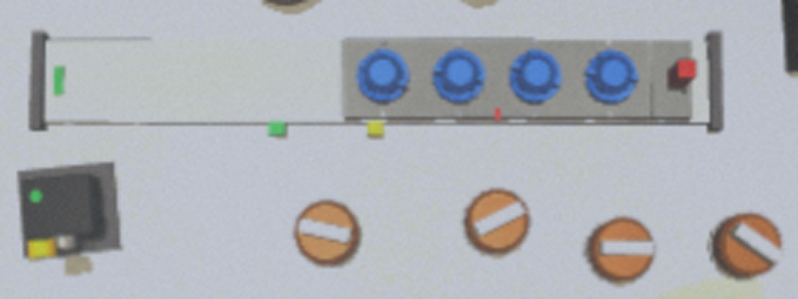

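```bash
cat >> h.py <<'E'
np.set_printoptions(precision=4,suppress=True)
def tabs(s,z_line=0.028,win=None):
    im=cv2.cvtColor(s['img'],cv2.COLOR_RGB2HSV);W=cloud(s)
    H,S,V=im[...,0].astype(int),im[...,1],im[...,2]
    out={}
    reg=(W[...,0]>0.49)&(W[...,0]<0.56)&(W[...,1]>-0.35)&(W[...,1]<0.3)
    for n,m in dict(yellow=(H>18)&(H<35)&(S>120),green=(H>45)&(H<85)&(S>100),red=((H<6)|(H>174))&(S>110)).items():
        k=reg&m&(W[...,2]<0.045)
        if k.sum(): 
            v,u=np.nonzero(k); out[n]=(k.sum(),np.array([u.mean(),v.mean()]),np.nanmean(W[k],0))
    return out
def ray(s,uv,z):
    p=cv2.undistortPoints(np.array(uv,float).reshape(-1,1,2),np.array(s['intrinsics']),np.array(s['dist_coeffs'])).reshape(-1,2)
    d=np.c_[p,np.ones(len(p))]@rot(s['attitude']).T; e=np.array(s['eye'])
    return e+d*((z-e[2])/d[:,2])[:,None]
E
python3 - <<'E'
from h import *
s=dict(np.load('pics/top0.npz'));print(tabs(s))
s2=dict(np.load('pics/scene0.npz'));print(tabs(s2))
W=cloud(s);im=s['img']
H=cv2.cvtColor(im,cv2.COLOR_RGB2HSV)
# post top: red with z>0.084
P=W[(W[...,2]>0.084)&(W[...,2]<.095)&(abs(W[...,0]-.57)<.05)&(abs(W[...,1]+.288)<.04)];print('post',len(P),P.min(0),P.max(0),P.mean(0))
for y in (-.2217,-.1484,-.072,.0039):
    k=W[(W[...,2]>0.0605)&(W[...,2]<.07)&(abs(W[...,0]-.574)<.04)&(abs(W[...,1]-y)<.035)];print('neck',len(k),k.min(0),k.max(0),k.mean(0))
# roller
k=(H[...,0]>18)&(H[...,0]<35)&(H[...,1]>120)&(W[...,2]>.09)&(W[...,1]>.2);print('roller',k.sum(),W[k].min(0),W[k].max(0),W[k].mean(0))
k=(W[...,2]>.044)&(W[...,2]<.056)&(abs(W[...,0]-.43)<.08)&(abs(W[...,1]-.33)<.1)
r=cv2.minAreaRect(W[k][:,:2].astype(np.float32));print('box',k.sum(),r,W[k].mean(0))
# end plate
k=(abs(W[...,0]-.57)<.06)&(W[...,1]<-.30)&(W[...,1]>-.36)&(W[...,2]>.008);print('endplate',W[k].min(0),W[k].max(0))
E
```

```text
{'yellow': (np.int64(18), array([306.2222, 174.5   ]), array([0.5308, 0.0141, 0.0139])), 'green': (np.int64(20), array([272. , 174.5]), array([0.5335, 0.1127, 0.0154])), 'red': (np.int64(4), array([349. , 169.5]), array([ 0.5395, -0.1087,  0.0298]))}
{'green': (np.int64(28), array([386. , 257.5]), array([0.5361, 0.1145, 0.0127])), 'red': (np.int64(10), array([280.2, 243.7]), array([ 0.5416, -0.1079,  0.0275]))}
post 40 [ 0.5608 -0.2972  0.0847] [ 0.578  -0.2797  0.095 ] [ 0.5694 -0.2887  0.0889]
neck 81 [ 0.5554 -0.2375  0.0605] [ 0.5872 -0.2059  0.0699] [ 0.5714 -0.2211  0.0635]
neck 78 [ 0.5574 -0.1668  0.0605] [ 0.5891 -0.1328  0.0683] [ 0.5734 -0.1485  0.0641]
neck 78 [ 0.5623 -0.086   0.0605] [ 0.5907 -0.0572  0.0689] [ 0.5764 -0.0724  0.0636]
neck 76 [ 0.5622 -0.0129  0.0605] [0.5962 0.0179 0.0693] [0.5783 0.0042 0.0634]
roller 406 [0.012  0.3121 0.09  ] [0.4191 0.713  0.1366] [0.0958 0.6319 0.0974]
box 515 ((0.44652798771858215, 0.3291393220424652), (0.08039970695972443, 0.07077101618051529), 4.4221673011779785) [0.455  0.3287 0.0508]
endplate [ 0.518  -0.3498  0.008 ] [ 0.6237 -0.3     0.0374]
```

Call:
jog_arm([
  [3.7,3.0,0,7,80],
  [3.7,3.0,0,7,80],
  [3.7,3.0,0,7,80],
  [3.7,3.0,0,7,80],
  [3.7,3.0,0,7,80],
  [3.7,3.0,0,7,80],
  [3.7,3.0,0,7,80],
  [3.7,3.0,0,7,80],
  [3.7,3.0,0,7,80],
  [3,2.5,0,6,80],
], squeeze=40)

```text
t: 0.98
tcp_pos: [0.524, -0.3258, 0.2277]
tool_rot: [0.712, 0.703, -0.001, -0.0]
force: [0.3, -1.0, 0.9]
finger_gap: 0.686
```

Call:
jog_arm([
  [2.5,2.0,0,-1,80],
  [2.2,1.9,0,0,80],
  [0,0,-3,0,80],
  [0,0,-3.5,0,80],
  [0,0,-3,0,80],
])

```text
t: 1.4
tcp_pos: [0.586, -0.2783, 0.1377]
tool_rot: [0.712, 0.703, 0.003, 0.01]
force: [-0.1, 0.1, -0.6]
finger_gap: 0.685
```

```bash
python3 - <<'E'
from h import *
s=sense();print(s['t'],s['tcp_pos'],s['q'],s['force'],s['finger_gap'])
a=snap('wrist','w1.png');W=cloud(a)
k=(W[...,2]>.08)&(W[...,2]<.095)&(abs(W[...,0]-.57)<.03)&(abs(W[...,1]+.288)<.03);P=W[k];print(len(P),P.min(0),P.max(0),P.mean(0))
E
```

```text
1.4 [ 0.586  -0.2783  0.1377] [-0.6161  0.6608  1.4675  0.0018  0.9926 -0.6044] [-0.141   0.114  -0.5649] 0.6846489226466598
609 [ 0.5633 -0.2962  0.0801] [ 0.581  -0.278   0.0911] [ 0.5723 -0.2856  0.0882]
```

View pics/w1.png

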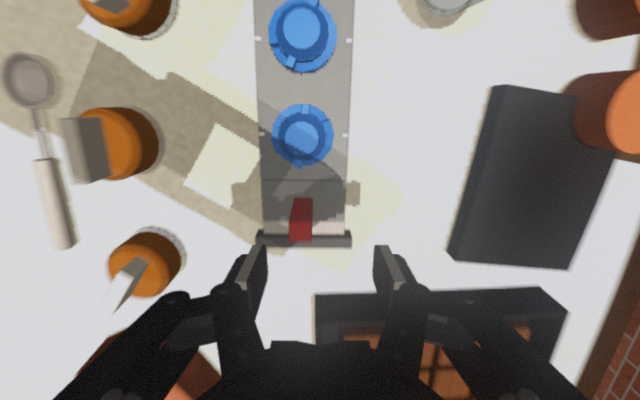

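Call:
jog_arm([
  [-1.4,-0.8,0,0,80],
  [0,0,0,0,80],
  [0,0,0,0,80],
])

```text
t: 1.7
tcp_pos: [0.5656, -0.2814, 0.1268]
tool_rot: [0.711, 0.703, 0.001, -0.002]
force: [-0.3, -0.2, 0.0]
finger_gap: 0.688
```

Call:
jog_arm([
  [0.5,-0.5,-2,0,80],
  [0,0,-2.0,0,80],
  [0,0,-2,0,80],
  [0,0,-1,0,80],
  [0,0,0,0,80],
  [0,0,0,0,80],
])

```text
t: 2.2
tcp_pos: [0.5767, -0.2906, 0.0627]
tool_rot: [0.712, 0.702, 0.002, 0.006]
force: [0.1, -0.1, -0.1]
finger_gap: 0.687
```

Call:
jog_arm([
  [-0.4,0,0,0,80],
  [0,0,0,0,80],
  [0,0,0,0,150],
  [0,0,0,0,190],
  [0,0,0,0,220],
  [0,0,0,0,230],
  [0,0,0,0,255],
  [0,0,0,0,255],
], squeeze=30)

```text
t: 2.87
tcp_pos: [0.5717, -0.2915, 0.0682]
tool_rot: [0.712, 0.702, 0.001, 0.007]
force: [1.3, 0.8, -0.8]
finger_gap: 0.2
```

Call:
jog_arm([
  [0.03,1,0,0,255],
  [0.06,2,0,0,255],
  [0.06,2,0,0,255],
  [0.06,2,0,0,255],
  [0.06,2,0,0,255],
  [0.03,1,0,0,255],
  [0,0,0,0,255],
  [0,0,0,0,255],
])

```text
t: 3.53
tcp_pos: [0.5748, -0.1927, 0.0682]
tool_rot: [0.712, 0.702, -0.001, 0.01]
force: [-0.5, -1.4, -2.1]
finger_gap: 0.204
```

```bash
python3 - <<'E'
from h import *
s=sense();print(s['t'],s['tcp_pos'],s['q'],s['force'],s['finger_gap'])
for n in ('top','scene'): print(tabs(snap(n,n+'2.png')))
E
```

```text
3.5333 [ 0.5748 -0.1927  0.0682] [-0.5038  0.7164  1.6155 -0.011   0.7918 -0.4808] [-0.5142 -1.409  -2.0508] 0.20428134026280015
{}
{'yellow': (np.int64(1), array([337., 249.]), array([0.5278, 0.0113, 0.0146])), 'red': (np.int64(9), array([326.8889, 249.6667]), array([ 0.5455, -0.008 ,  0.0277]))}
```

Call:
jog_arm([
  [0.03,1,0,0,255],
  [0.03,0.7,0,0,255],
  [0,0,0,0,255],
  [0,0,0,0,255],
  [0,0,0,0,255],
])

```text
t: 4.05
tcp_pos: [0.575, -0.1834, 0.0683]
tool_rot: [0.714, 0.7, -0.003, 0.012]
force: [1.4, 0.9, -0.5]
finger_gap: 0.202
```

```bash
python3 - <<'E'
from h import *
s=sense();print(s['t'],s['tcp_pos'],s['q'],s['force'],s['finger_gap'])
for n in ('top','scene','wrist'):
    a=snap(n,n+'3.png'); print(tabs(a))
    np.savez('pics/'+n+'3.npz',**a)
im=cv2.imread('pics/scene3.png')
cv2.imwrite('pics/c3.png',cv2.resize(im[215:285,270:420],None,fx=5,fy=5,interpolation=cv2.INTER_CUBIC))
E
```

```text
4.05 [ 0.575  -0.1834  0.0683] [-0.4869  0.7134  1.6241 -0.0193  0.783  -0.4525] [ 1.4313  0.9119 -0.4834] 0.20210967792433954
{}
{'yellow': (np.int64(1), array([337., 249.]), array([0.5266, 0.0112, 0.0134])), 'red': (np.int64(9), array([331.1111, 250.3333]), array([0.5454, 0.0008, 0.0269]))}
{}
```

View pics/c3.png

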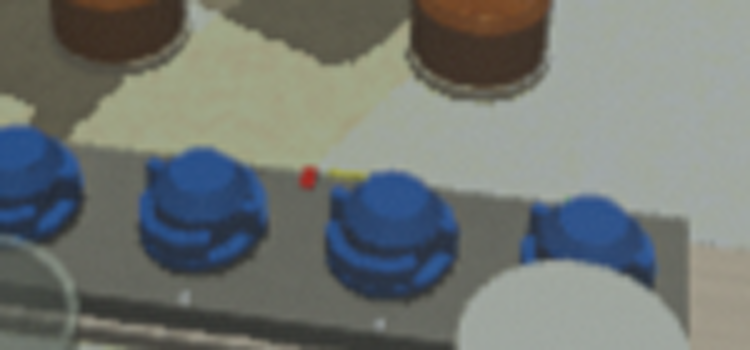

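View pics/top3.png

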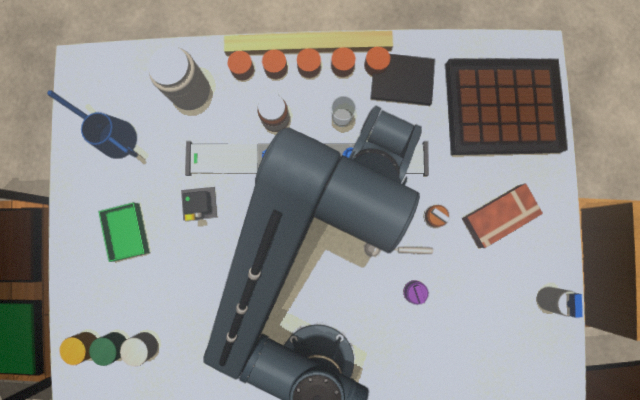

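View pics/wrist3.png

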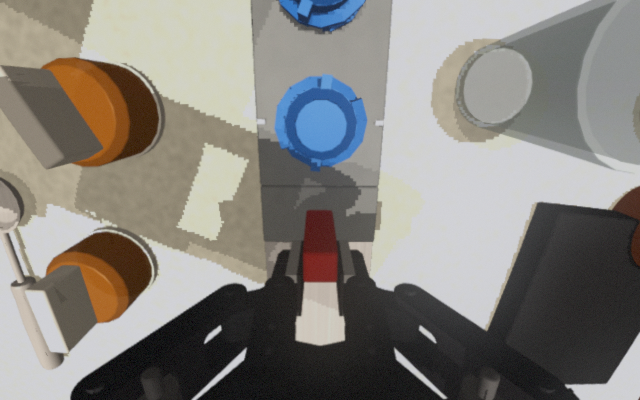

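Call:
jog_arm([
  [0.03,0.8,0,0,255],
  [0.02,0.6,0,0,255],
  [0,0.1,0,0,255],
  [0,0,0,0,255],
  [0,0,0,0,255],
])

```text
t: 4.62
tcp_pos: [0.5754, -0.1731, 0.0684]
tool_rot: [0.714, 0.7, -0.006, 0.015]
force: [0.1, -0.7, -1.3]
finger_gap: 0.199
```

Call:
jog_arm([
  [0.02,0.5,0,0,255],
  [0,0.2,0,0,255],
  [0,0,0,0,255],
  [0,0,0,0,255],
])

```text
t: 4.95
tcp_pos: [0.5755, -0.168, 0.0684]
tool_rot: [0.713, 0.701, -0.008, 0.017]
force: [-0.9, -1.8, -1.1]
finger_gap: 0.203
```

```bash
python3 - <<'E'
from h import *
s=sense();print(s['t'],s['tcp_pos'],s['q'],s['force'],s['finger_gap'])
for n in ('scene',):
    a=snap(n,n+'4.png'); print(tabs(a))
im=cv2.imread('pics/scene4.png')
cv2.imwrite('pics/c4.png',cv2.resize(im[215:285,270:420],None,fx=5,fy=5,interpolation=cv2.INTER_CUBIC))
E
```

```text
4.95 [ 0.5755 -0.168   0.0684] [-0.4572  0.709   1.6371 -0.0373  0.7692 -0.4135] [-0.9078 -1.7802 -1.0983] 0.20273959951969234
{'yellow': (np.int64(2), array([336.5, 249. ]), array([0.526 , 0.0101, 0.0126])), 'red': (np.int64(8), array([338.125, 251.125]), array([0.546 , 0.0155, 0.0272]))}
```

View pics/c4.png

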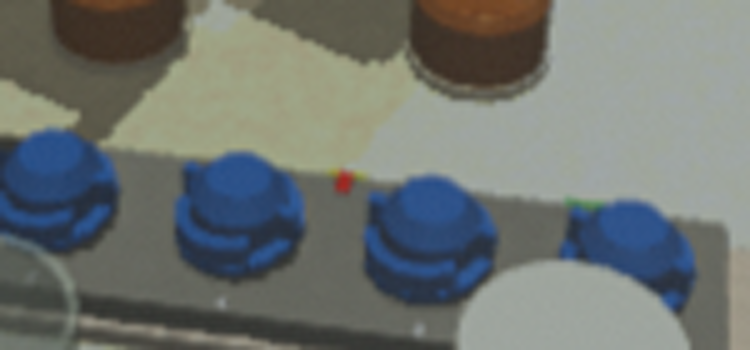

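Call:
jog_arm([
  [0,0,0,0,80],
  [0,0,0,0,80],
  [0,0,0,0,80],
  [0,0,3,0,80],
  [0,0,3.5,0,80],
  [0,0,3.5,0,80],
  [-2,3,0,-3,80],
  [-2.5,3.5,0,-3,80],
  [-2.5,3.5,0,-3,80],
  [-2.5,3.5,0,-3,80],
])

```text
t: 5.83
tcp_pos: [0.4895, -0.0365, 0.1752]
tool_rot: [0.786, 0.617, -0.003, 0.026]
force: [0.7, 0.6, -0.0]
finger_gap: 0.688
```

Call:
jog_arm([
  [-2.5,3.5,0,-1,80],
  [-1.5,2.5,0,0,80],
  [0,0,0,0,80],
  [0,0,0,0,80],
  [0,0,0,0,80],
])

```text
t: 6.25
tcp_pos: [0.4413, 0.0314, 0.1771]
tool_rot: [0.79, 0.613, -0.003, 0.025]
force: [-0.1, -0.6, 0.0]
finger_gap: 0.681
```

```bash
python3 - <<'E'
from h import *
s=sense();print(s['t'],s['tcp_pos'],s['tool_rot'],s['q'],s['force'],s['finger_gap'])
for n in ('scene','wrist','top'):
    a=snap(n,n+'5.png'); print(tabs(a)); np.savez('pics/'+n+'5.npz',**a)
E
```

```text
6.25 [0.4413 0.0314 0.1771] [ 0.7897  0.6129 -0.0034  0.0249] [-0.1556  0.3676  1.9485 -0.0548  0.7947  0.1329] [-0.1395 -0.6086  0.021 ] 0.6809646161019339
{'yellow': (np.int64(2), array([338.5, 249.5]), array([0.5342, 0.015 , 0.0201])), 'red': (np.int64(8), array([338.125, 251.125]), array([0.5466, 0.0155, 0.0279]))}
{'yellow': (np.int64(185), array([395.4919, 169.627 ]), array([0.5326, 0.0172, 0.015 ])), 'green': (np.int64(216), array([382.5324,  76.1111]), array([0.5356, 0.1163, 0.0151])), 'red': (np.int64(64), array([411.3281, 170.9531]), array([0.5455, 0.0161, 0.0294]))}
{'red': (np.int64(4), array([306. , 169.5]), array([0.5434, 0.014 , 0.0273]))}
```

View pics/wrist5.png

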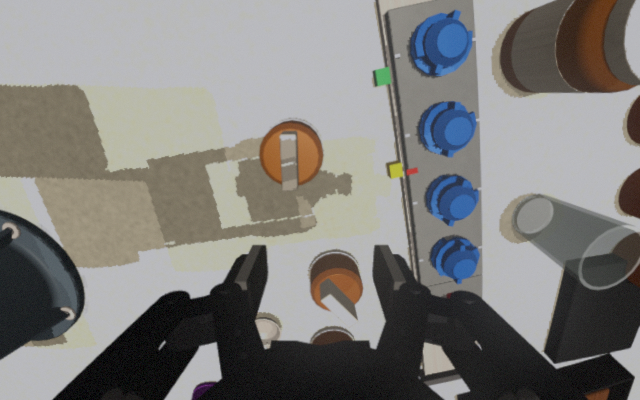

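View pics/top5.png

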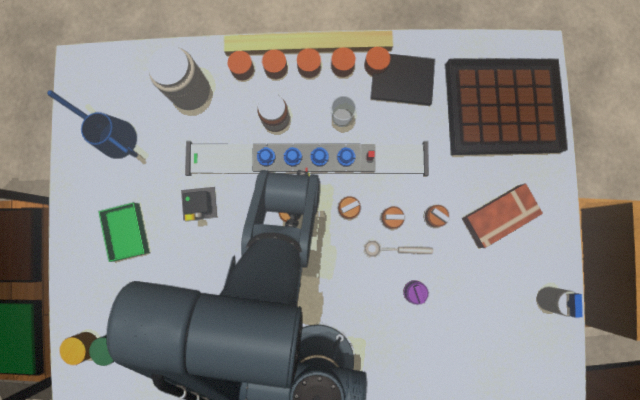

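```bash
cat >> h.py <<'E'
def st():
    s=sense(); M=R.from_quat(s['tool_rot']).as_matrix()
    yaw=np.degrees(np.arctan2(M[1,0],M[0,0]))
    print('t %.2f tcp'%s['t'],s['tcp_pos'],'yaw %.1f'%yaw,'zaxis',M[:,2],'q4 %.3f q6 %.2f q1 %.2f'%(s['q'][3],s['q'][5],s['q'][0]),'F',s['force'],'Mz %.2f'%s['ft_torque'][2],'gap %.1f mm'%(85*s['finger_gap']))
    return s
def wings(W,zlo=.066,zhi=.085,box=None,hsv=None):
    """find wing tops: clusters in height band"""
    m=(W[...,2]>zlo)&(W[...,2]<zhi)
    if box: m&=(W[...,0]>box[0])&(W[...,0]<box[1])&(W[...,1]>box[2])&(W[...,1]<box[3])
    if hsv is not None: m&=(hsv[...,1]<90)
    n,l,stt,c=cv2.connectedComponentsWithStats(m.astype(np.uint8))
    for i in range(1,n):
        if stt[i,4]<25: continue
        k=W[l==i]; mm=k[:,:2].mean(0); ev,V=np.linalg.eigh(np.cov((k[:,:2]-mm).T)); a=np.degrees(np.arctan2(V[1,1],V[0,1]))%180
        print('px',c[i].round(0),'n',stt[i,4],'ctr',mm,'z %.4f'%np.median(k[:,2]),'ang %.1f'%a,'ext',np.sqrt(np.abs(ev)*12))
def necks(s,ys,x=.577):
    W=cloud(s);h=cv2.cvtColor(s['img'],cv2.COLOR_RGB2HSV)
    blue=(h[...,0]>95)&(h[...,0]<130)&(h[...,1]>100)
    for y in ys:
        k=blue&(W[...,2]>.059)&(W[...,2]<.067)&(abs(W[...,0]-x)<.03)&(abs(W[...,1]-y)<.034)
        P=W[k]
        if len(P)<10: print('neck none',y); continue
        c,r=cv2.minEnclosingCircle(P[:,:2].astype(np.float32))
        print('neck n',len(P),'mean',P.mean(0),'circ',np.array(c),r)
E
python3 - <<'E'
from h import *
st()
for n in ('top','wrist'):
    s=dict(np.load('pics/%s5.npz'%n));W=cloud(s);print(n)
    necks(s,(-.1,-.025,.051,.127))
    wings(W,box=(.3,.5,-.4,.12),hsv=cv2.cvtColor(s['img'],cv2.COLOR_RGB2HSV))
E
```

```text
t 6.40 tcp [0.4426 0.0302 0.1769] yaw 75.5 zaxis [ 0.0259 -0.0438 -0.9987] q4 -0.055 q6 0.13 q1 -0.16 F [-0.4198  0.1909  0.0326] Mz 0.01 gap 58.4 mm
top
neck n 91 mean [ 0.5751 -0.1017  0.0628] circ [ 0.5758 -0.0997] 0.01785755157470703
neck n 86 mean [ 0.5769 -0.0251  0.0624] circ [ 0.5779 -0.0241] 0.01775289513170719
neck n 75 mean [0.5804 0.0517 0.0628] circ [0.5813 0.0503] 0.016467683017253876
neck n 91 mean [0.5821 0.127  0.0625] circ [0.5821 0.1269] 0.017894305288791656
px [350. 206.] n 92 ctr [ 0.4312 -0.1055] z 0.0771 ang 115.7 ext [0.014  0.0504]
px [440. 215.] n 100 ctr [ 0.4001 -0.353 ] z 0.0766 ang 51.6 ext [0.0152 0.0503]
px [394. 217.] n 99 ctr [ 0.3989 -0.2243] z 0.0768 ang 85.3 ext [0.015  0.0501]
wrist
neck n 535 mean [ 0.5766 -0.0946  0.0626] circ [ 0.5776 -0.0965] 0.016509050503373146
neck n 681 mean [ 0.5789 -0.0197  0.0626] circ [ 0.5803 -0.0209] 0.016566624864935875
neck n 875 mean [0.5811 0.0551 0.0625] circ [0.5823 0.0543] 0.016371197998523712
neck n 1166 mean [0.5834 0.1299 0.0625] circ [0.5847 0.1299] 0.016668828204274178
px [288. 161.] n 909 ctr [0.428  0.0687] z 0.0769 ang 75.8 ext [0.0137 0.0503]
px [339. 307.] n 666 ctr [ 0.4344 -0.0987] z 0.0768 ang 116.4 ext [0.015  0.0531]
```

Call:
jog_arm([
  [-0.8,1.6,0,0,80],
  [-0.5,1.3,-1,0,80],
  [0,0,-2,0,80],
  [0,0,-2,0,80],
  [0,0,-1.5,0,80],
  [0,0,0,0,80],
  [0,0,0,0,80],
])

```text
t: 6.98
tcp_pos: [0.4403, 0.0531, 0.1104]
tool_rot: [0.794, 0.607, 0.001, 0.03]
force: [0.4, 0.6, 0.9]
finger_gap: 0.685
```

```bash
python3 - <<'E'
from h import *
st()
s=snap('wrist','w6.png');wings(cloud(s),box=(.3,.5,-.4,.12))
E
```

```text
t 6.98 tcp [0.4403 0.0531 0.1104] yaw 74.8 zaxis [ 0.0387 -0.0461 -0.9982] q4 -0.076 q6 0.22 q1 -0.10 F [0.4425 0.5515 0.8579] Mz 0.05 gap 58.3 mm
px [292. 212.] n 1531 ctr [0.428 0.07 ] z 0.0770 ang 75.7 ext [0.014  0.0515]
```

View pics/w6.png

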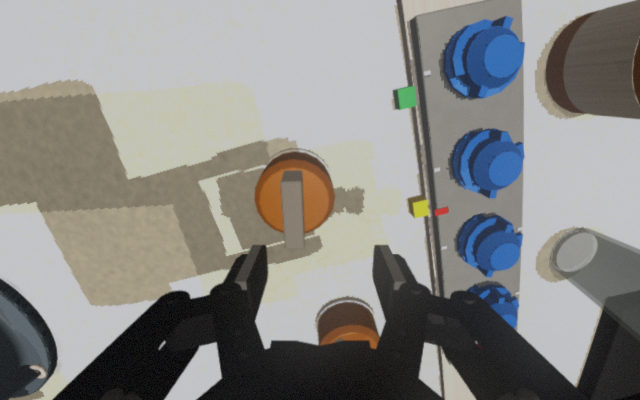

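Call:
jog_arm([
  [0,0,0,0,80],
  [0,0,0,0,80],
  [0,0,0,0,80],
  [0,0,0,0,80],
  [0,0,0,0,80],
])

```text
t: 7.45
tcp_pos: [0.4437, 0.0517, 0.1136]
tool_rot: [0.795, 0.606, 0.004, 0.033]
force: [0.7, -0.2, -0.1]
finger_gap: 0.691
```

```bash
python3 - <<'E'
from h import *
print(st()['q'])
E
```

```text
t 7.45 tcp [0.4437 0.0517 0.1136] yaw 74.6 zaxis [ 0.0463 -0.0471 -0.9978] q4 -0.075 q6 0.22 q1 -0.11 F [ 0.7449 -0.2452 -0.0596] Mz 0.01 gap 58.7 mm
[-0.1065  0.4932  2.0091 -0.0755  0.5894  0.2227]
```

Call:
jog_arm([
  [0,-2,0,0,80],
  [0,-2,0,0,80],
  [0,-2,0,0,80],
  [0,0,0,0,80],
  [0,0,0,0,80],
])

```text
t: 7.87
tcp_pos: [0.4448, -0.0095, 0.1156]
tool_rot: [0.794, 0.607, 0.006, 0.035]
force: [0.2, -0.5, -0.1]
finger_gap: 0.685
```

```bash
python3 - <<'E'
from h import *
print(st()['q'])
E
```

```text
t 7.87 tcp [ 0.4448 -0.0095  0.1156] yaw 74.8 zaxis [ 0.0514 -0.0478 -0.9975] q4 -0.062 q6 0.06 q1 -0.25 F [ 0.2443 -0.4946 -0.0665] Mz 0.06 gap 58.2 mm
[-0.2505  0.4849  2.0206 -0.0618  0.5753  0.0645]
```

Call:
jog_arm([
  [0,2,0,0,80],
  [0,2,0,0,80],
  [0,2,0,0,80],
  [0,0,0,0,80],
  [0,0,0,0,80],
])

```text
t: 8.28
tcp_pos: [0.445, 0.054, 0.1165]
tool_rot: [0.794, 0.607, 0.007, 0.035]
force: [0.4, -0.1, -0.1]
finger_gap: 0.688
```

```bash
python3 - <<'E'
from h import *
print(st()['q'])
E
```

```text
t 8.28 tcp [0.445  0.054  0.1165] yaw 74.7 zaxis [ 0.0535 -0.0479 -0.9974] q4 -0.076 q6 0.23 q1 -0.10 F [ 0.4057 -0.1157 -0.1406] Mz -0.00 gap 58.4 mm
[-0.1007  0.4871  2.0081 -0.076   0.5896  0.2274]
```

Call:
jog_arm([
  [0,0,2,0,80],
  [0,0,2,0,80],
  [0,0,2,0,80],
  [0,0,0,0,80],
  [0,0,0,0,80],
])

```text
t: 8.7
tcp_pos: [0.4428, 0.0547, 0.1778]
tool_rot: [0.793, 0.608, 0.005, 0.034]
force: [-0.9, 0.6, -0.4]
finger_gap: 0.691
```

```bash
python3 - <<'E'
from h import *
print(st()['q'])
E
```

```text
t 8.70 tcp [0.4428 0.0547 0.1778] yaw 74.9 zaxis [ 0.0492 -0.0476 -0.9977] q4 -0.061 q6 0.21 q1 -0.10 F [-0.8584  0.5944 -0.4314] Mz 0.04 gap 58.7 mm
[-0.0995  0.364   1.9536 -0.0609  0.7711  0.2058]
```

Call:
jog_arm([
  [-2,0,0,0,80],
  [-2,0,0,0,80],
  [0,0,0,0,80],
  [0,0,0,0,80],
  [0,0,0,0,80],
])

```text
t: 9.12
tcp_pos: [0.4019, 0.0537, 0.1759]
tool_rot: [0.794, 0.607, 0.005, 0.034]
force: [-0.4, 0.2, 0.3]
finger_gap: 0.685
```

```bash
python3 - <<'E'
from h import *
print(st()['q'])
E
```

```text
t 9.12 tcp [0.4019 0.0537 0.1759] yaw 74.8 zaxis [ 0.0483 -0.0476 -0.9977] q4 -0.063 q6 0.20 q1 -0.11 F [-0.4102  0.1836  0.3024] Mz 0.03 gap 58.2 mm
[-0.1128  0.3216  2.0476 -0.0635  0.72    0.1981]
```

Call:
jog_arm([
  [0,0,0,7,80],
  [0,0,0,7,80],
  [0,0,0,7,80],
  [0,0,0,0,80],
  [0,0,0,0,80],
])

```text
t: 9.53
tcp_pos: [0.4076, 0.0527, 0.1745]
tool_rot: [0.666, 0.745, 0.012, 0.033]
force: [0.6, 0.0, 0.1]
finger_gap: 0.686
```

```bash
python3 - <<'E'
from h import *
print(st()['q'])
E
```

```text
t 9.53 tcp [0.4076 0.0527 0.1745] yaw 96.3 zaxis [ 0.0654 -0.0266 -0.9975] q4 -0.028 q6 -0.22 q1 -0.13 F [0.6467 0.0032 0.1374] Mz -0.01 gap 58.3 mm
[-0.1316  0.3238  2.0506 -0.0277  0.699  -0.2226]
```

Call:
jog_arm([
  [0,0,0,-7,80],
  [0,0,0,-7,80],
  [0,0,0,-7,80],
  [0,0,0,0,80],
  [0,0,0,0,80],
])

```text
t: 9.95
tcp_pos: [0.4111, 0.0521, 0.1738]
tool_rot: [0.796, 0.604, 0.006, 0.036]
force: [-1.4, 0.0, 0.3]
finger_gap: 0.685
```

```bash
python3 - <<'E'
from h import *
print(st()['q'])
E
```

```text
t 9.95 tcp [0.4111 0.0521 0.1738] yaw 74.3 zaxis [ 0.0529 -0.0497 -0.9974] q4 -0.066 q6 0.21 q1 -0.11 F [-1.4393  0.0403  0.2627] Mz 0.02 gap 58.2 mm
[-0.113   0.3346  2.0328 -0.0661  0.717   0.2089]
```

Call:
jog_arm([
  [0.8,0.8,0,0,80],
  [0.6,0.6,-2,0,80],
  [0,0,-2,0,80],
  [0,0,-2,0,80],
  [0,0,-2,0,80],
  [0,0,-1,0,80],
  [0,0,0,0,80],
  [0,0,0,0,80],
])

```text
t: 10.62
tcp_pos: [0.4351, 0.0696, 0.081]
tool_rot: [0.794, 0.607, 0.012, 0.04]
force: [0.4, -0.3, 0.2]
finger_gap: 0.691
```

```bash
python3 - <<'E'
from h import *
st()
s=snap('wrist','w7.png');wings(cloud(s),box=(.3,.5,-.4,.12))
E
```

```text
t 10.62 tcp [0.4351 0.0696 0.081 ] yaw 74.8 zaxis [ 0.0665 -0.0489 -0.9966] q4 -0.101 q6 0.29 q1 -0.07 F [ 0.4452 -0.2957  0.2163] Mz -0.03 gap 58.7 mm
px [306. 252.] n 1897 ctr [0.428  0.0708] z 0.0770 ang 75.8 ext [0.0139 0.0527]
```

View pics/w7.png

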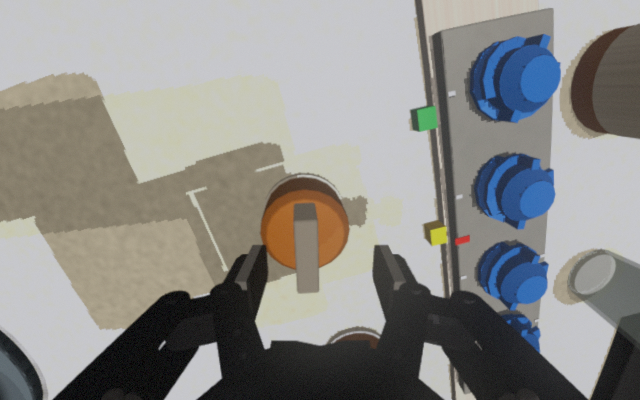

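Call:
jog_arm([
  [-0.6,0,-1,0,80],
  [-0.3,0,-1,0,80],
  [-0.1,0,-0.8,0,80],
  [0,0,0,0,80],
  [0,0,0,0,80],
])

```text
t: 11.08
tcp_pos: [0.4304, 0.0701, 0.0566]
tool_rot: [0.793, 0.608, 0.017, 0.044]
force: [-0.5, -0.1, 0.2]
finger_gap: 0.685
```

Call:
jog_arm([
  [-0.3,-0.1,-0.4,0,130],
  [0,0,0,0,180],
  [0,0,0,0,210],
  [0,0,0,0,230],
  [0,0,0,0,240],
  [0,0,0,0,240],
], squeeze=40)

```text
t: 11.58
tcp_pos: [0.4272, 0.0693, 0.0558]
tool_rot: [0.793, 0.607, 0.017, 0.045]
force: [-1.4, 0.7, 3.5]
finger_gap: 0.155
```

```bash
python3 - <<'E'
from h import *
st()
s=snap('wrist','w8.png');wings(cloud(s),box=(.3,.5,-.4,.12))
E
```

```text
t 11.58 tcp [0.4272 0.0693 0.0558] yaw 74.8 zaxis [ 0.0815 -0.0499 -0.9954] q4 -0.132 q6 0.32 q1 -0.07 F [-1.44    0.6998  3.4768] Mz 0.06 gap 13.2 mm
px [319. 269.] n 3579 ctr [0.4268 0.0741] z 0.0781 ang 75.2 ext [0.0284 0.0469]
```

View pics/w8.png

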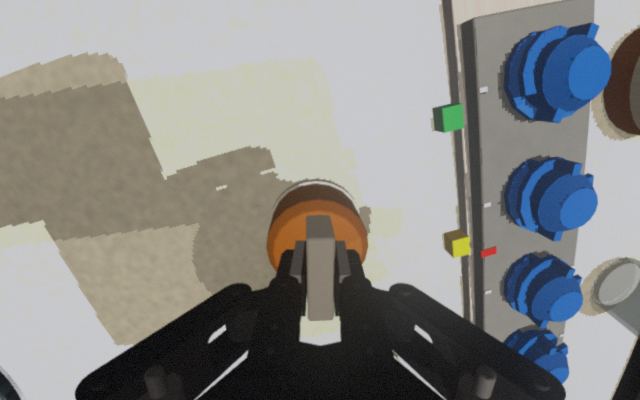

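Call:
jog_arm([
  [0,0,1,0,240],
  [0,0,2,0,240],
  [0,0,3,0,240],
  [0,0,2.5,0,240],
  [0,0,1,7,240],
  [0,0,0,7,240],
  [1,0,0,7,240],
  [1.5,0.5,0,7,240],
  [1.5,0.5,0,7,240],
  [1.5,0.5,0,7,240],
], squeeze=60)

```text
t: 12.47
tcp_pos: [0.4784, 0.0848, 0.1549]
tool_rot: [0.514, 0.856, 0.03, 0.035]
force: [1.1, -0.1, -1.9]
finger_gap: 0.146
```

Call:
jog_arm([
  [1.5,0.6,0,7,240],
  [1.5,0.6,0,7,240],
  [1.5,0.6,0,7,240],
  [1.5,0.6,0,7,240],
  [1.5,0.6,0,7,240],
  [1,0.5,0,7,240],
  [0.5,0.5,0,7,240],
  [0,0,0,7,240],
  [0,0,0,3,240],
  [0,0,0,0,240],
])

```text
t: 13.3
tcp_pos: [0.5745, 0.1262, 0.151]
tool_rot: [0.011, 0.999, 0.042, 0.016]
force: [-0.1, -1.0, -1.4]
finger_gap: 0.148
```

```bash
python3 - <<'E'
from h import *
st()
s=snap('wrist','w9.png');wings(cloud(s),zlo=.15,zhi=.19,box=(.5,.7,0,.25))
s=snap('scene','s9.png')
E
```

```text
t 13.30 tcp [0.5745 0.1262 0.151 ] yaw 178.7 zaxis [ 0.0319  0.0833 -0.996 ] q4 0.107 q6 -1.63 q1 -0.02 F [-0.0509 -0.9978 -1.4107] Mz -0.04 gap 12.6 mm
px [319. 267.] n 4658 ctr [0.5697 0.125 ] z 0.1730 ang 177.7 ext [0.0296 0.0436]
```

View pics/w9.png

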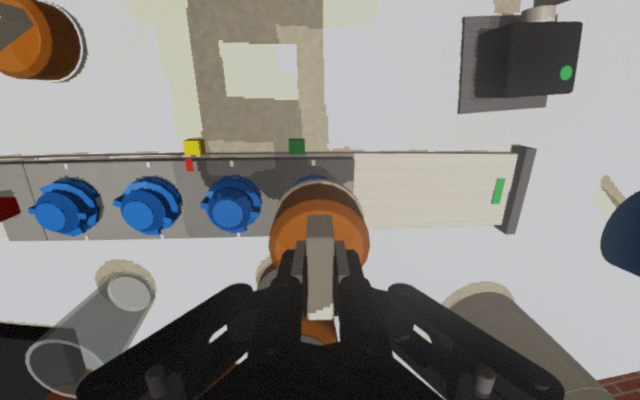

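View pics/s9.png

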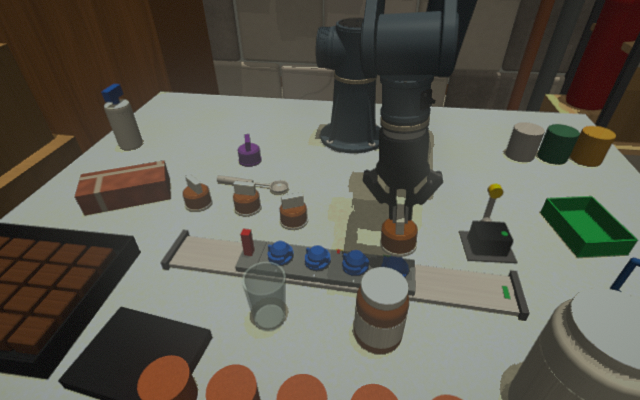

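Call:
jog_arm([
  [0.5,0.2,0,0,240],
  [0.1,0,-1,0,240],
  [0,0,-1.2,0,240],
  [0,0,-1,0,240],
  [0,0,0,0,240],
  [0,0,0,0,240],
])

```text
t: 13.9
tcp_pos: [0.5798, 0.1282, 0.1158]
tool_rot: [0.015, 0.999, 0.042, 0.015]
force: [0.2, 0.1, -1.3]
finger_gap: 0.148
```

```bash
python3 - <<'E'
from h import *
st()
s=snap('wrist','w10.png')
s=snap('scene','s10.png'); cv2.imwrite('pics/c10.png',cv2.resize(cv2.imread('pics/s10.png')[160:300,320:460],None,fx=4,fy=4,interpolation=cv2.INTER_CUBIC))
E
```

```text
t 13.90 tcp [0.5798 0.1282 0.1158] yaw 178.3 zaxis [ 0.0312  0.0828 -0.9961] q4 0.112 q6 -1.63 q1 -0.01 F [ 0.2472  0.0545 -1.3441] Mz -0.02 gap 12.6 mm
```

View pics/c10.png

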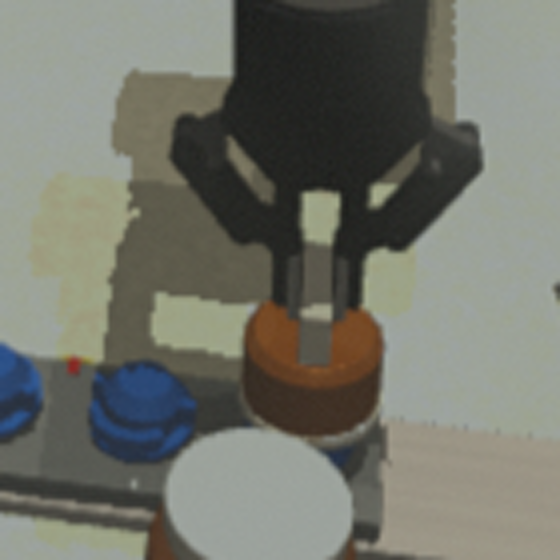

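Call:
jog_arm([
  [0.3,0.05,-0.4,0,240],
  [0,0,-0.5,0,240],
  [0,0,-0.4,0,240],
  [0,0,0,0,240],
  [0,0,0,0,240],
])

```text
t: 14.42
tcp_pos: [0.5835, 0.1286, 0.1035]
tool_rot: [0.014, 0.999, 0.041, 0.016]
force: [-0.4, -0.7, -3.2]
finger_gap: 0.15
```

```bash
python3 - <<'E'
from h import *
st()
E
```

```text
t 14.42 tcp [0.5835 0.1286 0.1035] yaw 178.3 zaxis [ 0.033   0.0823 -0.9961] q4 0.113 q6 -1.63 q1 -0.01 F [-0.4265 -0.6841 -3.247 ] Mz 0.06 gap 12.8 mm
```

Call:
jog_arm([
  [0,0,-0.3,0,240],
  [0,0,-0.2,0,240],
  [0,0,0,0,195],
  [0,0,0,0,195],
  [0,0,0,0,195],
  [0,0,0,0,195],
])

```text
t: 14.92
tcp_pos: [0.585, 0.1289, 0.0991]
tool_rot: [0.015, 0.999, 0.042, 0.018]
force: [0.1, -0.1, -0.1]
finger_gap: 0.238
```

```bash
python3 - <<'E'
from h import *
st()
s=snap('wrist','w11.png');wings(cloud(s),zlo=.112,zhi=.128,box=(.5,.7,0,.25))
s=snap('scene','s11.png');wings(cloud(s),zlo=.105,zhi=.128,box=(.5,.7,0,.25)); cv2.imwrite('pics/c11.png',cv2.resize(cv2.imread('pics/s11.png')[160:300,320:460],None,fx=4,fy=4,interpolation=cv2.INTER_CUBIC))
E
```

```text
t 14.92 tcp [0.585  0.1289 0.0991] yaw 178.3 zaxis [ 0.0368  0.083  -0.9959] q4 0.116 q6 -1.63 q1 -0.01 F [ 0.1431 -0.0866 -0.0534] Mz -0.03 gap 20.2 mm
px [321. 268.] n 2452 ctr [0.5823 0.1289] z 0.1198 ang 178.4 ext [0.0138 0.0514]
px [351. 261.] n 518 ctr [0.5779 0.1437] z 0.1207 ang 142.7 ext [0.015  0.0174]
px [288. 263.] n 528 ctr [0.577  0.1126] z 0.1204 ang 30.5 ext [0.0146 0.0173]
px [399. 241.] n 189 ctr [0.5914 0.1273] z 0.1174 ang 179.3 ext [0.0138 0.0559]
px [389. 240.] n 78 ctr [0.5923 0.1096] z 0.1168 ang 63.6 ext [0.0038 0.0162]
px [407. 242.] n 75 ctr [0.5927 0.1426] z 0.1171 ang 110.4 ext [0.012  0.0147]
```

View pics/w11.png

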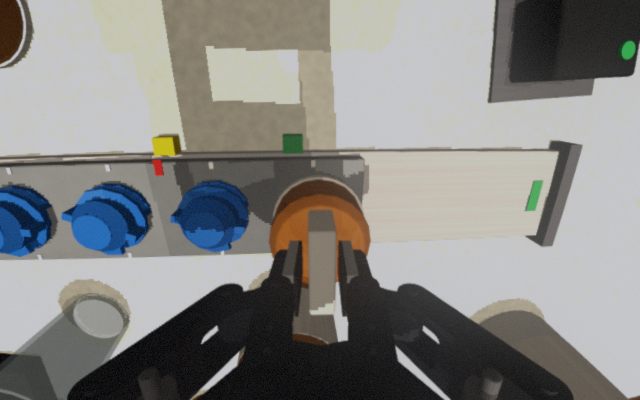

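View pics/c11.png

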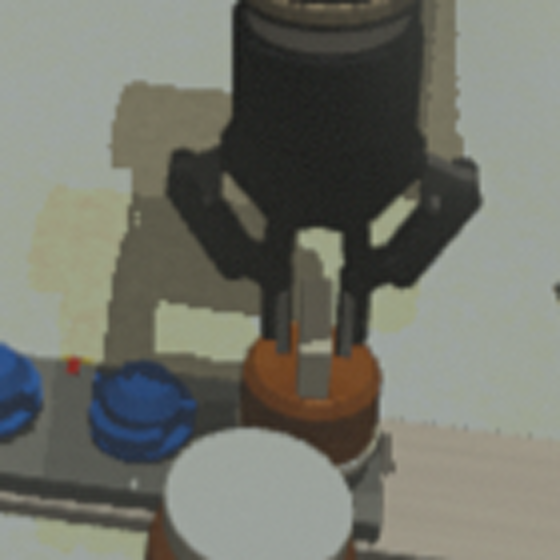

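Call:
jog_arm([
  [-0.25,0,0,6,195],
  [0,0,0,6,195],
  [0,0,0,6,195],
  [0,0,0,6,195],
  [0,0,0,0,195],
])

```text
t: 15.43
tcp_pos: [0.5832, 0.1289, 0.1003]
tool_rot: [-0.203, 0.978, 0.045, 0.01]
force: [0.4, 0.3, -0.7]
finger_gap: 0.234
```

```bash
cat >> h.py <<'E'
def wz(box,zlo=.095,zhi=.128,fn=None,name='wrist'):
    """largest white component = wing"""
    s=snap(name,fn); W=cloud(s); h=cv2.cvtColor(s['img'],cv2.COLOR_RGB2HSV)
    wings(W,zlo,zhi,box,h)
E
python3 - <<'E'
from h import *
st(); wz((.55,.61,.09,.165),fn='w12.png')
E
```

```text
t 15.43 tcp [0.5832 0.1289 0.1003] yaw -156.7 zaxis [ 0.0009  0.0912 -0.9958] q4 0.121 q6 -2.07 q1 -0.02 F [ 0.4157  0.3031 -0.666 ] Mz 0.02 gap 19.9 mm
px [319. 262.] n 4140 ctr [0.5797 0.126 ] z 0.1200 ang 2.7 ext [0.0312 0.0458]
```

View pics/w12.png

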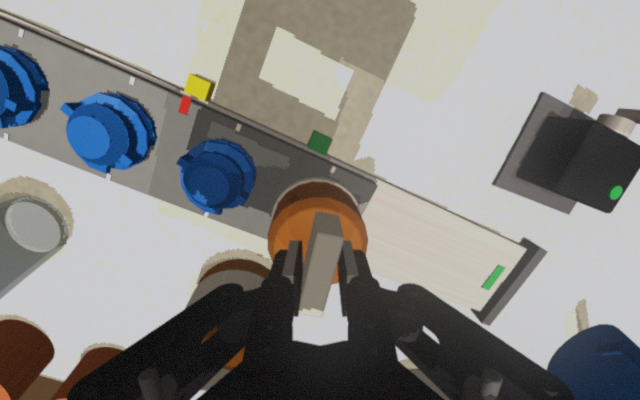

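```bash
python3 - <<'E'
import cv2
h=cv2.cvtColor(cv2.imread('pics/w12.png'),cv2.COLOR_BGR2HSV)
for u in range(270,371,5): print(u,h[255,u],h[285,u])
E
```

```text
270 [ 15  91 152] [42 46 28]
275 [ 12 147  66] [30  7 38]
280 [13 85 36] [15 28 37]
285 [30 32 40] [17 51 35]
290 [21 34 74] [ 6 35 36]
295 [17 30 76] [15 24 42]
300 [14 78 36] [ 0 31 41]
305 [ 13 123 122] [ 20  40 127]
310 [16 51 95] [ 19  39 138]
315 [ 19  39 137] [ 18  41 136]
320 [ 18  44 138] [ 17  39 137]
325 [ 18  41 136] [ 20  40 135]
330 [ 18  45 136] [ 17  26 138]
335 [ 17  39 137] [120   5 203]
340 [14 52 64] [20 27 56]
345 [15 25 82] [ 0 20 52]
350 [14 34 82] [11 40 51]
355 [11 53 53] [ 0 14 53]
360 [19 51 55] [17 39 46]
365 [ 14  31 106] [23 19 53]
370 [ 17  23 199] [ 8 21 49]
```

```bash
sed -i 's/m&=(hsv\[...,1\]<90)/m\&=(hsv[...,1]<90)\&(hsv[...,2]>105)/' h.py
```

Call:
jog_arm([
  [-0.1,0,0,6,195],
  [0,0,0,6,195],
  [0,0,0,6,195],
  [0,0,0,0,195],
])

```text
t: 15.82
tcp_pos: [0.5823, 0.1289, 0.1005]
tool_rot: [-0.353, 0.935, 0.045, 0.003]
force: [0.8, 0.7, -0.1]
finger_gap: 0.234
```

```bash
python3 - <<'E'
from h import *
st(); wz((.55,.61,.09,.165),fn='w13.png')
E
```

```text
t 15.82 tcp [0.5823 0.1289 0.1005] yaw -138.8 zaxis [-0.0261  0.0868 -0.9959] q4 0.111 q6 -2.38 q1 -0.01 F [ 0.8127  0.7056 -0.0634] Mz 0.04 gap 19.9 mm
px [320. 257.] n 2215 ctr [0.5809 0.127 ] z 0.1110 ang 31.5 ext [0.0137 0.0524]
```

Call:
jog_arm([
  [0,0,-0.4,0,195],
  [0,0,-0.3,-5,195],
  [0,0,-0.1,-6,195],
  [0,0,0,-6,195],
  [0,0,0,-6,195],
  [0,0,0,-6,195],
  [0,0,-0.1,-6,195],
  [0,0,-0.1,-6,195],
  [0,0,-0.1,-6,195],
  [0,0,0,0,195],
])

```text
t: 16.7
tcp_pos: [0.5813, 0.1286, 0.0875]
tool_rot: [0.089, 0.995, 0.04, 0.022]
force: [-0.8, 0.7, 0.6]
finger_gap: 0.233
```

```bash
python3 - <<'E'
from h import *
st(); wz((.55,.61,.09,.165),fn='w14.png')
E
```

```text
t 16.70 tcp [0.5813 0.1286 0.0875] yaw 169.7 zaxis [ 0.0512  0.0752 -0.9959] q4 0.110 q6 -1.48 q1 -0.01 F [-0.7643  0.7408  0.5891] Mz -0.01 gap 19.8 mm
px [320. 274.] n 2198 ctr [0.5809 0.128 ] z 0.1092 ang 2.7 ext [0.0134 0.0491]
```

Call:
jog_arm([
  [0,0,-0.05,-6,195],
  [0,0,-0.05,-6,195],
  [0,0,0,-6,195],
  [0,0,0,-6,195],
  [0,0,0,-6,195],
  [0,0,0,-6,195],
  [0,0,0,-6,195],
  [0,0,0,-6,195],
  [0,0,0,-4,195],
  [0,0,0,0,195],
])

```text
t: 17.58
tcp_pos: [0.5823, 0.1276, 0.0856]
tool_rot: [0.528, 0.848, 0.025, 0.038]
force: [-0.6, -0.4, 0.1]
finger_gap: 0.233
```

```bash
python3 - <<'E'
from h import *
st(); wz((.55,.61,.09,.165),fn='w15.png')
E
```

```text
t 17.58 tcp [0.5823 0.1276 0.0856] yaw 116.1 zaxis [ 0.0918  0.0023 -0.9958] q4 -0.001 q6 -0.43 q1 0.03 F [-0.5846 -0.4407  0.0923] Mz 0.04 gap 19.8 mm
px [320. 273.] n 2077 ctr [0.5817 0.1285] z 0.1059 ang 128.6 ext [0.0132 0.0485]
```

Call:
jog_arm([
  [0,0,0,-5,195],
  [0,0,0,-5,195],
  [0,0,0,-5,195],
  [0,0,0,-4,195],
  [0,0,0,0,195],
])

```text
t: 18.05
tcp_pos: [0.583, 0.1277, 0.0855]
tool_rot: [0.661, 0.749, 0.019, 0.042]
force: [0.1, -0.0, -0.1]
finger_gap: 0.234
```

```bash
python3 - <<'E'
from h import *
st(); wz((.55,.61,.09,.165),fn='w16.png')
E
```

```text
t 18.05 tcp [0.583  0.1277 0.0855] yaw 97.1 zaxis [ 0.0881 -0.027  -0.9957] q4 -0.048 q6 -0.05 q1 0.04 F [ 0.1403 -0.0073 -0.0815] Mz 0.05 gap 19.9 mm
px [320. 272.] n 2074 ctr [0.5823 0.1294] z 0.1056 ang 110.3 ext [0.0131 0.0486]
```

Call:
jog_arm([
  [0,0,0,-4,195],
  [0,0,0,-4,195],
  [0,0,0,-4,195],
  [0,0,0,0,195],
])

```text
t: 18.43
tcp_pos: [0.5839, 0.1278, 0.0855]
tool_rot: [0.729, 0.682, 0.015, 0.045]
force: [0.1, 1.5, 0.6]
finger_gap: 0.238
```

```bash
python3 - <<'E'
from h import *
st(); wz((.55,.61,.09,.165),fn='w17.png')
E
```

```text
t 18.43 tcp [0.5839 0.1278 0.0855] yaw 86.1 zaxis [ 0.0826 -0.0458 -0.9955] q4 -0.076 q6 0.18 q1 0.05 F [0.1366 1.5266 0.5561] Mz 0.94 gap 20.2 mm
px [320. 271.] n 2017 ctr [0.5832 0.1302] z 0.1056 ang 103.0 ext [0.0129 0.0475]
```

View pics/w17.png

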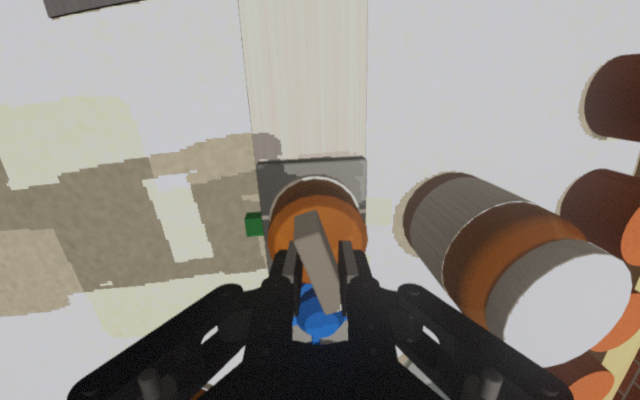

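Call:
jog_arm([
  [0,0,0,3,180],
  [0,0,2,3,150],
  [0,0,2.5,3,100],
  [-1,-1.5,2,3,80],
  [-1.7,-2.6,0,3,80],
  [-1.7,-2.6,0,3,80],
  [-1.7,-2.6,0,3,80],
  [-1.7,-2.6,0,3,80],
  [-1.7,-2.6,0,3,80],
  [-1.7,-2.6,0,2,80],
])

```text
t: 19.32
tcp_pos: [0.4711, -0.0452, 0.1542]
tool_rot: [0.513, 0.857, 0.03, 0.042]
force: [-0.2, -0.6, 0.3]
finger_gap: 0.686
```

Call:
jog_arm([
  [-1.7,-2.6,0,0,80],
  [-1.5,-2.4,0,0,80],
  [-0.5,-1,0,0,80],
  [0,0,0,0,80],
  [0,0,0,0,80],
])

```text
t: 19.73
tcp_pos: [0.4286, -0.1127, 0.1552]
tool_rot: [0.513, 0.857, 0.031, 0.043]
force: [-0.4, 0.1, 0.0]
finger_gap: 0.688
```

```bash
python3 - <<'E'
from h import *
st(); wz((.36,.48,-.16,-.05),zlo=.066,zhi=.085,fn='w18.png')
s=snap('top','t18.png');W=cloud(s);wings(W,.066,.085,(.3,.5,-.45,-.05),cv2.cvtColor(s['img'],cv2.COLOR_RGB2HSV));wings(W,.095,.115,(.5,.65,.05,.2),cv2.cvtColor(s['img'],cv2.COLOR_RGB2HSV))
s=snap('scene','s18.png')
E
```

```text
t 19.73 tcp [ 0.4286 -0.1127  0.1552] yaw 118.0 zaxis [ 0.1049  0.0091 -0.9944] q4 0.104 q6 -1.13 q1 -0.55 F [-0.3855  0.1087  0.0315] Mz -0.01 gap 58.4 mm
px [320. 195.] n 950 ctr [ 0.4329 -0.1011] z 0.0770 ang 115.3 ext [0.0139 0.05  ]
px [440. 215.] n 102 ctr [ 0.3998 -0.3532] z 0.0765 ang 51.4 ext [0.0151 0.0506]
px [264. 152.] n 102 ctr [0.5822 0.1252] z 0.1049 ang 106.1 ext [0.0152 0.051 ]
```

View pics/s18.png

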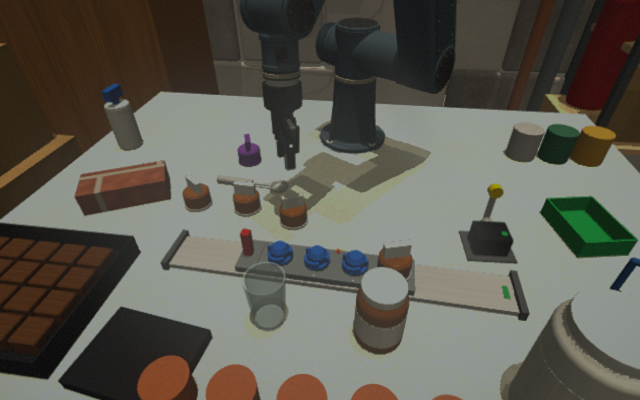

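View pics/w18.png

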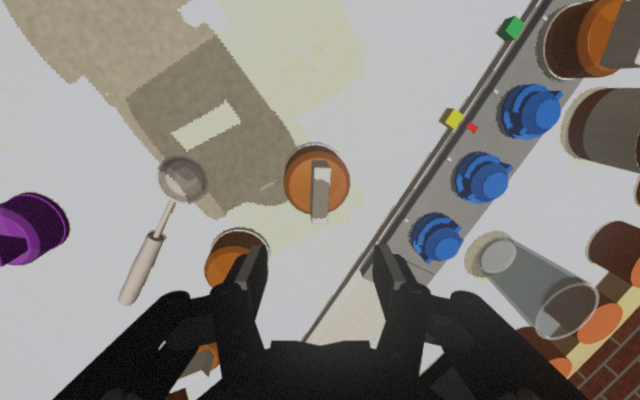

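Call:
jog_arm([
  [0,0,0,-7,80],
  [0,0,0,-7,80],
  [0,0,0,-7,80],
  [0,0,0,-7,80],
  [0,0,0,-7,80],
  [0,0,0,-7,80],
  [0,0,0,-7,80],
  [0,0,0,-7,80],
  [0,0,0,-7,80],
  [0,0,0,-7,80],
])

```text
t: 20.72
tcp_pos: [0.4342, -0.1002, 0.1548]
tool_rot: [0.917, 0.396, 0.001, 0.053]
force: [-0.0, -0.7, 0.3]
finger_gap: 0.689
```

Call:
jog_arm([
  [0,0,0,-7,80],
  [0,0,0,-7,80],
  [0,0,0,-7,80],
  [0,0,0,-7,80],
  [0,0,0,-7,80],
  [0,0,0,-7,80],
  [0,0,0,-7,80],
  [0,0,0,-7,80],
  [0,0,0,-7,80],
  [0,0,0,-7,80],
])

```text
t: 21.55
tcp_pos: [0.4392, -0.0856, 0.1539]
tool_rot: [0.975, -0.215, -0.03, 0.043]
force: [-1.0, 0.3, 0.3]
finger_gap: 0.689
```

```bash
python3 - <<'E'
from h import *
st()
E
```

```text
t 21.55 tcp [ 0.4392 -0.0856  0.1539] yaw -24.9 zaxis [-0.0765 -0.0715 -0.9945] q4 -0.127 q6 1.71 q1 -0.38 F [-0.9644  0.2597  0.2596] Mz 0.00 gap 58.5 mm
```

Call:
jog_arm([
  [0,-0.5,0,-7,80],
  [0,-0.5,0,-7,80],
  [0,-0.5,0,-7,80],
  [0,-0.3,0,-7,80],
  [-0.3,0,-1,-7,80],
  [-0.3,0,-2,-3,80],
  [0,0,-2,0,80],
  [0,0,-2,0,80],
  [0,0,0,0,80],
  [0,0,0,0,80],
])

```text
t: 22.38
tcp_pos: [0.4412, -0.0928, 0.0818]
tool_rot: [0.85, -0.525, -0.039, 0.029]
force: [0.1, 0.1, -1.0]
finger_gap: 0.684
```

```bash
python3 - <<'E'
from h import *
st(); wz((.36,.48,-.16,-.05),zlo=.066,zhi=.085,fn='w19.png')
E
```

```text
t 22.38 tcp [ 0.4412 -0.0928  0.0818] yaw -63.5 zaxis [-0.0964 -0.0093 -0.9953] q4 -0.074 q6 2.31 q1 -0.42 F [ 0.1414  0.084  -0.9591] Mz 0.03 gap 58.2 mm
px [339. 237.] n 1721 ctr [ 0.4349 -0.1036] z 0.0770 ang 115.4 ext [0.0134 0.0497]
```

View pics/w19.png

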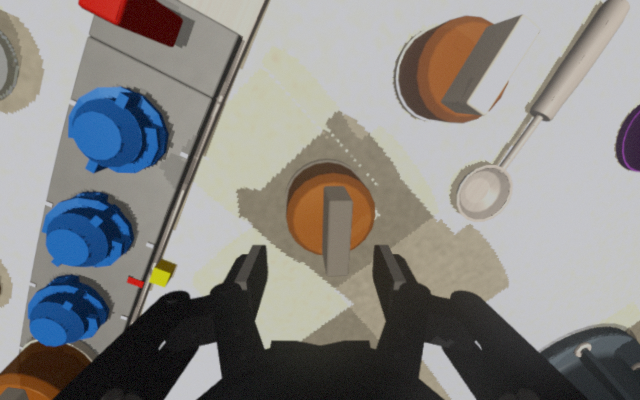

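Call:
jog_arm([
  [-0.6,-0.7,-0.6,0,80],
  [-0.2,-0.2,-1,0,80],
  [0,0,-0.8,0,80],
  [0,0,0,0,80],
  [0,0,0,0,80],
])

```text
t: 22.85
tcp_pos: [0.4351, -0.1027, 0.0601]
tool_rot: [0.851, -0.524, -0.035, 0.029]
force: [0.8, 0.5, 0.5]
finger_gap: 0.685
```

Call:
jog_arm([
  [-0.2,0,-0.5,0,130],
  [0,0,0,0,180],
  [0,0,0,0,210],
  [0,0,0,0,230],
  [0,0,0,0,240],
  [0,0,0,0,240],
  [0,0,0,0,240],
], squeeze=60)

```text
t: 23.43
tcp_pos: [0.4359, -0.1033, 0.0573]
tool_rot: [0.851, -0.524, -0.031, 0.028]
force: [0.5, 0.3, -2.0]
finger_gap: 0.151
```

```bash
python3 - <<'E'
from h import *
st(); wz((.36,.48,-.16,-.05),zlo=.066,zhi=.085,fn='w20.png')
E
```

```text
t 23.43 tcp [ 0.4359 -0.1033  0.0573] yaw -63.3 zaxis [-0.0812 -0.0154 -0.9966] q4 -0.085 q6 2.30 q1 -0.45 F [ 0.5245  0.3482 -2.0114] Mz -0.03 gap 12.8 mm
px [320. 271.] n 2126 ctr [ 0.4388 -0.1035] z 0.0787 ang 116.5 ext [0.0127 0.05  ]
```

Call:
jog_arm([
  [0,0,1,0,240],
  [0,0,2,0,240],
  [0,0,3,0,240],
  [0,0,2.5,4,240],
  [0.5,0.5,1,5,240],
  [1.5,1.6,0,6,240],
  [1.5,1.6,0,6,240],
  [1.5,1.6,0,6,240],
  [1.5,1.6,0,6,240],
  [1.5,1.6,0,6,240],
])

```text
t: 24.32
tcp_pos: [0.5097, -0.0168, 0.1534]
tool_rot: [0.979, -0.198, -0.026, 0.042]
force: [0.1, -0.2, -2.7]
finger_gap: 0.151
```

Call:
jog_arm([
  [1.5,1.6,0,6,240],
  [1.5,1.6,0,6,240],
  [1.5,1.6,0,6,240],
  [1,1,0,4,240],
  [0.5,0.5,0,0,240],
  [0,0,0,0,240],
  [0,0,0,0,240],
])

```text
t: 24.9
tcp_pos: [0.5695, 0.0532, 0.1486]
tool_rot: [0.999, 0.005, -0.022, 0.047]
force: [-0.3, -0.4, -2.4]
finger_gap: 0.147
```

```bash
python3 - <<'E'
from h import *
st(); wz((.52,.65,.0,.1),zlo=.14,zhi=.19,fn='w21.png')
E
```

```text
t 24.90 tcp [0.5695 0.0532 0.1486] yaw 0.4 zaxis [-0.0443 -0.0937 -0.9946] q4 -0.115 q6 1.57 q1 -0.05 F [-0.274  -0.3619 -2.4024] Mz -0.03 gap 12.5 mm
px [320. 272.] n 2094 ctr [0.5724 0.0559] z 0.1699 ang 0.5 ext [0.0127 0.0497]
```

View pics/w21.png

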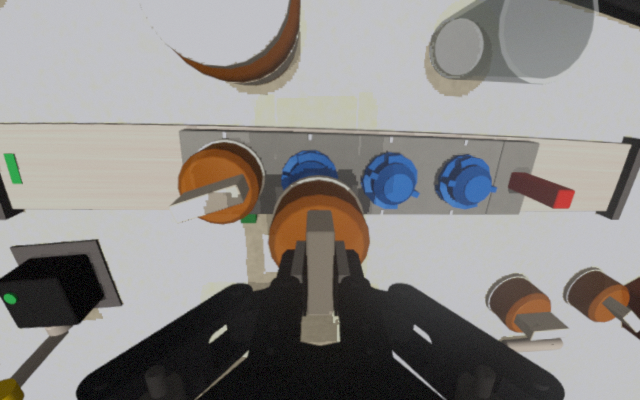

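Call:
jog_arm([
  [0.6,-0.15,0,-1,240],
  [0.3,-0.1,-1,-1,240],
  [0,0,-1.2,0,240],
  [0,0,-1,0,240],
  [0,0,0,0,240],
  [0,0,0,0,240],
])

```text
t: 25.45
tcp_pos: [0.5776, 0.0458, 0.1136]
tool_rot: [0.998, -0.02, -0.024, 0.046]
force: [0.3, 1.4, -0.0]
finger_gap: 0.151
```

```bash
python3 - <<'E'
from h import *
st(); wz((.52,.65,.0,.1),zlo=.11,zhi=.15,fn='w22.png')
s=snap('scene','s22.png'); cv2.imwrite('pics/c22.png',cv2.resize(cv2.imread('pics/s22.png')[160:300,280:440],None,fx=4,fy=4,interpolation=cv2.INTER_CUBIC))
E
```

```text
t 25.45 tcp [0.5776 0.0458 0.1136] yaw -2.5 zaxis [-0.0508 -0.0918 -0.9945] q4 -0.118 q6 1.62 q1 -0.06 F [ 0.2556  1.3665 -0.037 ] Mz 0.03 gap 12.8 mm
px [320. 272.] n 2137 ctr [0.5807 0.0483] z 0.1349 ang 177.5 ext [0.0128 0.0501]
```

View pics/c22.png

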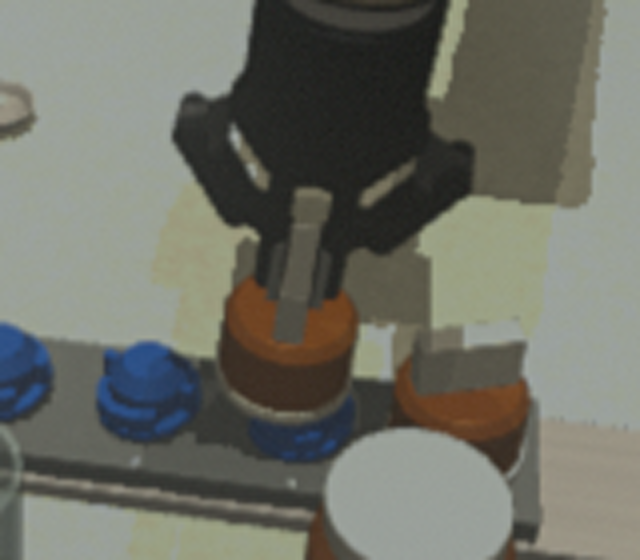

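Call:
jog_arm([
  [0.2,0.35,0,0,240],
  [0.1,0.1,-0.3,0,240],
  [0,0,-0.4,0,240],
  [0,0,0,0,240],
])

```text
t: 25.88
tcp_pos: [0.5823, 0.0503, 0.1116]
tool_rot: [0.998, -0.02, -0.022, 0.048]
force: [0.4, 0.2, -2.4]
finger_gap: 0.152
```

```bash
python3 - <<'E'
from h import *
st(); wz((.52,.65,.0,.1),zlo=.11,zhi=.15,fn='w23.png')
E
```

```text
t 25.88 tcp [0.5823 0.0503 0.1116] yaw -2.4 zaxis [-0.0467 -0.094  -0.9945] q4 -0.120 q6 1.63 q1 -0.06 F [ 0.4034  0.1795 -2.4092] Mz 0.01 gap 12.9 mm
px [320. 272.] n 2134 ctr [0.5854 0.0529] z 0.1329 ang 177.5 ext [0.0128 0.0499]
```

Call:
jog_arm([
  [-0.15,0,-0.4,0,240],
  [0,0,-0.5,0,240],
  [0,0,-0.3,0,240],
  [0,0,0,0,240],
  [0,0,0,0,240],
])

```text
t: 26.35
tcp_pos: [0.5836, 0.0502, 0.1128]
tool_rot: [0.998, -0.019, -0.017, 0.049]
force: [-0.4, 0.1, -1.9]
finger_gap: 0.146
```

```bash
python3 - <<'E'
from h import *
st(); wz((.52,.65,.0,.1),zlo=.09,zhi=.14,fn='w24.png')
E
```

```text
t 26.35 tcp [0.5836 0.0502 0.1128] yaw -2.2 zaxis [-0.0366 -0.098  -0.9945] q4 -0.125 q6 1.63 q1 -0.05 F [-0.4147  0.0724 -1.9292] Mz -0.03 gap 12.4 mm
px [320. 271.] n 2131 ctr [0.5865 0.0529] z 0.1341 ang 177.8 ext [0.0127 0.0499]
```

```bash
python3 - <<'E'
from h import *
s=sense();print(s['q'],s['tau'],s['ft_torque'])
s=snap('scene','s24.png'); cv2.imwrite('pics/c24.png',cv2.resize(cv2.imread('pics/s24.png')[60:300,240:480],None,fx=2.5,fy=2.5,interpolation=cv2.INTER_CUBIC))
E
```

```text
[-0.0535  0.6504  1.5987 -0.125   0.9281  1.6316] [ -0.0944 -45.8526 -13.3319  -0.3351   0.2025  -0.0014] [0.065  0.0035 0.0418]
```

View pics/c24.png

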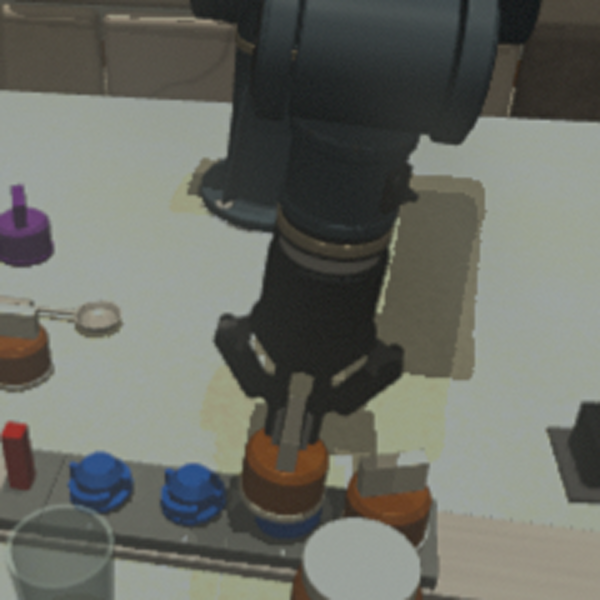

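View pics/w24.png

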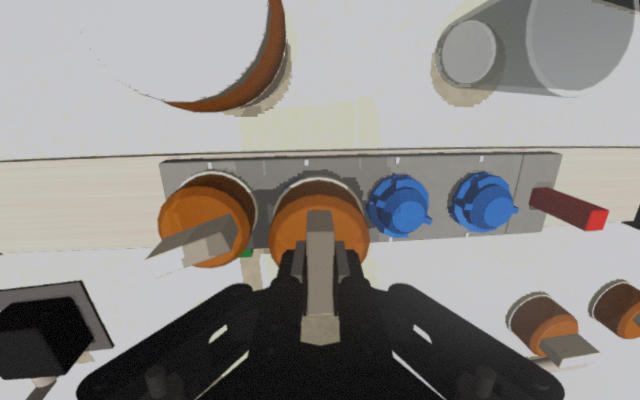

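Call:
jog_arm([
  [-0.2,0,-0.5,0,240],
  [-0.1,0,-0.5,0,240],
  [0,0,0,0,240],
])

```text
t: 26.7
tcp_pos: [0.5846, 0.0493, 0.1114]
tool_rot: [0.998, -0.019, -0.013, 0.051]
force: [-0.4, 0.2, -1.6]
finger_gap: 0.146
```

```bash
python3 - <<'E'
from h import *
st()
E
```

```text
t 26.70 tcp [0.5846 0.0493 0.1114] yaw -2.2 zaxis [-0.0282 -0.1008 -0.9945] q4 -0.129 q6 1.63 q1 -0.05 F [-0.441   0.1755 -1.5588] Mz 0.01 gap 12.4 mm
```

Call:
jog_arm([
  [0,0,0,0,240],
  [0,0,0,0,240],
  [0,0,0,0,240],
  [0,0,0,0,240],
  [0,0,0,0,240],
  [0,0,0,0,240],
])

```text
t: 27.2
tcp_pos: [0.5855, 0.0492, 0.1115]
tool_rot: [0.998, -0.019, -0.013, 0.051]
force: [-0.2, 0.1, 6.1]
finger_gap: 0.145
```

```bash
python3 - <<'E'
from h import *
st()
E
```

```text
t 27.20 tcp [0.5855 0.0492 0.1115] yaw -2.2 zaxis [-0.0274 -0.1011 -0.9945] q4 -0.130 q6 1.63 q1 -0.05 F [-0.2144  0.1221  6.1092] Mz -0.03 gap 12.3 mm
```

Call:
jog_arm([
  [-0.1,0,-0.8,0,240],
])

```text
t: 27.28
tcp_pos: [0.5874, 0.0479, 0.1082]
tool_rot: [0.998, -0.018, -0.01, 0.052]
force: [-3.6, -7.0, 58.4]
finger_gap: 0.149
```

Call:
jog_arm([
  [-0.1,0,-0.6,0,240],
])

```text
t: 27.37
tcp_pos: [0.5889, 0.0468, 0.108]
tool_rot: [0.998, -0.018, -0.007, 0.054]
force: [-8.4, -0.7, 45.2]
finger_gap: 0.148
```

Call:
jog_arm([
  [0,0,0,0,240],
])

```text
t: 27.45
tcp_pos: [0.5888, 0.0471, 0.1108]
tool_rot: [0.998, -0.018, -0.007, 0.053]
force: [-3.0, 3.2, -0.6]
finger_gap: 0.147
```

Call:
jog_arm([
  [-0.2,0.1,0.6,0,240],
  [-0.3,0.1,0.4,0,240],
  [-0.2,0.1,0,0,240],
  [0,0,0,0,240],
  [0,0,0,0,240],
])

```text
t: 27.87
tcp_pos: [0.5797, 0.0504, 0.1188]
tool_rot: [0.998, -0.018, -0.009, 0.053]
force: [-0.1, 0.3, -2.0]
finger_gap: 0.153
```

```bash
python3 - <<'E'
from h import *
st(); wz((.52,.65,.0,.1),zlo=.11,zhi=.16,fn='w25.png')
s=snap('scene','s25.png'); cv2.imwrite('pics/c25.png',cv2.resize(cv2.imread('pics/s25.png')[160:300,280:440],None,fx=4,fy=4,interpolation=cv2.INTER_CUBIC))
E
```

```text
t 27.87 tcp [0.5797 0.0504 0.1188] yaw -2.1 zaxis [-0.02   -0.1061 -0.9941] q4 -0.136 q6 1.64 q1 -0.05 F [-0.1285  0.3309 -1.9633] Mz -0.03 gap 13.0 mm
px [320. 272.] n 2131 ctr [0.582  0.0533] z 0.1402 ang 177.9 ext [0.0127 0.05  ]
```

View pics/c25.png

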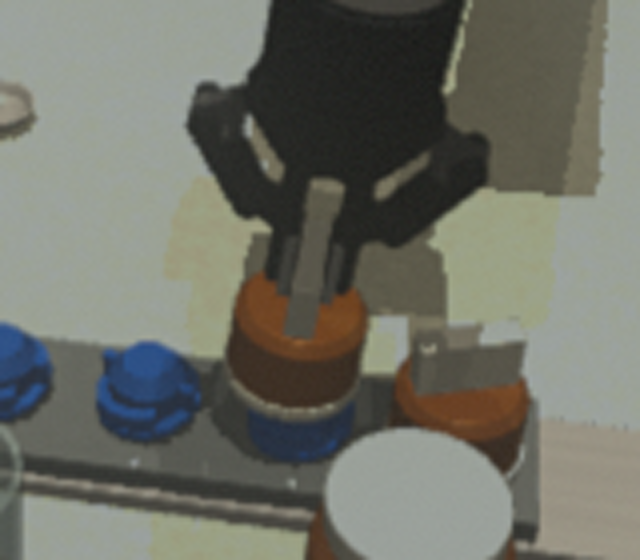

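Call:
jog_arm([
  [0,0.45,-0.2,0,240],
  [0,0.1,-0.4,0,240],
  [0,0,-0.4,0,240],
  [0,0,0,0,240],
])

```text
t: 28.3
tcp_pos: [0.5794, 0.0564, 0.106]
tool_rot: [0.998, -0.018, -0.01, 0.053]
force: [-0.7, -0.2, -1.5]
finger_gap: 0.15
```

```bash
python3 - <<'E'
from h import *
st(); wz((.52,.65,.0,.1),zlo=.11,zhi=.16,fn='w26.png')
E
```

```text
t 28.30 tcp [0.5794 0.0564 0.106 ] yaw -2.1 zaxis [-0.0224 -0.106  -0.9941] q4 -0.138 q6 1.66 q1 -0.04 F [-0.66   -0.1612 -1.45  ] Mz -0.03 gap 12.8 mm
px [320. 272.] n 2129 ctr [0.5817 0.0593] z 0.1273 ang 177.8 ext [0.0127 0.05  ]
```

Call:
jog_arm([
  [0,0,-0.3,0,240],
  [0,0,-0.2,0,240],
  [0,0,0,0,240],
])

```text
t: 28.6
tcp_pos: [0.5813, 0.0564, 0.1012]
tool_rot: [0.998, -0.018, -0.008, 0.053]
force: [-0.1, -0.1, -2.0]
finger_gap: 0.146
```

Call:
jog_arm([
  [0,-0.1,0,0,215],
  [0,-0.2,0,0,190],
  [0,-0.1,0,0,190],
  [0,0,0,0,190],
])

```text
t: 28.93
tcp_pos: [0.5812, 0.0517, 0.1019]
tool_rot: [0.998, -0.018, -0.008, 0.054]
force: [0.8, 0.6, 0.1]
finger_gap: 0.254
```

```bash
python3 - <<'E'
from h import *
st(); wz((.52,.65,.0,.1),zlo=.09,zhi=.16,fn='w27.png')
s=snap('scene','s27.png'); cv2.imwrite('pics/c27.png',cv2.resize(cv2.imread('pics/s27.png')[160:300,280:440],None,fx=4,fy=4,interpolation=cv2.INTER_CUBIC))
E
```

```text
t 28.93 tcp [0.5812 0.0517 0.1019] yaw -2.1 zaxis [-0.0186 -0.1066 -0.9941] q4 -0.140 q6 1.65 q1 -0.05 F [0.8138 0.553  0.0838] Mz 0.03 gap 21.6 mm
px [327. 264.] n 2164 ctr [0.5848 0.0505] z 0.1189 ang 178.2 ext [0.0135 0.0494]
```

View pics/c27.png

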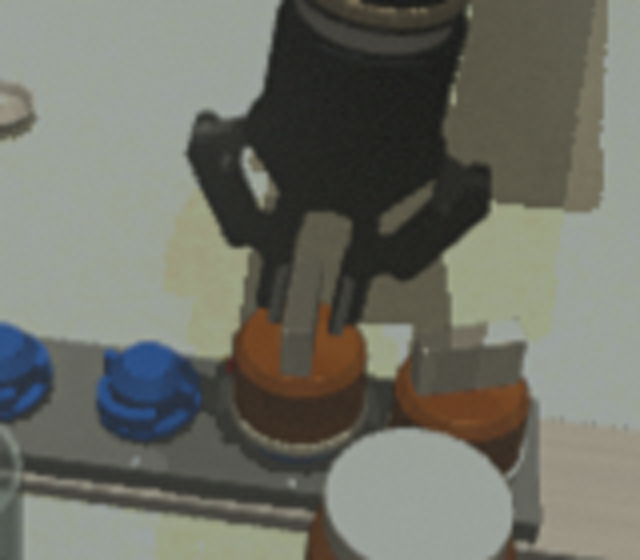

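View pics/w27.png

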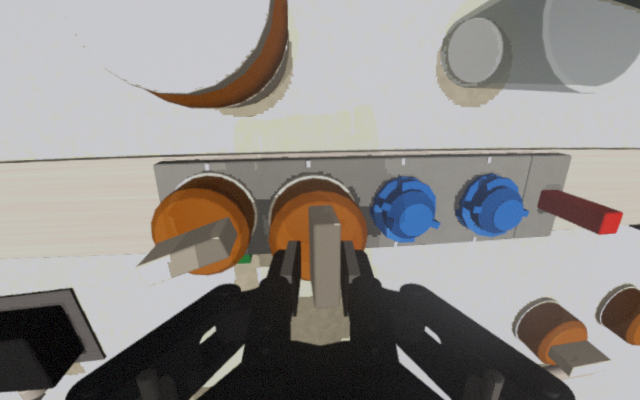

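Call:
jog_arm([
  [0,0,0,6,190],
  [0,0,0,6,190],
  [0,0,0,6,190],
  [0,0,0,6,190],
  [0,0,0,6,190],
  [0,0,0,0,190],
])

```text
t: 29.53
tcp_pos: [0.5827, 0.0518, 0.1036]
tool_rot: [0.966, 0.253, 0.008, 0.054]
force: [0.3, -0.2, -0.5]
finger_gap: 0.256
```

```bash
python3 - <<'E'
from h import *
st(); wz((.52,.65,.0,.1),zlo=.09,zhi=.13,fn='w28.png')
E
```

```text
t 29.53 tcp [0.5827 0.0518 0.1036] yaw 29.3 zaxis [ 0.0434 -0.0999 -0.994 ] q4 -0.138 q6 1.10 q1 -0.05 F [ 0.3432 -0.1981 -0.5326] Mz -0.03 gap 21.8 mm
px [322. 266.] n 2136 ctr [0.5846 0.0543] z 0.1198 ang 12.4 ext [0.0135 0.0492]
```

Call:
jog_arm([
  [0,0,-0.2,6,190],
  [0,0,0,6,190],
  [0,0,0,6,190],
  [0,0,0,0,190],
])

```text
t: 29.92
tcp_pos: [0.5848, 0.0519, 0.104]
tool_rot: [0.915, 0.399, 0.019, 0.053]
force: [0.0, -0.1, 0.9]
finger_gap: 0.256
```

```bash
python3 - <<'E'
from h import *
st(); wz((.52,.65,.0,.1),zlo=.09,zhi=.13,fn='w29.png')
E
```

```text
t 29.92 tcp [0.5848 0.0519 0.104 ] yaw 47.1 zaxis [ 0.0767 -0.081  -0.9938] q4 -0.113 q6 0.76 q1 -0.06 F [ 0.0241 -0.1291  0.9105] Mz -0.01 gap 21.8 mm
px [321. 267.] n 2087 ctr [0.5856 0.054 ] z 0.1201 ang 31.6 ext [0.0134 0.0494]
```

Call:
jog_arm([
  [0,0,-0.2,6,190],
  [0,0,0,6,190],
  [0,0,0,6,190],
  [0,0,0,0,190],
])

```text
t: 30.3
tcp_pos: [0.5855, 0.0521, 0.1027]
tool_rot: [0.843, 0.534, 0.027, 0.049]
force: [-0.6, 1.1, -0.8]
finger_gap: 0.253
```

```bash
python3 - <<'E'
from h import *
st(); wz((.52,.65,.0,.1),zlo=.09,zhi=.13,fn='w30.png')
E
```

```text
t 30.30 tcp [0.5855 0.0521 0.1027] yaw 64.7 zaxis [ 0.0979 -0.0533 -0.9938] q4 -0.070 q6 0.41 q1 -0.08 F [-0.6383  1.1336 -0.7958] Mz 0.01 gap 21.5 mm
px [321. 256.] n 1986 ctr [0.5875 0.0557] z 0.1114 ang 48.6 ext [0.0132 0.0499]
```

Call:
jog_arm([
  [-0.2,0,-0.5,0,190],
  [-0.1,0,-0.4,-5,190],
  [0,0,-0.2,-6,190],
  [0,0,-0.1,-6,190],
  [0,0,-0.1,-6,190],
  [0,0,0,-6,190],
  [0,0,-0.1,-6,190],
  [0,0,-0.1,-6,190],
  [0,0,-0.1,-6,190],
  [0,0,0,0,190],
])

```text
t: 31.18
tcp_pos: [0.5805, 0.0533, 0.0825]
tool_rot: [0.992, 0.113, 0.001, 0.056]
force: [-0.1, -0.4, 0.6]
finger_gap: 0.258
```

```bash
python3 - <<'E'
from h import *
st(); wz((.52,.65,.0,.1),zlo=.09,zhi=.13,fn='w31.png')
E
```

```text
t 31.18 tcp [0.5805 0.0533 0.0825] yaw 13.0 zaxis [ 0.0155 -0.1112 -0.9937] q4 -0.156 q6 1.41 q1 -0.04 F [-0.1042 -0.3615  0.6472] Mz -0.02 gap 21.9 mm
px [321. 276.] n 2423 ctr [0.5837 0.0573] z 0.1100 ang 26.5 ext [0.0134 0.049 ]
```

Call:
jog_arm([
  [0,-0.1,0.1,-6,190],
  [0,0,0,-6,190],
  [0,0,0,-6,190],
  [0,0,0,-6,190],
  [0,0,0,-6,190],
  [0,0,0,-6,190],
  [0,0,0,-6,190],
  [0,0,0,-6,190],
  [0,0,0,-6,190],
  [0,0,0,0,190],
])

```text
t: 32.07
tcp_pos: [0.5788, 0.0539, 0.0805]
tool_rot: [0.93, -0.364, -0.026, 0.05]
force: [0.0, -0.3, 0.5]
finger_gap: 0.253
```

```bash
python3 - <<'E'
from h import *
st(); wz((.52,.65,.0,.1),zlo=.09,zhi=.13,fn='w32.png')
E
```

```text
t 32.07 tcp [0.5788 0.0539 0.0805] yaw -42.8 zaxis [-0.0836 -0.0735 -0.9938] q4 -0.098 q6 2.32 q1 -0.06 F [ 0.0188 -0.2532  0.541 ] Mz 0.01 gap 21.5 mm
px [319. 265.] n 2731 ctr [0.5868 0.0519] z 0.1058 ang 147.4 ext [0.0136 0.0528]
```

Call:
jog_arm([
  [0,0,0.1,-6,190],
  [0,0,0,-6,190],
  [0,0,0,-5,190],
  [0,0,0,0,190],
])

```text
t: 32.45
tcp_pos: [0.578, 0.0545, 0.0808]
tool_rot: [0.867, -0.496, -0.033, 0.045]
force: [0.5, 1.1, -0.2]
finger_gap: 0.256
```

```bash
python3 - <<'E'
from h import *
st(); wz((.52,.65,.0,.1),zlo=.09,zhi=.13,fn='w33.png')
E
```

```text
t 32.45 tcp [0.578  0.0545 0.0808] yaw -59.6 zaxis [-0.1013 -0.0458 -0.9938] q4 -0.065 q6 2.58 q1 -0.07 F [ 0.4526  1.1225 -0.2457] Mz -0.00 gap 21.8 mm
px [319. 266.] n 2461 ctr [0.5848 0.051 ] z 0.1050 ang 133.8 ext [0.0135 0.0495]
```

Call:
jog_arm([
  [0,0,0,-5,190],
  [0,0,0,-4,190],
  [0,0,0,0,190],
])

```text
t: 32.75
tcp_pos: [0.5777, 0.0549, 0.0807]
tool_rot: [0.828, -0.558, -0.036, 0.042]
force: [0.4, 0.1, -0.3]
finger_gap: 0.25
```

```bash
python3 - <<'E'
from h import *
st(); wz((.52,.65,.0,.1),zlo=.09,zhi=.13,fn='w34.png')
E
```

```text
t 32.75 tcp [0.5777 0.0549 0.0807] yaw -68.0 zaxis [-0.1066 -0.0304 -0.9938] q4 -0.047 q6 2.71 q1 -0.08 F [ 0.3879  0.1476 -0.3133] Mz 0.06 gap 21.3 mm
px [318. 263.] n 2588 ctr [0.5845 0.0495] z 0.1049 ang 125.9 ext [0.0135 0.0511]
```

Call:
jog_arm([
  [0,0,0,0,205],
  [0,0,0,0,220],
  [0,0,0,0,240],
  [0,0,0,0,240],
  [0,0,0,0,240],
], squeeze=40)

```text
t: 33.22
tcp_pos: [0.5799, 0.0558, 0.0814]
tool_rot: [0.833, -0.55, -0.033, 0.041]
force: [1.4, 0.3, 0.7]
finger_gap: 0.181
```

```bash
python3 - <<'E'
from h import *
st(); wz((.52,.65,.0,.1),zlo=.09,zhi=.13,fn='w35.png')
E
```

```text
t 33.22 tcp [0.5799 0.0558 0.0814] yaw -66.9 zaxis [-0.0994 -0.0324 -0.9945] q4 -0.049 q6 2.69 q1 -0.08 F [1.4295 0.3351 0.7041] Mz 0.50 gap 15.3 mm
px [319. 263.] n 2499 ctr [0.5862 0.0501] z 0.1054 ang 118.3 ext [0.0131 0.0508]
```

Call:
jog_arm([
  [0,0,0,0,255],
  [0,0,0,0,255],
  [0,0,0,0,255],
  [0,0,0,0,255],
  [0,0,0,0,255],
  [0,0,0,0,255],
], squeeze=90)

```text
t: 33.77
tcp_pos: [0.5803, 0.056, 0.0817]
tool_rot: [0.835, -0.548, -0.032, 0.041]
force: [-0.5, 0.7, 0.6]
finger_gap: 0.156
```

```bash
python3 - <<'E'
from h import *
st(); wz((.52,.65,.0,.1),zlo=.09,zhi=.13,fn='w36.png')
E
```

```text
t 33.77 tcp [0.5803 0.056  0.0817] yaw -66.6 zaxis [-0.0976 -0.0332 -0.9947] q4 -0.050 q6 2.69 q1 -0.07 F [-0.4662  0.6519  0.6097] Mz 0.82 gap 13.3 mm
px [319. 262.] n 2461 ctr [0.5868 0.0502] z 0.1055 ang 117.4 ext [0.0129 0.0508]
```

Call:
jog_arm([
  [-0.2,-0.05,0,0,255],
  [-0.2,-0.05,0,0,255],
  [-0.2,-0.05,0,0,255],
])

```text
t: 34.07
tcp_pos: [0.5798, 0.0556, 0.0816]
tool_rot: [0.835, -0.549, -0.027, 0.036]
force: [5.0, 3.8, -2.8]
finger_gap: 0.158
```

```bash
python3 - <<'E'
from h import *
st()
E
```

```text
t 34.07 tcp [0.5798 0.0556 0.0816] yaw -66.6 zaxis [-0.0842 -0.0304 -0.996 ] q4 -0.046 q6 2.69 q1 -0.08 F [ 5.038   3.7622 -2.7542] Mz 0.80 gap 13.4 mm
```

Call:
jog_arm([
  [-0.3,-0.08,0,0,255],
  [-0.3,-0.08,0,0,255],
  [-0.3,-0.08,0,0,255],
  [-0.3,-0.08,0,0,255],
  [-0.3,-0.08,0,0,255],
  [-0.3,-0.08,0,0,255],
])

```text
t: 34.57
tcp_pos: [0.5786, 0.0552, 0.0815]
tool_rot: [0.834, -0.551, -0.013, 0.021]
force: [8.4, 5.3, -4.2]
finger_gap: 0.152
```

```bash
python3 - <<'E'
from h import *
st()
E
```

```text
t 34.57 tcp [0.5786 0.0552 0.0815] yaw -66.9 zaxis [-0.0446 -0.0215 -0.9988] q4 -0.033 q6 2.68 q1 -0.08 F [ 8.4027  5.3423 -4.1764] Mz 0.89 gap 12.9 mm
```

Leaning on the seated cartridge straightens the tool tilt, so I'll continue with it.

Call:
jog_arm([
  [-0.3,-0.1,0,0,255],
  [-0.3,-0.1,0,0,255],
  [-0.3,-0.1,0,0,255],
  [-0.3,-0.1,0,0,255],
  [-0.3,-0.1,0,0,255],
  [-0.2,-0.1,0,0,255],
  [0,0,0,0,255],
])

```text
t: 35.15
tcp_pos: [0.5788, 0.0556, 0.0819]
tool_rot: [0.836, -0.549, 0.0, 0.007]
force: [2.3, -0.1, 0.7]
finger_gap: 0.147
```

```bash
python3 - <<'E'
from h import *
st(); wz((.52,.65,.0,.1),zlo=.09,zhi=.13,fn='w37.png')
E
```

```text
t 35.15 tcp [0.5788 0.0556 0.0819] yaw -66.6 zaxis [-0.0071 -0.012  -0.9999] q4 -0.017 q6 2.66 q1 -0.09 F [ 2.2805 -0.0704  0.717 ] Mz 1.27 gap 12.5 mm
px [318. 262.] n 2425 ctr [0.5835 0.0495] z 0.1055 ang 116.9 ext [0.0129 0.0506]
```

View pics/w37.png

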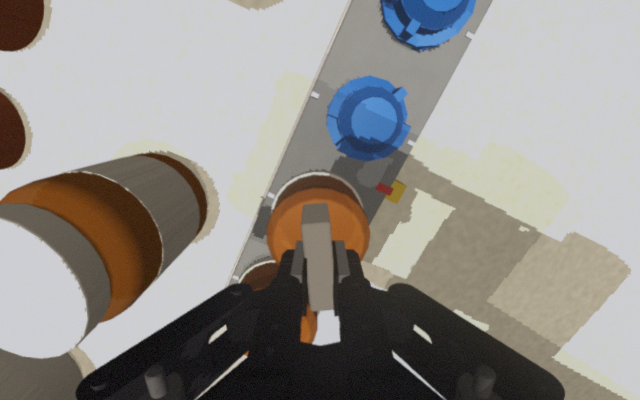

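Call:
jog_arm([
  [0,0,0,0,190],
  [0,0,0.5,0,170],
  [0,0,2,0,120],
  [0,0,2.5,5,80],
  [-1,-1.2,2,7,80],
  [-1.2,-1.8,0,7,80],
  [-1.2,-1.8,0,7,80],
  [-1.2,-1.8,0,7,80],
  [-1.2,-1.8,0,7,80],
  [-1.2,-1.8,0,7,80],
], squeeze=60)

```text
t: 36.03
tcp_pos: [0.4934, -0.0492, 0.1546]
tool_rot: [0.986, -0.166, -0.007, 0.016]
force: [1.0, -0.6, 0.1]
finger_gap: 0.687
```

Call:
jog_arm([
  [-1.2,-1.8,0,7,80],
  [-1.2,-1.8,0,7,80],
  [-1.2,-1.8,0,7,80],
  [-1.2,-1.8,0,7,80],
  [-1.2,-1.8,0,7,80],
  [-1.2,-1.8,0,7,80],
  [-1.2,-1.8,0,7,80],
  [-1.2,-1.8,0,7,80],
  [-0.7,-1.2,0,7,80],
  [0,0,0,7,80],
])

```text
t: 36.87
tcp_pos: [0.3671, -0.2101, 0.1563]
tool_rot: [0.898, 0.44, -0.008, 0.013]
force: [0.8, -0.5, -0.4]
finger_gap: 0.685
```

Call:
jog_arm([
  [0,0,0,7,80],
  [0,0,0,7,80],
  [0,0,0,7,80],
  [0,0,0,6,80],
  [0,0,0,0,80],
])

```text
t: 37.28
tcp_pos: [0.3584, -0.208, 0.1569]
tool_rot: [0.769, 0.64, -0.008, 0.007]
force: [0.2, 0.4, -1.5]
finger_gap: 0.685
```

```bash
python3 - <<'E'
from h import *
st(); wz((.34,.48,-.4,-.15),zlo=.066,zhi=.085,fn='w38.png')
s=snap('top','t38.png');W=cloud(s);h=cv2.cvtColor(s['img'],cv2.COLOR_RGB2HSV);wings(W,.066,.085,(.3,.5,-.45,-.05),h);wings(W,.095,.115,(.5,.65,.0,.2),h);print(tabs(s));necks(s,(-.1,-.025))
s=snap('scene','s38.png')
E
```

```text
t 37.28 tcp [ 0.3584 -0.208   0.1569] yaw 79.5 zaxis [-0.0028 -0.0202 -0.9998] q4 -0.025 q6 -0.58 q1 -0.78 F [ 0.1604  0.4444 -1.5329] Mz -0.02 gap 58.2 mm
px [372. 214.] n 873 ctr [ 0.4017 -0.2237] z 0.0771 ang 87.6 ext [0.0138 0.0505]
px [376. 338.] n 81 ctr [ 0.3894 -0.3613] z 0.0770 ang 60.6 ext [0.0047 0.0229]
px [440. 215.] n 97 ctr [ 0.4002 -0.3533] z 0.0767 ang 51.1 ext [0.0146 0.0502]
px [292. 152.] n 101 ctr [0.5802 0.0492] z 0.1045 ang 121.5 ext [0.015  0.0499]
px [264. 152.] n 103 ctr [0.5823 0.1253] z 0.1042 ang 107.8 ext [0.0155 0.0508]
{'yellow': (np.int64(19), array([306.1053, 174.4211]), array([0.5308, 0.0144, 0.015 ])), 'green': (np.int64(20), array([272. , 174.5]), array([0.5335, 0.1127, 0.0152])), 'red': (np.int64(4), array([306. , 169.5]), array([0.543 , 0.014 , 0.0299]))}
neck n 96 mean [ 0.5757 -0.1009  0.0621] circ [ 0.5754 -0.1013] 0.019298763945698738
neck n 88 mean [ 0.5771 -0.0257  0.0628] circ [ 0.5766 -0.0262] 0.017324943095445633
```

View pics/s38.png

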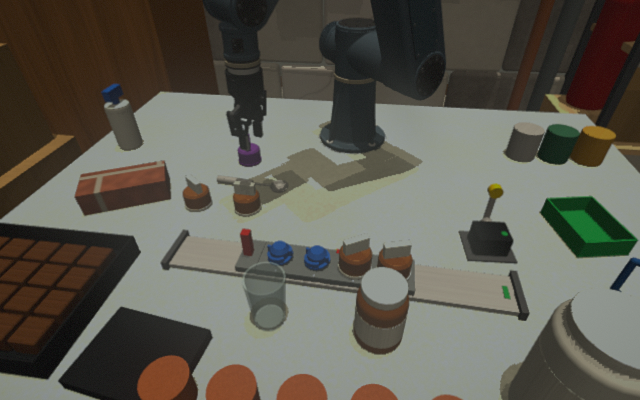

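View pics/w38.png

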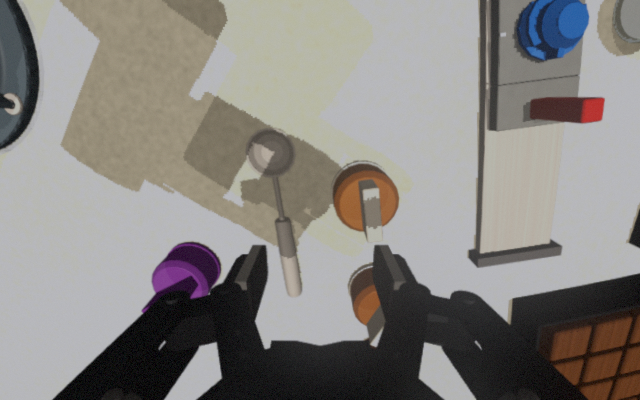

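Call:
jog_arm([
  [1.5,-0.5,0,3,80],
  [1.5,-0.5,-1,3,80],
  [0.8,-0.3,-2,0,80],
  [0,0,-2,0,80],
  [0,0,-2,0,80],
  [0,0,0,0,80],
  [0,0,0,0,80],
])

```text
t: 38.02
tcp_pos: [0.3991, -0.222, 0.0859]
tool_rot: [0.74, 0.673, -0.007, 0.009]
force: [0.0, 0.3, 0.3]
finger_gap: 0.683
```

```bash
python3 - <<'E'
from h import *
st(); wz((.34,.48,-.28,-.15),zlo=.066,zhi=.085,fn='w39.png')
E
```

```text
t 38.02 tcp [ 0.3991 -0.222   0.0859] yaw 84.6 zaxis [ 0.0012 -0.0228 -0.9997] q4 -0.029 q6 -0.62 q1 -0.74 F [0.0276 0.2665 0.3125] Mz -0.02 gap 58.0 mm
px [324. 249.] n 1602 ctr [ 0.402  -0.2237] z 0.0771 ang 87.7 ext [0.0135 0.0496]
```

Call:
jog_arm([
  [0.1,0,-1,1.5,80],
  [0,0,-1,0,80],
  [0,0,-1,0,80],
  [0,0,-0.2,0,80],
  [0,0,0,0,80],
])

```text
t: 38.48
tcp_pos: [0.402, -0.2237, 0.0562]
tool_rot: [0.73, 0.684, -0.007, 0.013]
force: [-0.0, 0.5, 0.2]
finger_gap: 0.683
```

Call:
jog_arm([
  [-0.05,0,-0.1,0,130],
  [0,0,0,0,180],
  [0,0,0,0,210],
  [0,0,0,0,230],
  [0,0,0,0,240],
  [0,0,0,0,240],
  [0,0,0,0,240],
])

```text
t: 39.07
tcp_pos: [0.4022, -0.2243, 0.0574]
tool_rot: [0.729, 0.684, -0.007, 0.015]
force: [-0.5, -0.0, -2.1]
finger_gap: 0.143
```

```bash
python3 - <<'E'
from h import *
st(); wz((.34,.48,-.28,-.15),zlo=.066,zhi=.085,fn='w40.png')
E
```

```text
t 39.07 tcp [ 0.4022 -0.2243  0.0574] yaw 86.3 zaxis [ 0.0109 -0.0311 -0.9995] q4 -0.033 q6 -0.65 q1 -0.74 F [-0.4521 -0.0247 -2.0599] Mz 0.03 gap 12.2 mm
px [320. 273.] n 2030 ctr [ 0.4027 -0.2228] z 0.0777 ang 86.4 ext [0.0127 0.05  ]
```

Call:
jog_arm([
  [0,0,1,0,240],
  [0,0,2,0,240],
  [0,0,3,0,240],
  [0,0,2.5,4,240],
  [0.5,0.5,1,7,240],
  [1.5,1.7,0,7,240],
  [1.5,1.7,0,7,240],
  [1.5,1.7,0,7,240],
  [1.5,1.7,0,7,240],
  [1.5,1.7,0,7,240],
])

```text
t: 39.95
tcp_pos: [0.4798, -0.1316, 0.1554]
tool_rot: [0.395, 0.919, -0.003, 0.014]
force: [-0.1, 0.1, -2.0]
finger_gap: 0.143
```

Call:
jog_arm([
  [1.5,1.7,0,7,240],
  [1.5,1.7,0,7,240],
  [1.5,1.7,0,7,240],
  [1.5,1.7,0,7,240],
  [1.5,1.7,0,7,240],
  [0.7,1,0,7,240],
  [0,0,0,4,240],
  [0,0,0,0,240],
  [0,0,0,0,240],
])

```text
t: 40.7
tcp_pos: [0.5637, -0.0249, 0.1517]
tool_rot: [-0.01, 1.0, 0.003, 0.01]
force: [-0.6, -0.3, -3.1]
finger_gap: 0.147
```

```bash
python3 - <<'E'
from h import *
st(); wz((.5,.65,-.1,.05),zlo=.14,zhi=.19,fn='w41.png')
E
```

```text
t 40.70 tcp [ 0.5637 -0.0249  0.1517] yaw -178.9 zaxis [ 0.0205  0.0061 -0.9998] q4 0.014 q6 -1.85 q1 -0.25 F [-0.5843 -0.3145 -3.0742] Mz 0.02 gap 12.5 mm
px [320. 272.] n 2088 ctr [ 0.5637 -0.0243] z 0.1719 ang 1.2 ext [0.0129 0.0504]
```

View pics/w41.png

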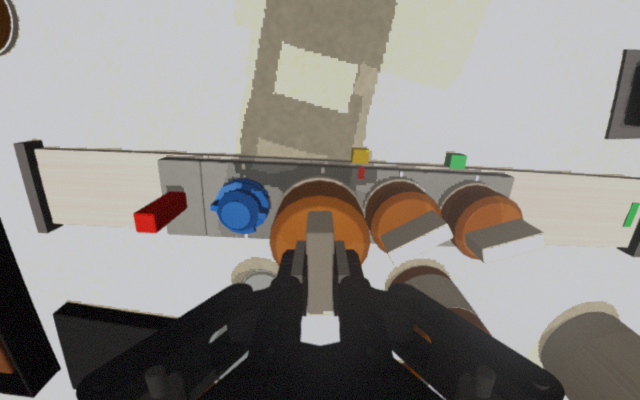

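Call:
jog_arm([
  [0.8,0,0,-2,240],
  [0.6,0,-1,-1,240],
  [0,0,-1.2,0,240],
  [0,0,-1,0,240],
  [0,0,0,0,240],
  [0,0,0,0,240],
])

```text
t: 41.25
tcp_pos: [0.5755, -0.0274, 0.1159]
tool_rot: [0.023, 1.0, 0.003, 0.008]
force: [-0.4, 0.1, -1.3]
finger_gap: 0.15
```

```bash
python3 - <<'E'
from h import *
st(); wz((.5,.65,-.1,.05),zlo=.11,zhi=.19,fn='w42.png')
s=snap('scene','s42.png'); cv2.imwrite('pics/c42.png',cv2.resize(cv2.imread('pics/s42.png')[160:300,240:400],None,fx=4,fy=4,interpolation=cv2.INTER_CUBIC))
E
```

```text
t 41.25 tcp [ 0.5755 -0.0274  0.1159] yaw 177.4 zaxis [ 0.0167  0.0053 -0.9998] q4 0.012 q6 -1.78 q1 -0.25 F [-0.4104  0.1454 -1.3237] Mz 0.02 gap 12.7 mm
px [320. 272.] n 2112 ctr [ 0.5756 -0.0267] z 0.1361 ang 177.4 ext [0.0129 0.0505]
px [301. 330.] n 26 ctr [ 0.5819 -0.0349] z 0.1646 ang 171.6 ext [0.0006 0.0182]
```

View pics/c42.png

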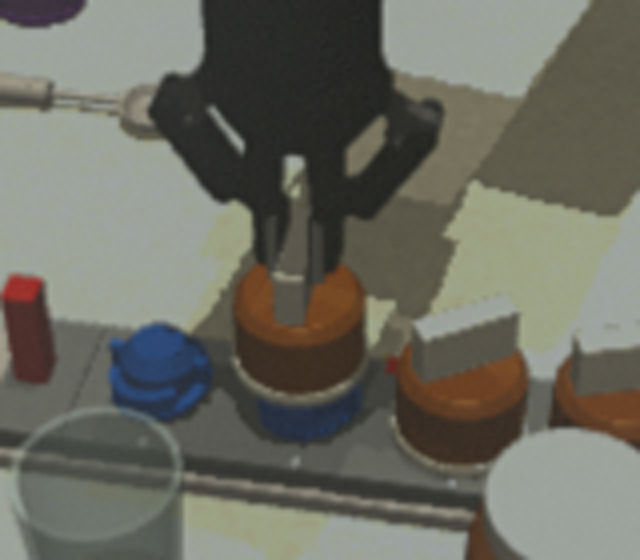

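Centred and upright. Lowering the last part.

Call:
jog_arm([
  [0.2,0.2,-0.4,0,240],
  [0.1,0,-0.6,0,240],
  [0,0,-0.4,0,240],
  [0,0,0,0,240],
  [0,0,0,0,240],
])

```text
t: 41.77
tcp_pos: [0.5798, -0.0253, 0.1023]
tool_rot: [0.023, 1.0, 0.002, 0.01]
force: [0.5, 0.2, -2.7]
finger_gap: 0.144
```

```bash
python3 - <<'E'
from h import *
st()
E
```

```text
t 41.77 tcp [ 0.5798 -0.0253  0.1023] yaw 177.3 zaxis [ 0.0201  0.0045 -0.9998] q4 0.013 q6 -1.77 q1 -0.24 F [ 0.541   0.2243 -2.7411] Mz 0.04 gap 12.2 mm
```

Call:
jog_arm([
  [0,0,-0.2,0,240],
  [0,0,0,0,200],
  [0,0,0,0,200],
  [0,0,0,0,200],
  [0,0,-0.1,6,200],
  [0,0,0,6,200],
  [0,0,0,6,200],
  [0,0,0,0,200],
])

```text
t: 42.43
tcp_pos: [0.5821, -0.0257, 0.102]
tool_rot: [-0.141, 0.99, 0.004, 0.013]
force: [0.5, 0.1, -0.2]
finger_gap: 0.216
```

```bash
python3 - <<'E'
from h import *
st(); wz((.5,.65,-.1,.05),zlo=.09,zhi=.13,fn='w43.png')
E
```

```text
t 42.43 tcp [ 0.5821 -0.0257  0.102 ] yaw -163.8 zaxis [ 0.024   0.0105 -0.9997] q4 0.022 q6 -2.11 q1 -0.24 F [ 0.5323  0.0855 -0.2376] Mz -0.00 gap 18.4 mm
px [321. 259.] n 2624 ctr [ 0.5769 -0.0261] z 0.1199 ang 6.2 ext [0.0139 0.0527]
px [425. 278.] n 819 ctr [0.5829 0.0415] z 0.1002 ang 116.7 ext [0.0079 0.0224]
```

Call:
jog_arm([
  [0,0,-0.1,6,200],
  [0,0,0,6,200],
  [0,0,0,6,200],
  [0,0,0,0,200],
])

```text
t: 42.82
tcp_pos: [0.5831, -0.0261, 0.1028]
tool_rot: [-0.293, 0.956, 0.005, 0.013]
force: [0.6, 0.1, -0.8]
finger_gap: 0.216
```

```bash
python3 - <<'E'
from h import *
st(); wz((.5,.65,-.1,.05),zlo=.09,zhi=.13,fn='w44.png')
E
```

```text
t 42.82 tcp [ 0.5831 -0.0261  0.1028] yaw -146.0 zaxis [ 0.0226  0.0171 -0.9996] q4 0.030 q6 -2.43 q1 -0.25 F [ 0.5747  0.053  -0.7936] Mz -0.01 gap 18.4 mm
px [321. 255.] n 2472 ctr [ 0.577 -0.029] z 0.1186 ang 24.4 ext [0.0137 0.0514]
```

Call:
jog_arm([
  [-0.3,0.1,-0.2,6,200],
  [0,0,0,6,200],
  [0,0,0,0,200],
])

```text
t: 43.12
tcp_pos: [0.5824, -0.0251, 0.1024]
tool_rot: [-0.387, 0.922, 0.005, 0.016]
force: [0.1, -0.5, 0.0]
finger_gap: 0.216
```

```bash
python3 - <<'E'
from h import *
st(); wz((.5,.65,-.1,.05),zlo=.09,zhi=.13,fn='w45.png')
E
```

```text
t 43.12 tcp [ 0.5824 -0.0251  0.1024] yaw -134.5 zaxis [ 0.0248  0.0212 -0.9995] q4 0.037 q6 -2.64 q1 -0.25 F [ 0.1481 -0.4747  0.0042] Mz -0.01 gap 18.3 mm
px [326. 237.] n 2485 ctr [ 0.5692 -0.0343] z 0.1139 ang 32.6 ext [0.0136 0.0485]
```

View pics/w45.png

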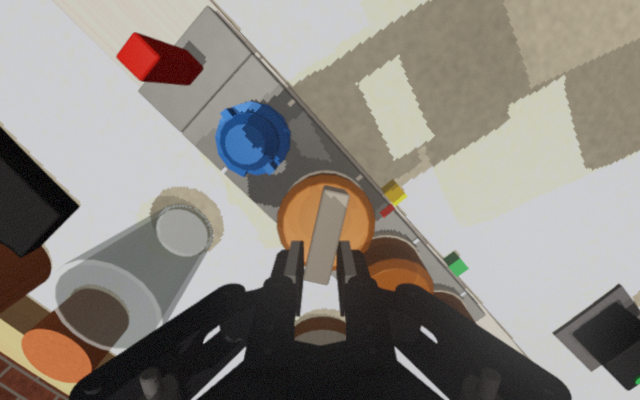

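```bash
python3 - <<'E'
from h import *
st(); wz((.5,.65,-.1,.05),zlo=.09,zhi=.13,fn='w46.png')
s=snap('scene','s46.png'); cv2.imwrite('pics/c46.png',cv2.resize(cv2.imread('pics/s46.png')[160:300,240:400],None,fx=4,fy=4,interpolation=cv2.INTER_CUBIC))
E
```

```text
t 43.17 tcp [ 0.5824 -0.0251  0.1024] yaw -134.6 zaxis [ 0.0247  0.0211 -0.9995] q4 0.036 q6 -2.64 q1 -0.25 F [ 0.7345  0.6317 -0.1956] Mz -0.00 gap 18.6 mm
px [325. 237.] n 2491 ctr [ 0.5691 -0.0342] z 0.1139 ang 32.6 ext [0.0136 0.0485]
```

View pics/c46.png

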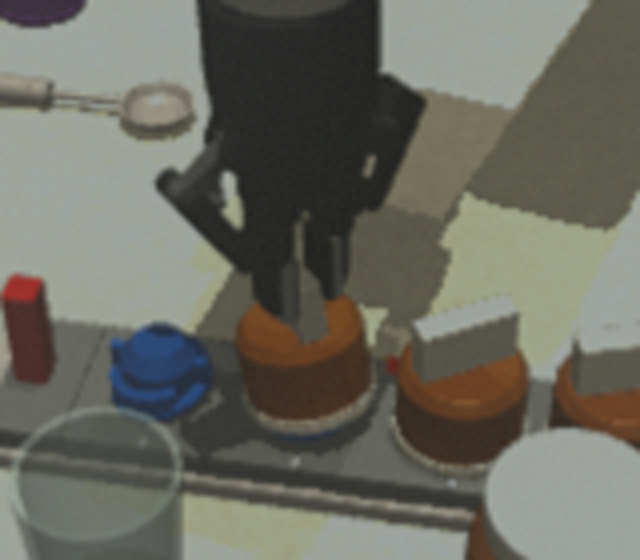

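Call:
jog_arm([
  [0,0,0,5,200],
  [0,0,0,0,200],
])

```text
t: 43.43
tcp_pos: [0.5823, -0.0248, 0.1023]
tool_rot: [-0.424, 0.905, 0.006, 0.015]
force: [0.9, 0.4, -0.1]
finger_gap: 0.215
```

```bash
python3 - <<'E'
from h import *
st(); wz((.5,.65,-.1,.05),zlo=.09,zhi=.13,fn='w47.png')
E
```

```text
t 43.43 tcp [ 0.5823 -0.0248  0.1023] yaw -129.8 zaxis [ 0.0226  0.0235 -0.9995] q4 0.039 q6 -2.72 q1 -0.25 F [ 0.9189  0.3793 -0.1371] Mz 0.01 gap 18.3 mm
px [325. 237.] n 2459 ctr [ 0.5701 -0.035 ] z 0.1139 ang 37.4 ext [0.0134 0.0485]
```

Call:
jog_arm([
  [0,0,1,0,180],
  [0,0,1.2,0,160],
  [0,0,1.2,-3,160],
  [0,0,0,-7,160],
  [0,0,0,-7,160],
  [0,0,0,-7,160],
  [0,0,0,-7,160],
  [0,0,0,-7,160],
  [0,0,0,-7,160],
  [0,0,0,-7,160],
])

```text
t: 44.32
tcp_pos: [0.5824, -0.0262, 0.1442]
tool_rot: [0.034, 0.999, -0.003, 0.018]
force: [0.5, 0.5, 0.6]
finger_gap: 0.374
```

Call:
jog_arm([
  [0,0,0,-7,160],
  [0,0,0,-7,160],
  [0,0,0,-7,160],
  [0,0,0,-7,160],
  [0,0,0,-7,160],
  [0,0,0,-7,160],
  [0,0,0,-7,160],
  [0,0,0,-7,160],
  [0,0,0,-7,160],
  [0,0,0,-7,160],
])

```text
t: 45.15
tcp_pos: [0.5824, -0.0275, 0.1519]
tool_rot: [0.612, 0.79, -0.014, 0.016]
force: [0.1, -0.3, 0.0]
finger_gap: 0.377
```

Call:
jog_arm([
  [0,0,0,-7,160],
  [0,0,0,-7,160],
  [0,0,0,-7,160],
  [0,0,0,-7,160],
  [0,0,0,-7,160],
  [0,0,0,-7,160],
  [0,0,0,-7,160],
  [0,0,0,-7,160],
  [0,0,0,0,160],
])

```text
t: 45.9
tcp_pos: [0.5828, -0.0285, 0.1587]
tool_rot: [0.917, 0.398, -0.02, 0.01]
force: [0.0, 0.2, 0.3]
finger_gap: 0.372
```

```bash
python3 - <<'E'
from h import *
st(); wz((.5,.65,-.1,.05),zlo=.09,zhi=.13,fn='w48.png')
s=snap('scene','s48.png'); cv2.imwrite('pics/c48.png',cv2.resize(cv2.imread('pics/s48.png')[160:300,240:400],None,fx=4,fy=4,interpolation=cv2.INTER_CUBIC))
E
```

```text
t 45.90 tcp [ 0.5828 -0.0285  0.1587] yaw 46.9 zaxis [-0.028  -0.0346 -0.999 ] q4 -0.047 q6 0.56 q1 -0.22 F [0.0465 0.225  0.2676] Mz -0.03 gap 31.6 mm
px [258. 142.] n 639 ctr [0.5904 0.0408] z 0.1050 ang 132.7 ext [0.0135 0.0225]
px [317. 214.] n 1124 ctr [ 0.5847 -0.024 ] z 0.1109 ang 34.9 ext [0.0132 0.0497]
```

View pics/c48.png

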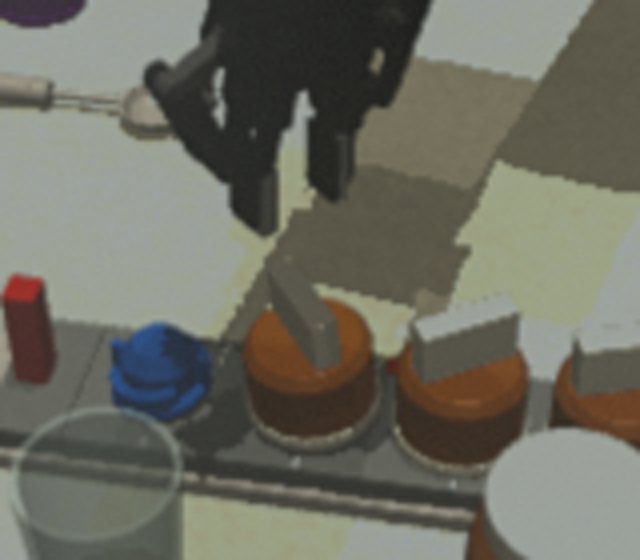

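View pics/w48.png

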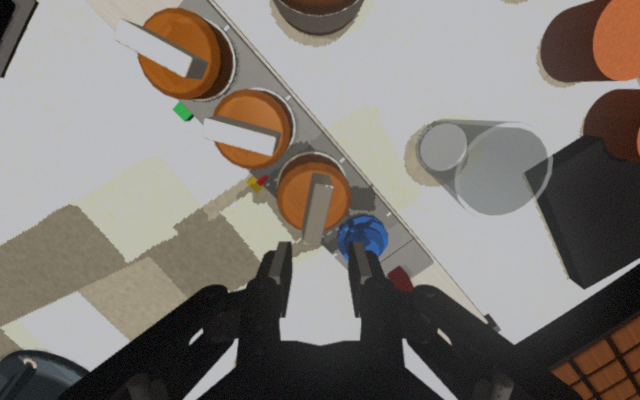

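Call:
jog_arm([
  [-0.1,0.2,-1,-5,160],
  [0,0.1,-1.8,-6,160],
  [0,0,-1.8,0,160],
  [0,0,-1.5,0,180],
  [0,0,-1,0,200],
  [0,0,0,0,200],
  [0,0,0,0,200],
])

```text
t: 46.58
tcp_pos: [0.5829, -0.0257, 0.0882]
tool_rot: [0.95, 0.312, -0.018, 0.01]
force: [-0.3, -0.8, -0.7]
finger_gap: 0.215
```

```bash
python3 - <<'E'
from h import *
st(); wz((.5,.65,-.1,.03),zlo=.09,zhi=.13,fn='w49.png')
E
```

```text
t 46.58 tcp [ 0.5829 -0.0257  0.0882] yaw 36.3 zaxis [-0.0285 -0.0312 -0.9991] q4 -0.049 q6 0.75 q1 -0.22 F [-0.2673 -0.836  -0.7361] Mz 0.01 gap 18.3 mm
px [322. 272.] n 2291 ctr [ 0.5861 -0.0242] z 0.1108 ang 34.8 ext [0.0137 0.0496]
```

Call:
jog_arm([
  [-0.2,0,-0.1,-6,200],
  [0,0,0,-6,200],
  [0,0,-0.1,-6,200],
  [0,0,0,-6,200],
  [0,0,-0.1,-6,200],
  [0,0,0,-6,200],
  [0,0,-0.1,-6,200],
  [0,0,0,-6,200],
  [0,0,-0.1,-6,200],
  [0,0,0,0,200],
])

```text
t: 47.47
tcp_pos: [0.5835, -0.0262, 0.0923]
tool_rot: [0.985, -0.173, -0.017, 0.003]
force: [-0.1, -0.8, -0.2]
finger_gap: 0.215
```

```bash
python3 - <<'E'
from h import *
st(); wz((.5,.65,-.1,.03),zlo=.09,zhi=.13,fn='w50.png')
E
```

```text
t 47.47 tcp [ 0.5835 -0.0262  0.0923] yaw -20.0 zaxis [-0.035  -0.     -0.9994] q4 -0.010 q6 1.69 q1 -0.23 F [-0.1273 -0.8058 -0.1748] Mz -0.06 gap 18.3 mm
px [321. 268.] n 2116 ctr [ 0.5842 -0.0257] z 0.1079 ang 168.1 ext [0.0135 0.0498]
```

Call:
jog_arm([
  [0,0,0,-6,200],
  [0,0,-0.1,-6,200],
  [0,0,0,-6,200],
  [0,0,0,-6,200],
  [0,0,0,-6,200],
  [0,0,0,-6,200],
  [0,0,0,-6,200],
  [0,0,0,0,200],
])

```text
t: 48.18
tcp_pos: [0.5869, -0.0266, 0.097]
tool_rot: [0.856, -0.517, -0.012, -0.003]
force: [-0.0, -0.9, -0.8]
finger_gap: 0.213
```

```bash
python3 - <<'E'
from h import *
st(); wz((.5,.65,-.1,.03),zlo=.09,zhi=.13,fn='w51.png')
E
```

```text
t 48.18 tcp [ 0.5869 -0.0266  0.097 ] yaw -62.2 zaxis [-0.0174  0.0176 -0.9997] q4 0.017 q6 2.40 q1 -0.24 F [-0.0143 -0.8555 -0.8386] Mz -0.03 gap 18.1 mm
px [322. 268.] n 1844 ctr [ 0.5848 -0.0226] z 0.1055 ang 127.3 ext [0.0133 0.0489]
```

Call:
jog_arm([
  [-0.4,0,-0.6,-5,200],
  [-0.2,0,-0.6,-5,200],
  [0,0,-0.4,-4,200],
  [0,0,0,0,200],
])

```text
t: 48.57
tcp_pos: [0.5846, -0.0277, 0.0854]
tool_rot: [0.791, -0.612, -0.006, -0.006]
force: [-1.8, -0.0, -0.6]
finger_gap: 0.218
```

```bash
python3 - <<'E'
from h import *
st(); wz((.5,.65,-.1,.03),zlo=.09,zhi=.13,fn='w52.png')
E
```

```text
t 48.57 tcp [ 0.5846 -0.0277  0.0854] yaw -75.5 zaxis [-0.0032  0.0165 -0.9999] q4 0.021 q6 2.63 q1 -0.25 F [-1.7631 -0.0277 -0.5594] Mz 0.01 gap 18.5 mm
px [321. 279.] n 2096 ctr [ 0.5834 -0.0234] z 0.1050 ang 114.9 ext [0.0132 0.0493]
```

Call:
jog_arm([
  [0,0,0,0,215],
  [0,0,0,0,230],
  [0,0,0,0,240],
  [0,0,0,0,240],
  [0,0,0,0,240],
])

```text
t: 49.03
tcp_pos: [0.5819, -0.0274, 0.0858]
tool_rot: [0.798, -0.603, -0.008, -0.003]
force: [-1.4, -0.2, 0.6]
finger_gap: 0.149
```

```bash
python3 - <<'E'
from h import *
st(); wz((.5,.65,-.1,.03),zlo=.09,zhi=.13,fn='w53.png')
E
```

```text
t 49.03 tcp [ 0.5819 -0.0274  0.0858] yaw -74.2 zaxis [-0.0097  0.0149 -0.9998] q4 0.016 q6 2.61 q1 -0.25 F [-1.3904 -0.2232  0.5815] Mz 0.39 gap 12.7 mm
px [320. 277.] n 2025 ctr [ 0.5817 -0.0236] z 0.1051 ang 108.6 ext [0.0128 0.0499]
```

Call:
jog_arm([
  [0,0,0,-3,240],
  [0,0,0,-2,240],
  [0,0,0,0,240],
])

```text
t: 49.33
tcp_pos: [0.5817, -0.0275, 0.0858]
tool_rot: [0.773, -0.634, -0.008, -0.002]
force: [-0.9, 0.9, -0.3]
finger_gap: 0.154
```

```bash
python3 - <<'E'
from h import *
st(); wz((.5,.65,-.1,.03),zlo=.09,zhi=.13,fn='w54.png')
s=snap('scene','s54.png'); cv2.imwrite('pics/c54.png',cv2.resize(cv2.imread('pics/s54.png')[160:300,240:400],None,fx=4,fy=4,interpolation=cv2.INTER_CUBIC))
E
```

```text
t 49.33 tcp [ 0.5817 -0.0275  0.0858] yaw -78.7 zaxis [-0.0095  0.0131 -0.9999] q4 0.014 q6 2.69 q1 -0.24 F [-0.8919  0.9388 -0.3455] Mz 1.41 gap 13.1 mm
px [320. 277.] n 1962 ctr [ 0.5818 -0.024 ] z 0.1051 ang 105.8 ext [0.0125 0.0494]
```

View pics/c54.png

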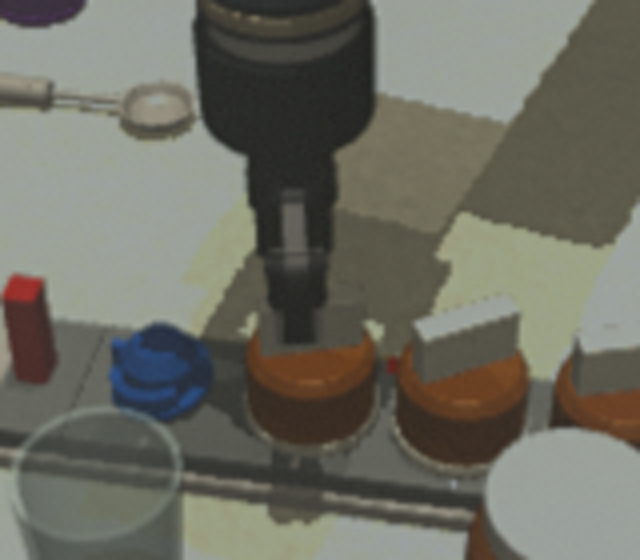

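Call:
jog_arm([
  [0,0,0,3,200],
  [0,0,0.5,0,170],
  [0,0,2,0,120],
  [0,0,2.5,5,80],
  [-1,-1.4,2,7,80],
  [-1.2,-2.1,0,7,80],
  [-1.2,-2.1,0,7,80],
  [-1.2,-2.1,0,7,80],
  [-1.2,-2.1,0,7,80],
  [-1.2,-2.1,0,7,80],
])

```text
t: 50.27
tcp_pos: [0.5177, -0.1464, 0.1638]
tool_rot: [0.969, -0.246, -0.002, -0.005]
force: [0.4, -0.6, 0.2]
finger_gap: 0.683
```

Call:
jog_arm([
  [-1.2,-2.1,0,7,80],
  [-1.2,-2.1,0,7,80],
  [-1.2,-2.1,0,7,80],
  [-1.2,-2.1,0,7,80],
  [-1.2,-2.1,0,7,80],
  [-1.2,-2.1,0,7,80],
  [-1.2,-2.1,0,7,80],
  [-1.0,-1.8,0,7,80],
  [0,-1,0,7,80],
  [0,0,0,7,80],
])

```text
t: 51.1
tcp_pos: [0.4227, -0.3382, 0.1715]
tool_rot: [0.933, 0.359, 0.006, -0.002]
force: [0.5, -0.2, -0.2]
finger_gap: 0.69
```

```bash
python3 - <<'E'
from h import *
st(); wz((.34,.48,-.45,-.28),zlo=.066,zhi=.085,fn='w55.png')
s=snap('top','t55.png');W=cloud(s);h=cv2.cvtColor(s['img'],cv2.COLOR_RGB2HSV);wings(W,.066,.085,(.3,.5,-.45,-.05),h);wings(W,.095,.115,(.5,.65,-.06,.2),h);print(tabs(s));necks(s,(-.1,))
s=snap('scene','s55.png')
E
```

```text
t 51.10 tcp [ 0.4227 -0.3382  0.1715] yaw 42.1 zaxis [ 0.0104  0.0089 -0.9999] q4 0.017 q6 -0.06 q1 -0.89 F [ 0.5242 -0.2059 -0.211 ] Mz 0.03 gap 58.6 mm
px [317. 228.] n 734 ctr [ 0.4032 -0.3519] z 0.0770 ang 53.0 ext [0.0137 0.0493]
px [292. 153.] n 103 ctr [0.5797 0.0498] z 0.1047 ang 121.5 ext [0.0151 0.0504]
px [319. 153.] n 104 ctr [ 0.577  -0.0244] z 0.1049 ang 110.7 ext [0.0152 0.0506]
px [264. 153.] n 104 ctr [0.5821 0.1252] z 0.1047 ang 107.0 ext [0.0154 0.05  ]
{'yellow': (np.int64(19), array([306.1053, 174.4211]), array([0.5309, 0.0144, 0.0148])), 'green': (np.int64(20), array([272. , 174.5]), array([0.5335, 0.1127, 0.0152])), 'red': (np.int64(4), array([306. , 169.5]), array([0.543 , 0.014 , 0.0299]))}
neck n 84 mean [ 0.5745 -0.1021  0.0621] circ [ 0.5736 -0.0999] 0.020224537700414658
```

View pics/w55.png

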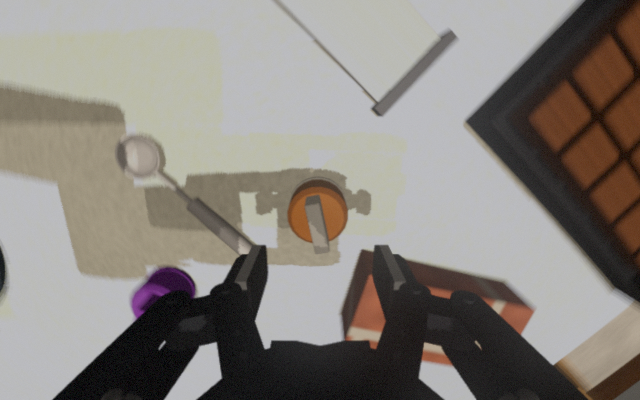

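View pics/t55.png

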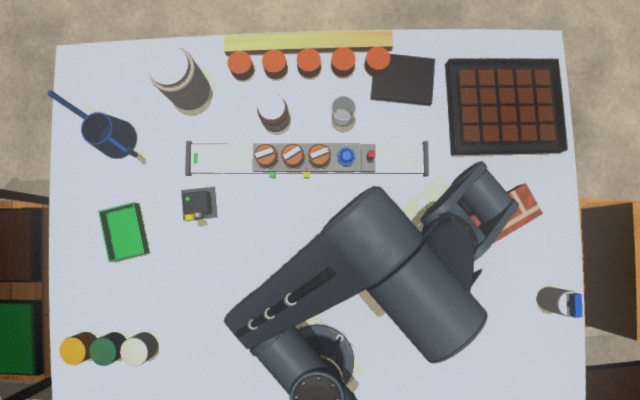

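Call:
jog_arm([
  [-0.9,-0.6,0,5,130],
  [-0.6,-0.4,-2,4,130],
  [0,0,-2,0,130],
  [0,0,-2,0,130],
  [0,0,-2,0,130],
  [0,0,0,0,130],
  [0,0,0,0,130],
])

```text
t: 51.83
tcp_pos: [0.4108, -0.3431, 0.0919]
tool_rot: [0.908, 0.419, 0.009, -0.001]
force: [0.1, -0.3, -0.5]
finger_gap: 0.492
```

```bash
python3 - <<'E'
from h import *
st(); wz((.34,.48,-.45,-.28),zlo=.066,zhi=.085,fn='w56.png')
E
```

```text
t 51.83 tcp [ 0.4108 -0.3431  0.0919] yaw 49.5 zaxis [ 0.015   0.0095 -0.9998] q4 0.026 q6 -0.23 q1 -0.91 F [ 0.0535 -0.3466 -0.5368] Mz 0.03 gap 41.8 mm
px [319. 259.] n 1453 ctr [ 0.4033 -0.3514] z 0.0771 ang 52.7 ext [0.0135 0.0496]
```

View pics/w56.png

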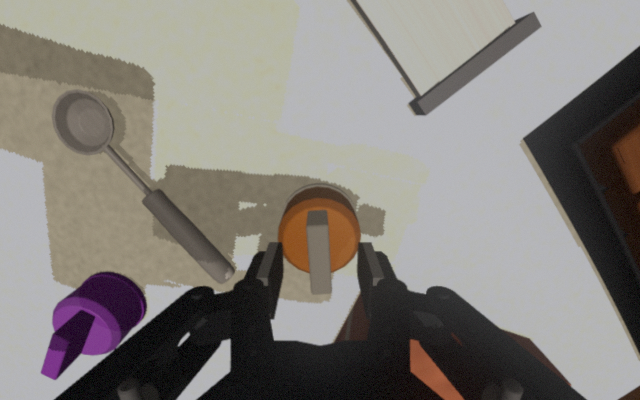

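Call:
jog_arm([
  [-0.5,-0.5,-0.6,2,130],
  [-0.15,-0.15,-1,0,130],
  [0,0,-1,0,130],
  [0,0,-0.8,0,130],
  [0,0,0,0,130],
])

```text
t: 52.3
tcp_pos: [0.4072, -0.3509, 0.0608]
tool_rot: [0.902, 0.432, 0.01, 0.003]
force: [0.1, 0.9, -0.4]
finger_gap: 0.491
```

Call:
jog_arm([
  [-0.4,0,-0.4,1,150],
  [0,0,0,0,180],
  [0,0,0,0,210],
  [0,0,0,0,230],
  [0,0,0,0,240],
  [0,0,0,0,240],
  [0,0,0,0,240],
])

```text
t: 52.88
tcp_pos: [0.4029, -0.3503, 0.0563]
tool_rot: [0.898, 0.441, 0.01, 0.003]
force: [-0.8, -0.5, -2.8]
finger_gap: 0.149
```

```bash
python3 - <<'E'
from h import *
st(); wz((.34,.48,-.45,-.28),zlo=.066,zhi=.085,fn='w57.png')
E
```

```text
t 52.88 tcp [ 0.4029 -0.3503  0.0563] yaw 52.3 zaxis [ 0.0204  0.0043 -0.9998] q4 0.031 q6 -0.30 q1 -0.94 F [-0.8231 -0.5277 -2.8146] Mz -0.01 gap 12.7 mm
px [320. 275.] n 2051 ctr [ 0.4029 -0.35  ] z 0.0776 ang 52.5 ext [0.0124 0.0495]
```

Call:
jog_arm([
  [0,0,1,0,240],
  [0,0,2,0,240],
  [0,0,3,0,240],
  [0,0,2.5,-2,240],
  [0.5,0.5,1,-4,240],
  [1.4,2,0,-4,240],
  [1.4,2,0,-4,240],
  [1.4,2,0,-4,240],
  [1.4,2,0,-4,240],
  [1.4,2,0,-4,240],
])

```text
t: 53.77
tcp_pos: [0.478, -0.2456, 0.1624]
tool_rot: [0.977, 0.212, 0.011, 0.008]
force: [0.3, 0.0, -1.9]
finger_gap: 0.146
```

Call:
jog_arm([
  [1.4,2,0,-4,240],
  [1.4,2,0,-4,240],
  [1.4,2,0,-4,240],
  [1.4,2,0,-4,240],
  [1.4,2,0,-4,240],
  [1.4,2,0,-4,240],
  [0.5,1,0,-4,240],
  [0,0,0,0,240],
  [0,0,0,0,240],
])

```text
t: 54.52
tcp_pos: [0.5714, -0.1025, 0.169]
tool_rot: [0.999, -0.04, 0.011, 0.01]
force: [0.1, -0.5, -1.7]
finger_gap: 0.15
```

```bash
python3 - <<'E'
from h import *
st(); wz((.5,.65,-.17,-.04),zlo=.13,zhi=.19,fn='w58.png')
s=snap('scene','s58.png')
E
```

```text
t 54.52 tcp [ 0.5714 -0.1025  0.169 ] yaw -4.5 zaxis [ 0.0213 -0.0218 -0.9995] q4 -0.016 q6 1.30 q1 -0.36 F [ 0.0599 -0.5049 -1.7253] Mz -0.01 gap 12.7 mm
px [271. 239.] n 40 ctr [ 0.5774 -0.072 ] z 0.1542 ang 167.0 ext [0.0021 0.0207]
px [310. 257.] n 43 ctr [ 0.5816 -0.0973] z 0.1897 ang 174.2 ext [0.0027 0.0087]
px [319. 263.] n 33 ctr [ 0.5779 -0.1012] z 0.1898 ang 79.9 ext [0.0034 0.0071]
px [313. 273.] n 42 ctr [ 0.5726 -0.0977] z 0.1897 ang 145.9 ext [0.0047 0.0061]
px [320. 289.] n 142 ctr [ 0.5628 -0.1008] z 0.1897 ang 16.1 ext [0.0072 0.0144]
px [312. 290.] n 38 ctr [ 0.5624 -0.0964] z 0.1897 ang 8.1 ext [0.003  0.0074]
px [318. 311.] n 184 ctr [ 0.5496 -0.0984] z 0.1896 ang 64.9 ext [0.0101 0.0112]
```

View pics/w58.png

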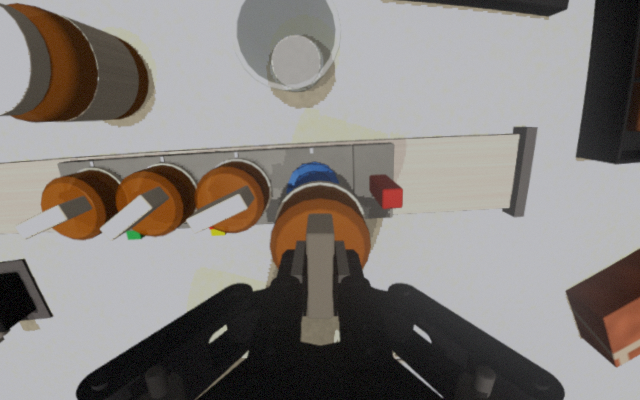

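Call:
jog_arm([
  [0.4,0.1,-1,2,240],
  [0.2,0.1,-1.5,0.5,240],
  [0,0,-1.5,0,240],
  [0,0,-1,0,240],
  [0,0,0,0,240],
  [0,0,0,0,240],
])

```text
t: 55.12
tcp_pos: [0.5746, -0.1083, 0.1189]
tool_rot: [1.0, -0.019, 0.012, 0.011]
force: [0.4, -0.1, -2.1]
finger_gap: 0.149
```

```bash
python3 - <<'E'
from h import *
st(); wz((.5,.65,-.17,-.04),zlo=.11,zhi=.17,fn='w59.png')
s=snap('scene','s59.png'); cv2.imwrite('pics/c59.png',cv2.resize(cv2.imread('pics/s59.png')[160:300,220:380],None,fx=4,fy=4,interpolation=cv2.INTER_CUBIC))
E
```

```text
t 55.12 tcp [ 0.5746 -0.1083  0.1189] yaw -2.2 zaxis [ 0.0226 -0.023  -0.9995] q4 -0.018 q6 1.25 q1 -0.37 F [ 0.435  -0.1401 -2.1207] Mz -0.01 gap 12.6 mm
px [320. 275.] n 2072 ctr [ 0.5743 -0.107 ] z 0.1401 ang 178.0 ext [0.0125 0.0499]
```

View pics/c59.png

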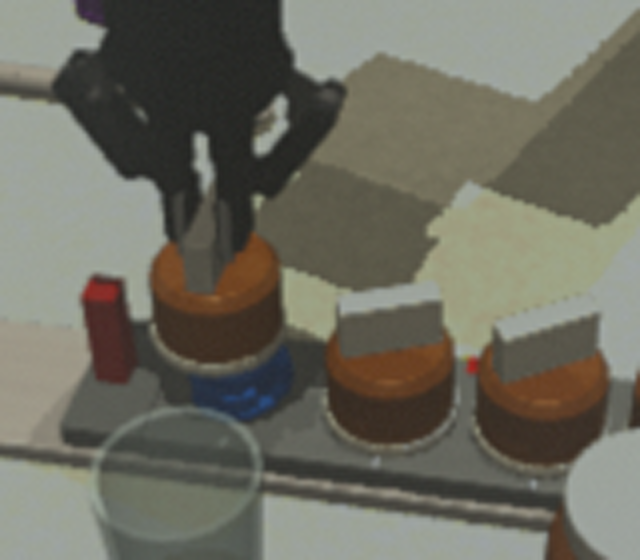

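Call:
jog_arm([
  [0.2,0.4,0,0,240],
  [0.1,0.2,-0.3,0,240],
  [0,0,-0.4,0,240],
  [0,0,0,0,240],
])

```text
t: 55.55
tcp_pos: [0.5798, -0.1023, 0.1146]
tool_rot: [1.0, -0.019, 0.014, 0.012]
force: [0.5, -0.5, -1.4]
finger_gap: 0.15
```

```bash
python3 - <<'E'
from h import *
st(); wz((.5,.65,-.17,-.04),zlo=.11,zhi=.17,fn='w60.png')
E
```

```text
t 55.55 tcp [ 0.5798 -0.1023  0.1146] yaw -2.2 zaxis [ 0.0285 -0.025  -0.9993] q4 -0.018 q6 1.26 q1 -0.36 F [ 0.5269 -0.5485 -1.4094] Mz -0.06 gap 12.7 mm
px [320. 275.] n 2069 ctr [ 0.5793 -0.101 ] z 0.1357 ang 177.9 ext [0.0125 0.0499]
```

Call:
jog_arm([
  [-0.1,0.1,-0.5,0,240],
  [-0.1,0,-0.6,0,240],
  [0,0,-0.4,0,240],
  [0,0,0,0,240],
  [0,0,0,0,240],
])

```text
t: 56.02
tcp_pos: [0.5789, -0.1005, 0.0996]
tool_rot: [1.0, -0.019, 0.016, 0.012]
force: [-0.5, -0.1, -1.7]
finger_gap: 0.152
```

```bash
python3 - <<'E'
from h import *
st()
E
```

```text
t 56.02 tcp [ 0.5789 -0.1005  0.0996] yaw -2.2 zaxis [ 0.0318 -0.025  -0.9992] q4 -0.017 q6 1.27 q1 -0.36 F [-0.5265 -0.0764 -1.7018] Mz -0.02 gap 13.0 mm
```

Rim is about 15 mm above the deck, so I'll release and turn back.

Call:
jog_arm([
  [0,0,-0.1,0,240],
  [0,0,0,0,200],
  [0,0,0,0,200],
  [0,0,0,0,200],
  [0,0,0,6,200],
  [0,0,0,6,200],
  [0,0,0,6,200],
  [0,0,0,0,200],
])

```text
t: 56.68
tcp_pos: [0.5802, -0.1017, 0.0997]
tool_rot: [0.989, 0.144, 0.019, 0.011]
force: [0.1, -0.3, -0.2]
finger_gap: 0.215
```

```bash
python3 - <<'E'
from h import *
st(); wz((.5,.65,-.17,-.055),zlo=.09,zhi=.13,fn='w61.png')
E
```

```text
t 56.68 tcp [ 0.5802 -0.1017  0.0997] yaw 16.6 zaxis [ 0.0415 -0.0153 -0.999 ] q4 0.001 q6 0.92 q1 -0.36 F [ 0.0553 -0.339  -0.1885] Mz 0.03 gap 18.3 mm
px [320. 270.] n 2241 ctr [ 0.581  -0.1006] z 0.1191 ang 6.6 ext [0.0131 0.0495]
```

Call:
jog_arm([
  [0,0,0,6,200],
  [0,0,0,6,200],
  [0,0,0,6,200],
  [0,0,0,0,200],
])

```text
t: 57.07
tcp_pos: [0.5814, -0.102, 0.1009]
tool_rot: [0.955, 0.296, 0.022, 0.008]
force: [0.0, 0.8, 0.4]
finger_gap: 0.212
```

```bash
python3 - <<'E'
from h import *
st(); wz((.5,.65,-.17,-.055),zlo=.09,zhi=.13,fn='w62.png')
E
```

```text
t 57.07 tcp [ 0.5814 -0.102   0.1009] yaw 34.5 zaxis [ 0.0473 -0.0025 -0.9989] q4 0.021 q6 0.58 q1 -0.37 F [0.0015 0.8368 0.3866] Mz 0.01 gap 18.0 mm
px [320. 270.] n 2269 ctr [ 0.5819 -0.101 ] z 0.1201 ang 24.6 ext [0.0133 0.0496]
```

Call:
jog_arm([
  [-0.2,0.1,-0.2,6,200],
  [0,0,0,6,200],
  [0,0,0,6,200],
  [0,0,0,0,200],
])

```text
t: 57.45
tcp_pos: [0.5821, -0.1018, 0.1014]
tool_rot: [0.898, 0.438, 0.026, 0.007]
force: [0.9, -0.1, 0.1]
finger_gap: 0.219
```

```bash
python3 - <<'E'
from h import *
st(); wz((.5,.65,-.17,-.055),zlo=.09,zhi=.13,fn='w63.png')
E
```

```text
t 57.45 tcp [ 0.5821 -0.1018  0.1014] yaw 52.1 zaxis [ 0.0525  0.0107 -0.9986] q4 0.041 q6 0.26 q1 -0.38 F [ 0.9494 -0.0977  0.1234] Mz 0.02 gap 18.6 mm
px [317. 286.] n 1626 ctr [ 0.5734 -0.1094] z 0.1154 ang 44.0 ext [0.0131 0.0484]
```

Call:
jog_arm([
  [-0.1,0.1,-0.1,6,200],
  [0,0,0,6,200],
  [0,0,0,6,200],
  [0,0,0,0,200],
])

```text
t: 57.83
tcp_pos: [0.5804, -0.0993, 0.1007]
tool_rot: [0.822, 0.569, 0.026, 0.001]
force: [-0.7, 0.8, 0.8]
finger_gap: 0.215
```

```bash
python3 - <<'E'
from h import *
st(); wz((.5,.65,-.17,-.055),zlo=.09,zhi=.13,fn='w64.png')
E
```

```text
t 57.83 tcp [ 0.5804 -0.0993  0.1007] yaw 69.4 zaxis [ 0.0449  0.0282 -0.9986] q4 0.060 q6 -0.06 q1 -0.38 F [-0.6683  0.8258  0.7896] Mz 0.05 gap 18.3 mm
px [317. 287.] n 1589 ctr [ 0.5745 -0.1096] z 0.1153 ang 58.4 ext [0.0128 0.0481]
```

Call:
jog_arm([
  [0,0,0,0,170],
  [0,0,0,0,160],
  [0,0,0,0,160],
])

```text
t: 58.13
tcp_pos: [0.5805, -0.0994, 0.1005]
tool_rot: [0.826, 0.564, 0.026, 0.002]
force: [-0.6, 0.6, -0.6]
finger_gap: 0.371
```

```bash
python3 - <<'E'
from h import *
st(); wz((.5,.65,-.17,-.055),zlo=.09,zhi=.13,fn='w65.png')
E
```

```text
t 58.13 tcp [ 0.5805 -0.0994  0.1005] yaw 68.7 zaxis [ 0.0456  0.0267 -0.9986] q4 0.058 q6 -0.05 q1 -0.38 F [-0.5692  0.5554 -0.6119] Mz 0.03 gap 31.5 mm
px [320. 263.] n 2008 ctr [ 0.5809 -0.0988] z 0.1114 ang 55.6 ext [0.0133 0.0495]
```

View pics/w65.png

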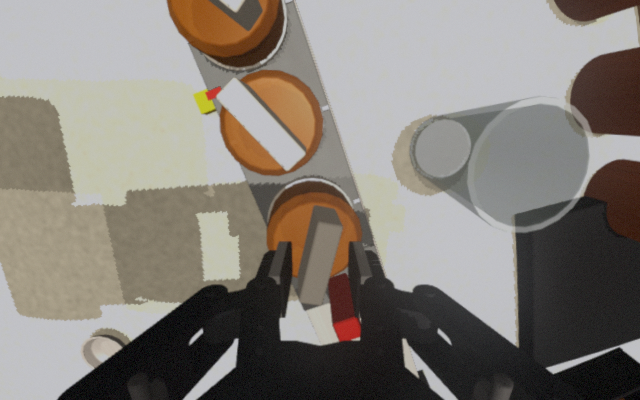

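Call:
jog_arm([
  [0,-0.1,-0.5,-7,170],
  [0,0,-0.5,-6,185],
  [0,0,-0.4,-4,200],
  [0,0,0,-6,200],
  [0,0,0,-6,200],
  [0,0,0,-6,200],
  [0,0,-0.1,-6,200],
  [0,0,-0.1,-6,200],
  [0,0,-0.1,-6,200],
  [0,0,0,0,200],
])

```text
t: 59.02
tcp_pos: [0.581, -0.1015, 0.0826]
tool_rot: [0.994, 0.107, 0.022, 0.015]
force: [-0.8, 0.1, -0.3]
finger_gap: 0.217
```

```bash
python3 - <<'E'
from h import *
st(); wz((.5,.65,-.17,-.055),zlo=.09,zhi=.13,fn='w66.png')
E
```

```text
t 59.02 tcp [ 0.581  -0.1015  0.0826] yaw 12.3 zaxis [ 0.0474 -0.0254 -0.9986] q4 -0.011 q6 1.01 q1 -0.36 F [-0.8478  0.1161 -0.2862] Mz 0.01 gap 18.4 mm
px [320. 275.] n 2552 ctr [ 0.5831 -0.0998] z 0.1090 ang 19.4 ext [0.0135 0.0497]
```

Call:
jog_arm([
  [-0.1,0,0.2,-6,200],
  [0,0,0.1,-6,200],
  [0,0,0,-6,200],
  [0,0,0,-6,200],
  [0,0,0,-6,200],
  [0,0,0,-6,200],
  [0,0,0,-6,200],
  [0,0,0,-6,200],
  [0,0,0,-6,200],
  [0,0,0,0,200],
])

```text
t: 59.9
tcp_pos: [0.5789, -0.102, 0.085]
tool_rot: [0.931, -0.365, 0.011, 0.023]
force: [-0.8, -0.3, 0.5]
finger_gap: 0.215
```

```bash
python3 - <<'E'
from h import *
st(); wz((.5,.65,-.17,-.055),zlo=.09,zhi=.13,fn='w67.png')
E
```

```text
t 59.90 tcp [ 0.5789 -0.102   0.085 ] yaw -42.8 zaxis [ 0.0045 -0.0514 -0.9987] q4 -0.066 q6 2.02 q1 -0.34 F [-0.8168 -0.3285  0.4845] Mz -0.02 gap 18.3 mm
px [320. 272.] n 2283 ctr [ 0.5797 -0.1007] z 0.1054 ang 145.0 ext [0.0134 0.049 ]
```

Call:
jog_arm([
  [0,0,-0.1,-6,200],
  [0,0,0,-6,200],
  [0,0,0,-5,200],
  [0,0,0,0,200],
])

```text
t: 60.28
tcp_pos: [0.5788, -0.1022, 0.0841]
tool_rot: [0.868, -0.496, 0.008, 0.024]
force: [-0.2, -0.5, -1.7]
finger_gap: 0.213
```

```bash
python3 - <<'E'
from h import *
st(); wz((.5,.65,-.17,-.055),zlo=.09,zhi=.13,fn='w68.png')
E
```

```text
t 60.28 tcp [ 0.5788 -0.1022  0.0841] yaw -59.5 zaxis [-0.0104 -0.0503 -0.9987] q4 -0.070 q6 2.32 q1 -0.34 F [-0.2018 -0.5285 -1.7352] Mz -0.04 gap 18.1 mm
px [320. 272.] n 2243 ctr [ 0.5799 -0.1012] z 0.1049 ang 129.5 ext [0.0131 0.049 ]
```

Call:
jog_arm([
  [0,0,0,-6,200],
  [0,0,0,-5,200],
  [0,0,0,0,220],
  [0,0,0,0,240],
  [0,0,0,0,240],
  [0,0,0,0,240],
])

```text
t: 60.83
tcp_pos: [0.5786, -0.102, 0.0845]
tool_rot: [0.826, -0.563, 0.007, 0.026]
force: [-0.5, -0.4, 0.6]
finger_gap: 0.187
```

```bash
python3 - <<'E'
from h import *
st(); wz((.5,.65,-.17,-.055),zlo=.09,zhi=.13,fn='w69.png')
E
```

```text
t 60.83 tcp [ 0.5786 -0.102   0.0845] yaw -68.5 zaxis [-0.0185 -0.0505 -0.9986] q4 -0.073 q6 2.48 q1 -0.34 F [-0.5116 -0.3858  0.6496] Mz 0.92 gap 15.9 mm
px [319. 270.] n 2084 ctr [ 0.5806 -0.1019] z 0.1051 ang 121.9 ext [0.0124 0.0478]
```

Call:
jog_arm([
  [0,0,0,-3,240],
  [0,0,0,-2,240],
  [0,0,0,0,240],
])

```text
t: 61.13
tcp_pos: [0.5784, -0.1021, 0.0846]
tool_rot: [0.805, -0.593, 0.006, 0.028]
force: [-0.6, 0.9, -0.3]
finger_gap: 0.184
```

```bash
python3 - <<'E'
from h import *
st(); wz((.5,.65,-.17,-.055),zlo=.09,zhi=.13,fn='w70.png')
E
```

```text
t 61.13 tcp [ 0.5784 -0.1021  0.0846] yaw -72.7 zaxis [-0.0235 -0.0517 -0.9984] q4 -0.077 q6 2.56 q1 -0.34 F [-0.5856  0.8816 -0.2731] Mz 1.85 gap 15.6 mm
px [319. 269.] n 2018 ctr [ 0.5806 -0.1023] z 0.1051 ang 119.7 ext [0.0122 0.0471]
```

Call:
jog_arm([
  [0,0,0,3,200],
  [0,0,0.5,0,180],
  [0,0,2,0,120],
  [0,0,2.5,5,100],
  [0,-0.6,1.5,7,100],
  [0,-0.8,0,7,100],
  [0,-0.8,0,7,100],
  [0,-0.8,0,7,100],
  [0,-0.8,0,7,100],
  [0,-0.8,0,7,100],
])

```text
t: 62.02
tcp_pos: [0.5781, -0.1477, 0.1551]
tool_rot: [0.98, -0.2, 0.016, 0.019]
force: [-0.1, -0.5, 0.5]
finger_gap: 0.607
```

Call:
jog_arm([
  [0,-0.6,0,7,100],
  [0,0,0,7,100],
  [0,0,0,7,100],
  [0,0,0,7,100],
  [0,0,0,7,100],
  [0,0,0,7,100],
  [0,0,0,7,100],
  [0,0,0,7,100],
  [0,0,0,7,100],
  [0,0,0,7,100],
])

```text
t: 62.85
tcp_pos: [0.5782, -0.1575, 0.1601]
tool_rot: [0.916, 0.401, 0.028, -0.001]
force: [-0.7, -0.1, 0.1]
finger_gap: 0.608
```

Call:
jog_arm([
  [0,0,0,7,100],
  [0,0,0,7,100],
  [0,0,0,7,100],
  [0,0,0,7,100],
  [0,0,0,7,100],
  [0,0,0,0,100],
  [0,0,0,0,100],
])

```text
t: 63.43
tcp_pos: [0.5785, -0.1586, 0.1632]
tool_rot: [0.754, 0.656, 0.031, -0.012]
force: [0.4, 0.5, -0.1]
finger_gap: 0.61
```

```bash
python3 - <<'E'
from h import *
st()
s=snap('wrist','w71.png');W=cloud(s);h=cv2.cvtColor(s['img'],cv2.COLOR_RGB2HSV)
k=(W[...,2]>.084)&(W[...,2]<.093)&(abs(W[...,0]-.575)<.05)&(W[...,1]<-.14)&(W[...,1]>-.2);P=W[k];print('post',len(P),P.min(0),P.max(0),P.mean(0))
wings(W,.095,.115,(.5,.65,-.17,.2),h)
s=snap('scene','s71.png')
E
```

```text
t 63.43 tcp [ 0.5785 -0.1586  0.1632] yaw 82.0 zaxis [ 0.0303  0.0583 -0.9978] q4 0.078 q6 -0.39 q1 -0.49 F [ 0.385   0.5171 -0.1371] Mz 0.01 gap 51.8 mm
post 450 [ 0.5669 -0.1741  0.0841] [ 0.585  -0.1556  0.0907] [ 0.576  -0.164   0.0888]
px [292.  32.] n 1556 ctr [ 0.5808 -0.024 ] z 0.1049 ang 112.9 ext [0.014  0.0456]
px [306. 145.] n 1349 ctr [ 0.5786 -0.0996] z 0.1049 ang 126.8 ext [0.0142 0.0488]
```

View pics/w71.png

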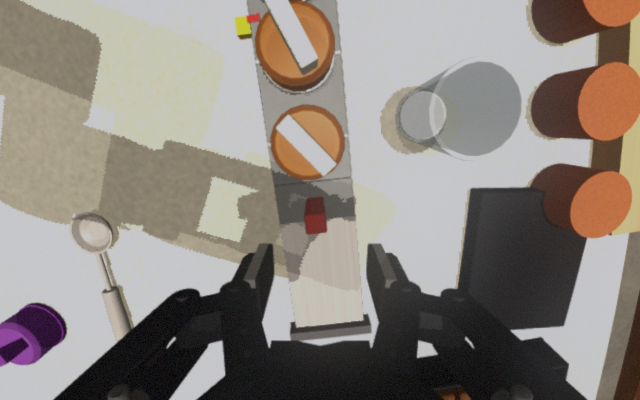

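View pics/s71.png

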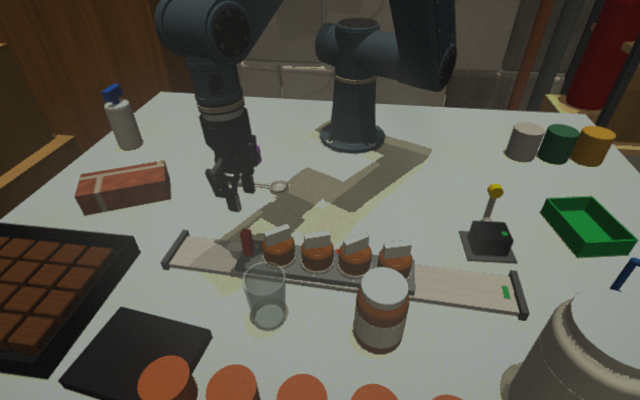

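Call:
jog_arm([
  [-0.2,-0.5,-1,4,100],
  [0,-0.2,-2,2,100],
  [0,0,-2,0,100],
  [0,0,-2,0,100],
  [0,0,-1.5,0,100],
  [0,0,0,0,100],
  [0,0,0,0,100],
])

```text
t: 64.12
tcp_pos: [0.5777, -0.1661, 0.0778]
tool_rot: [0.724, 0.689, 0.032, -0.011]
force: [0.4, -0.7, 0.6]
finger_gap: 0.609
```

```bash
python3 - <<'E'
from h import *
st()
s=snap('wrist','w72.png')
E
```

```text
t 64.12 tcp [ 0.5777 -0.1661  0.0778] yaw 87.2 zaxis [ 0.0304  0.06   -0.9977] q4 0.092 q6 -0.51 q1 -0.50 F [ 0.4383 -0.6544  0.6239] Mz -0.06 gap 51.8 mm
```

View pics/w72.png

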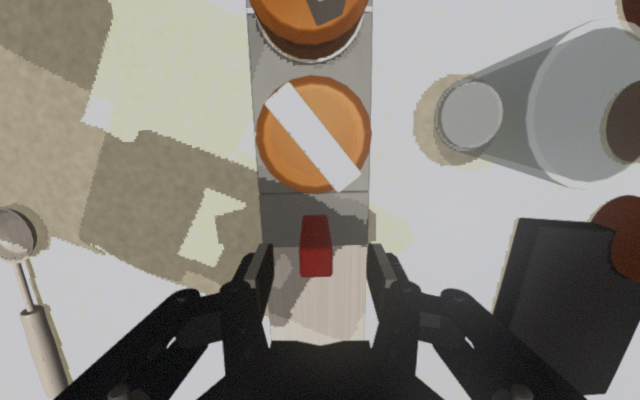

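Call:
jog_arm([
  [0,0,-0.6,0,100],
  [-0.1,0,-0.4,0,130],
  [0,0,0,0,170],
  [0,0,0,0,200],
  [0,0,0,0,220],
  [0,0,0,0,235],
  [0,0,0,0,235],
], squeeze=60)

```text
t: 64.75
tcp_pos: [0.5756, -0.1661, 0.0705]
tool_rot: [0.723, 0.69, 0.031, -0.011]
force: [1.9, 0.1, -3.6]
finger_gap: 0.192
```

```bash
python3 - <<'E'
from h import *
st()
E
```

```text
t 64.75 tcp [ 0.5756 -0.1661  0.0705] yaw 87.3 zaxis [ 0.0287  0.0584 -0.9979] q4 0.090 q6 -0.52 q1 -0.50 F [ 1.9071  0.1017 -3.584 ] Mz 0.10 gap 16.3 mm
```

Gripped. Moving about 95 mm now, then the click-in slowly.

Call:
jog_arm([
  [0.02,0.6,0,0,240],
  [0.03,1,0,0,240],
  [0.04,1.4,0,0,240],
  [0.04,1.4,0,0,240],
  [0.04,1.4,0,0,240],
  [0.03,1.2,0,0,240],
  [0.02,0.6,0,0,240],
  [0,0,0,0,240],
  [0,0,0,0,240],
])

```text
t: 65.5
tcp_pos: [0.5778, -0.0948, 0.0705]
tool_rot: [0.722, 0.691, 0.025, -0.005]
force: [1.0, -2.0, -2.2]
finger_gap: 0.196
```

```bash
python3 - <<'E'
from h import *
st()
print(tabs(snap('scene','s73.png')))
E
```

```text
t 65.50 tcp [ 0.5778 -0.0948  0.0705] yaw 87.5 zaxis [ 0.0286  0.0416 -0.9987] q4 0.071 q6 -0.39 q1 -0.38 F [ 0.9504 -2.0204 -2.2093] Mz 0.02 gap 16.7 mm
{'yellow': (np.int64(2), array([336.5, 249. ]), array([0.5257, 0.0101, 0.0123])), 'red': (np.int64(11), array([372.5455, 255.3636]), array([0.5481, 0.0861, 0.0272]))}
```

Call:
jog_arm([
  [0.02,0.8,0,0,240],
  [0.02,0.9,0,0,240],
  [0.02,0.6,0,0,240],
  [0,0,0,0,240],
  [0,0,0,0,240],
])

```text
t: 65.97
tcp_pos: [0.5784, -0.0754, 0.0705]
tool_rot: [0.722, 0.691, 0.023, -0.003]
force: [0.0, -5.4, -2.4]
finger_gap: 0.192
```

```bash
python3 - <<'E'
from h import *
st()
E
```

```text
t 65.97 tcp [ 0.5784 -0.0754  0.0705] yaw 87.5 zaxis [ 0.0285  0.0353 -0.999 ] q4 0.062 q6 -0.34 q1 -0.34 F [ 0.0141 -5.4241 -2.4288] Mz -0.03 gap 16.3 mm
```

Call:
jog_arm([
  [0.01,0.5,0,0,240],
  [0.01,0.4,0,0,240],
  [0,0,0,0,240],
])

```text
t: 66.22
tcp_pos: [0.5787, -0.0674, 0.0705]
tool_rot: [0.723, 0.69, 0.022, -0.003]
force: [3.2, 4.9, -1.7]
finger_gap: 0.194
```

```bash
python3 - <<'E'
from h import *
st()
E
```

```text
t 66.22 tcp [ 0.5787 -0.0674  0.0705] yaw 87.4 zaxis [ 0.0285  0.0347 -0.999 ] q4 0.061 q6 -0.33 q1 -0.33 F [ 3.192   4.8939 -1.6693] Mz 0.17 gap 16.5 mm
```

Call:
jog_arm([
  [0.01,0.5,0,0,240],
  [0.01,0.3,0,0,240],
  [0,0,0,0,240],
])

```text
t: 66.47
tcp_pos: [0.5788, -0.0645, 0.0705]
tool_rot: [0.721, 0.692, 0.019, 0.001]
force: [2.2, 1.3, -2.3]
finger_gap: 0.193
```

```bash
python3 - <<'E'
from h import *
st();print(tabs(snap('scene','s74.png')))
E
```

```text
t 66.47 tcp [ 0.5788 -0.0645  0.0705] yaw 87.6 zaxis [ 0.0282  0.0249 -0.9993] q4 0.048 q6 -0.31 q1 -0.32 F [ 2.1802  1.3196 -2.3335] Mz -0.00 gap 16.4 mm
{'red': (np.int64(12), array([388. , 257.5]), array([0.5498, 0.1172, 0.0274]))}
```

Call:
jog_arm([
  [0,0,0,0,240],
  [0,0,0,0,200],
  [0,0,0,0,160],
  [0,0,0,0,100],
  [0,0,0,0,100],
  [0,0,2,0,100],
  [0,0,2.5,0,100],
  [0,0,2.5,0,100],
  [-2,0,0,0,100],
  [-2,0,0,0,100],
])

```text
t: 67.35
tcp_pos: [0.5438, -0.0638, 0.145]
tool_rot: [0.72, 0.693, 0.022, 0.006]
force: [-0.8, 0.7, 0.6]
finger_gap: 0.606
```

```bash
python3 - <<'E'
from h import *
st();
for n in ('scene','wrist','top'):
    s=snap(n,n+'75.png');print(n,tabs(s))
    W=cloud(s);wings(W,.095,.115,(.5,.65,-.17,.3),cv2.cvtColor(s['img'],cv2.COLOR_RGB2HSV))
im=cv2.imread('pics/scene75.png');cv2.imwrite('pics/c75.png',cv2.resize(im[200:300,280:440],None,fx=4.5,fy=4.5,interpolation=cv2.INTER_CUBIC))
E
```

```text
t 67.35 tcp [ 0.5438 -0.0638  0.145 ] yaw 87.9 zaxis [ 0.0392  0.0222 -0.999 ] q4 0.046 q6 -0.33 q1 -0.34 F [-0.7524  0.7195  0.624 ] Mz -0.01 gap 51.5 mm
scene {'red': (np.int64(11), array([387.7273, 257.2727]), array([0.5492, 0.1167, 0.0274]))}
px [329. 236.] n 157 ctr [0.5822 0.001 ] z 0.1025 ang 126.3 ext [0.0152 0.0508]
px [371. 241.] n 166 ctr [0.5839 0.0791] z 0.1025 ang 111.2 ext [0.0149 0.0499]
px [412. 245.] n 173 ctr [0.5851 0.1523] z 0.1026 ang 126.3 ext [0.0148 0.0513]
px [455. 251.] n 186 ctr [0.589  0.2277] z 0.1025 ang 106.3 ext [0.0151 0.05  ]
wrist {'yellow': (np.int64(232), array([303.569, 112.931]), array([0.5324, 0.0167, 0.0153])), 'green': (np.int64(80), array([301.6  ,   2.075]), array([0.5355, 0.1094, 0.0147]))}
px [389.  20.] n 1004 ctr [0.5876 0.0677] z 0.1050 ang 117.1 ext [0.0137 0.0241]
px [376. 131.] n 1670 ctr [0.5809 0.0029] z 0.1051 ang 126.5 ext [0.014  0.0495]
top {'green': (np.int64(20), array([272. , 174.5]), array([0.5335, 0.1127, 0.0153])), 'red': (np.int64(8), array([270.5, 169.5]), array([0.546 , 0.1154, 0.0299]))}
px [227. 152.] n 108 ctr [0.5859 0.2268] z 0.1045 ang 107.5 ext [0.0159 0.0509]
px [255. 153.] n 101 ctr [0.5817 0.1506] z 0.1046 ang 125.9 ext [0.0152 0.0506]
px [282. 152.] n 99 ctr [0.5808 0.0765] z 0.1051 ang 110.9 ext [0.0151 0.0508]
px [307. 155.] n 47 ctr [0.5723 0.0097] z 0.1050 ang 140.0 ext [0.0133 0.0295]
```

View pics/c75.png

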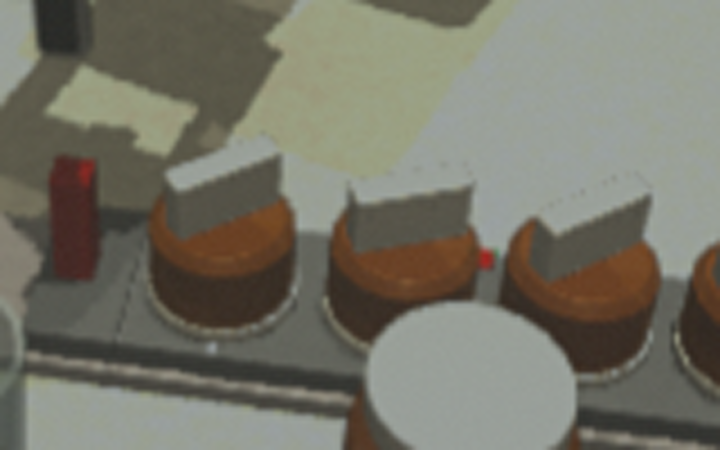

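View pics/wrist75.png

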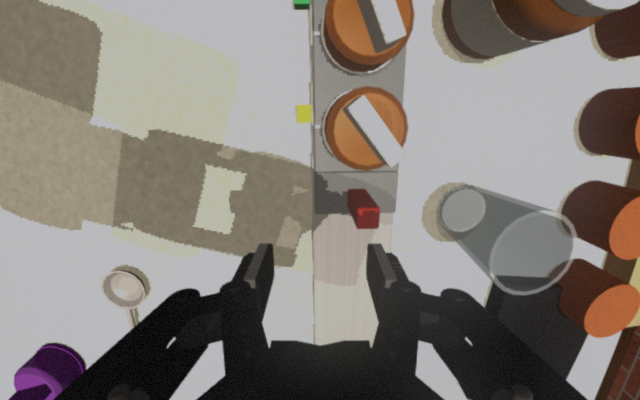

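Call:
jog_arm([
  [-1,1,2,0,255],
  [-1,2,2,0,255],
  [-1,3.2,0.5,0,255],
  [-1.2,3.2,0,0,255],
  [-1.2,3.2,0,0,255],
  [-1.2,3.2,0,0,255],
  [-1.2,3.2,0,0,255],
  [-1,2.5,0,0,255],
  [0,0,0,0,255],
  [0,0,0,0,255],
])

```text
t: 68.33
tcp_pos: [0.4655, 0.1589, 0.1921]
tool_rot: [0.722, 0.691, 0.029, 0.011]
force: [0.8, -1.0, -0.7]
finger_gap: 0.0
```

```bash
python3 - <<'E'
from h import *
st();
s=snap('wrist','w76.png');W=cloud(s);h=cv2.cvtColor(s['img'],cv2.COLOR_RGB2HSV)
k=(h[...,0]>18)&(h[...,0]<35)&(h[...,1]>110)&(W[...,2]>.09)&(W[...,2]<.15)
v,u=np.nonzero(k);print(k.sum(),u.mean(),v.mean(),W[k].min(0),W[k].max(0),W[k].mean(0))
k=(W[...,2]>.044)&(W[...,2]<.056)&(abs(W[...,0]-.43)<.08)&(abs(W[...,1]-.33)<.1)&(h[...,2]<90)
print('box',k.sum(),cv2.minAreaRect(W[k][:,:2].astype(np.float32)))
wings(W,.095,.115,(.5,.65,-.05,.3),h)
E
```

```text
t 68.33 tcp [0.4655 0.1589 0.1921] yaw 87.5 zaxis [ 0.057   0.023  -0.9981] q4 0.024 q6 0.12 q1 0.09 F [ 0.7501 -1.0091 -0.7165] Mz 0.00 gap 0.0 mm
11 224.1818181818182 0.0 [0.4079 0.3145 0.1161] [0.4179 0.3156 0.1203] [0.4124 0.3151 0.1184]
box 3321 ((0.45122000575065613, 0.31778252124786377), (0.07859175652265549, 0.04418609291315079), 3.419912338256836)
px [456. 116.] n 1024 ctr [0.5876 0.2304] z 0.1050 ang 107.9 ext [0.0143 0.05  ]
px [444. 204.] n 808 ctr [0.5831 0.1552] z 0.1051 ang 125.9 ext [0.0142 0.0501]
px [437. 275.] n 628 ctr [0.5826 0.0816] z 0.1052 ang 110.6 ext [0.0141 0.0507]
```

View pics/w76.png

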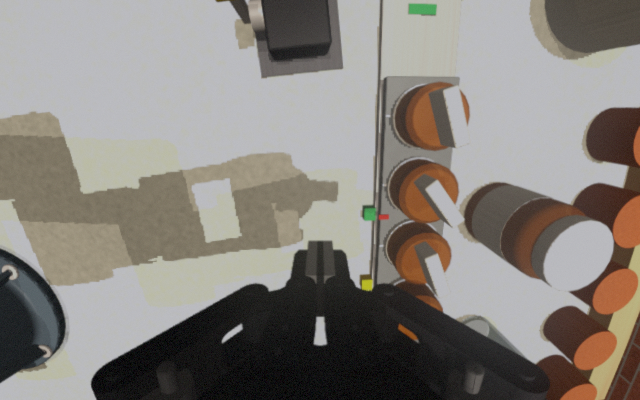

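```bash
python3 - <<'E'
from h import *
for fn in ('top0','top5','scene0','scene5'):
    s=dict(np.load('pics/%s.npz'%fn));W=cloud(s);h=cv2.cvtColor(s['img'],cv2.COLOR_RGB2HSV)
    k=(h[...,0]>18)&(h[...,0]<35)&(h[...,1]>110)&(W[...,2]>.08)&(W[...,2]<.15)&(abs(W[...,0]-.42)<.06)&(abs(W[...,1]-.33)<.08)
    if k.sum():
        v,u=np.nonzero(k);print(fn,k.sum(),u.mean(),v.mean(),W[k].min(0),W[k].max(0),W[k].mean(0))
    k=(W[...,2]>.045)&(W[...,2]<.054)&(abs(W[...,0]-.45)<.06)&(abs(W[...,1]-.33)<.06)&(h[...,2]<90)
    print('box',k.sum(),cv2.minAreaRect(W[k][:,:2].astype(np.float32)))
s=dict(np.load('pics/scene0.npz'));im=cv2.cvtColor(s['img'],cv2.COLOR_RGB2BGR)
a=cv2.resize(im[170:270,440:540],None,fx=4,fy=4,interpolation=cv2.INTER_CUBIC)
s=dict(np.load('pics/top0.npz'));im=cv2.cvtColor(s['img'],cv2.COLOR_RGB2BGR)
b=cv2.resize(im[180:240,165:225],None,fx=6.67,fy=6.67,interpolation=cv2.INTER_CUBIC)[:400,:400]
cv2.imwrite('pics/sw.png',np.hstack([a,b]))
E
```

```text
top0 52 189.32692307692307 216.84615384615384 [0.4034 0.3121 0.1226] [0.4191 0.3362 0.1366] [0.4116 0.3241 0.1309]
box 391 ((0.449096143245697, 0.3290596604347229), (0.07529092580080032, 0.07021608203649521), 4.4221673011779785)
top5 53 189.41509433962264 216.83018867924528 [0.4036 0.3125 0.1221] [0.4193 0.3367 0.1379] [0.4116 0.3239 0.1308]
box 413 ((0.45170941948890686, 0.32929280400276184), (0.07000939548015594, 0.06936411559581757), 4.137415409088135)
scene0 166 494.9156626506024 190.62048192771084 [0.4068 0.3128 0.1034] [0.4245 0.3402 0.1326] [0.4188 0.3257 0.1205]
box 664 ((0.4523065984249115, 0.32869648933410645), (0.07730843871831894, 0.06872621923685074), 4.619777679443359)
scene5 167 495.0179640718563 190.67065868263472 [0.4063 0.3132 0.1034] [0.4233 0.3412 0.1313] [0.4189 0.3259 0.1204]
box 656 ((0.4518100917339325, 0.32889482378959656), (0.07772241532802582, 0.06941375136375427), 3.919126033782959)
```

View pics/sw.png

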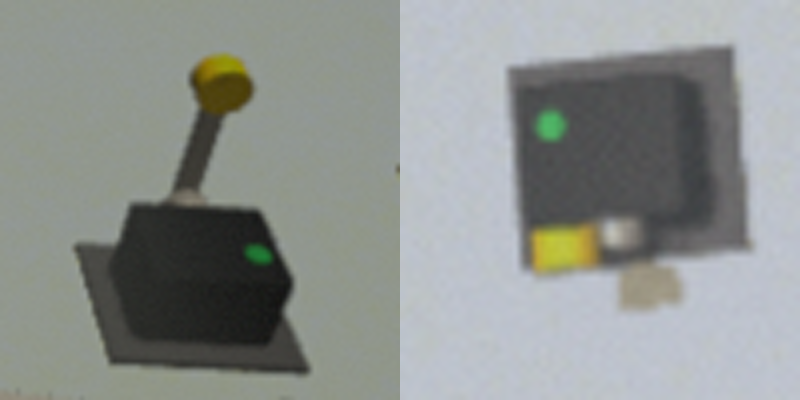

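Call:
jog_arm([
  [-1,2.2,0,0,255],
  [-1.2,2.5,0,0,255],
  [-1.2,2.2,-1,0,255],
  [-1,1.8,-2,0,255],
  [-0.5,0.8,-2,0,255],
  [0,0,-1.8,0,255],
  [0,0,0,0,255],
  [0,0,0,0,255],
])

```text
t: 69.05
tcp_pos: [0.4295, 0.2521, 0.123]
tool_rot: [0.727, 0.685, 0.035, 0.016]
force: [0.2, -0.5, 0.1]
finger_gap: 0.003
```

```bash
python3 - <<'E'
from h import *
st();
s=snap('wrist','w77.png');W=cloud(s);h=cv2.cvtColor(s['img'],cv2.COLOR_RGB2HSV)
k=(h[...,0]>18)&(h[...,0]<35)&(h[...,1]>110)&(W[...,2]>.09)&(W[...,2]<.15)
v,u=np.nonzero(k);print(k.sum(),u.mean(),v.mean(),W[k].min(0),W[k].max(0),W[k].mean(0))
snap('scene','s77.png')
E
```

```text
t 69.05 tcp [0.4295 0.2521 0.123 ] yaw 86.7 zaxis [ 0.0722  0.0242 -0.9971] q4 0.002 q6 0.36 q1 0.31 F [ 0.1777 -0.4671  0.1257] Mz 0.06 gap 0.2 mm
1895 276.3941952506596 117.17889182058047 [0.4055 0.3154 0.1073] [0.4225 0.3428 0.1346] [0.414  0.3293 0.1306]
```

View pics/w77.png

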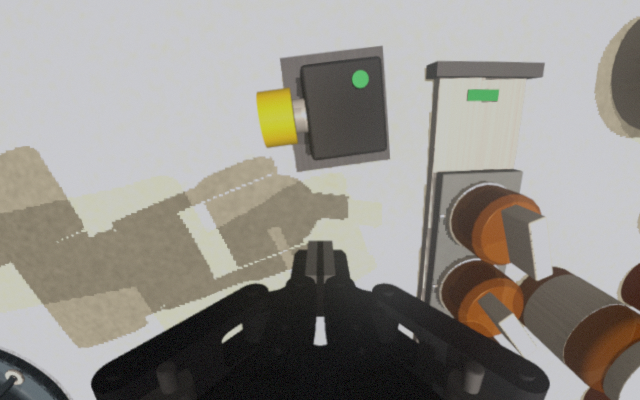

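View pics/s77.png

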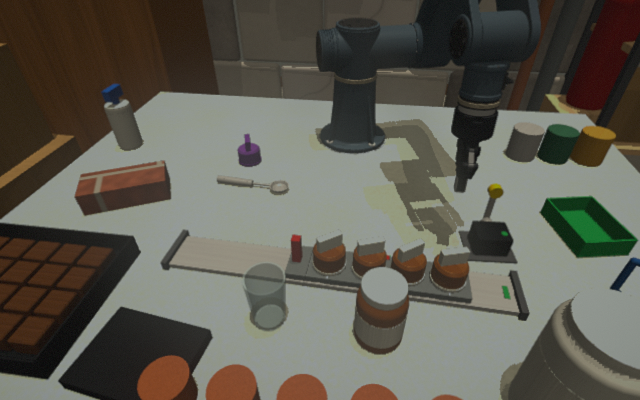

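Call:
jog_arm([
  [-0.9,1,-0.6,0,255],
  [-0.6,1,-0.6,0,255],
  [-0.3,0.3,-0.4,0,255],
  [0,0,0,0,255],
  [0,0,0,0,255],
])

```text
t: 69.57
tcp_pos: [0.4186, 0.274, 0.1123]
tool_rot: [0.729, 0.683, 0.041, 0.019]
force: [-0.5, 1.0, 0.6]
finger_gap: -0.002
```

Call:
jog_arm([
  [-0.4,0.8,-0.3,0,255],
  [-0.2,1,-0.2,0,255],
  [0,1,0,0,255],
  [0,1,0,0,255],
  [0,0.6,0,0,255],
  [0,0,0,0,255],
])

```text
t: 70.07
tcp_pos: [0.4133, 0.3209, 0.1085]
tool_rot: [0.73, 0.682, 0.041, 0.02]
force: [0.1, -1.9, 0.2]
finger_gap: 0.0
```

```bash
cat > rol.py <<'E'
from h import *
st()
for n in ('scene','wrist'):
    s=snap(n,None);W=cloud(s);h=cv2.cvtColor(s['img'],cv2.COLOR_RGB2HSV)
    k=(h[...,0]>18)&(h[...,0]<35)&(h[...,1]>110)&(W[...,2]>.07)&(W[...,2]<.15)&(abs(W[...,0]-.42)<.06)&(abs(W[...,1]-.35)<.09)
    if k.sum(): v,u=np.nonzero(k);print(n,k.sum(),u.mean(),v.mean(),W[k].min(0),W[k].max(0),W[k].mean(0))
    g=(h[...,0]>40)&(h[...,0]<85)&(h[...,1]>100)&(abs(W[...,0]-.46)<.05)&(abs(W[...,1]-.33)<.06)&(W[...,2]>.03)
    o=((h[...,0]<12)|(h[...,0]>170))&(h[...,1]>100)&(abs(W[...,0]-.46)<.05)&(abs(W[...,1]-.33)<.06)&(W[...,2]>.03)
    print(n,'lamp green',g.sum(),'red',o.sum(), h[g].mean(0) if g.sum() else '')
E
python3 rol.py
```

```text
t 70.07 tcp [0.4133 0.3209 0.1085] yaw 86.2 zaxis [ 0.0874  0.0267 -0.9958] q4 -0.024 q6 0.54 q1 0.45 F [ 0.0953 -1.8617  0.1718] Mz -0.04 gap 0.0 mm
scene 164 503.8475609756098 191.83536585365854 [0.4041 0.3318 0.1012] [0.4225 0.3591 0.1295] [0.4178 0.344  0.1184]
scene lamp green 34 red 0 [ 65.7059 160.2059  87.0294]
wrist 1805 314.94626038781166 218.5950138504155 [0.4038 0.3154 0.1158] [0.4208 0.3614 0.1467] [0.4122 0.3503 0.1281]
wrist lamp green 343 red 73 [ 65.102  136.5102 105.5423]
```

Call:
jog_arm([
  [0,0.7,-0.1,0,255],
  [0,0.8,-0.1,0,255],
  [0,0.5,0,0,255],
  [0,0,0,0,255],
])

```text
t: 70.5
tcp_pos: [0.412, 0.3393, 0.1053]
tool_rot: [0.73, 0.682, 0.038, 0.02]
force: [0.7, -4.4, 1.1]
finger_gap: -0.0
```

```bash
python3 rol.py; python3 - <<'E'
from h import *
snap('wrist','w80.png')
E
```

```text
t 70.50 tcp [0.412  0.3393 0.1053] yaw 86.1 zaxis [ 0.0834  0.0221 -0.9963] q4 -0.033 q6 0.58 q1 0.49 F [ 0.6827 -4.397   1.1379] Mz -0.03 gap -0.0 mm
scene 155 512.0258064516129 194.66451612903225 [0.4042 0.3501 0.0958] [0.4213 0.3767 0.1228] [0.4164 0.3622 0.1119]
scene lamp green 33 red 0 [ 65.6364 162.697   87.9697]
wrist 1741 314.45491097070646 217.01033888569788 [0.3907 0.3467 0.1094] [0.4197 0.3799 0.15  ] [0.411  0.3686 0.1217]
wrist lamp green 412 red 94 [ 65.0874 143.0995  86.3034]
```

View pics/w80.png

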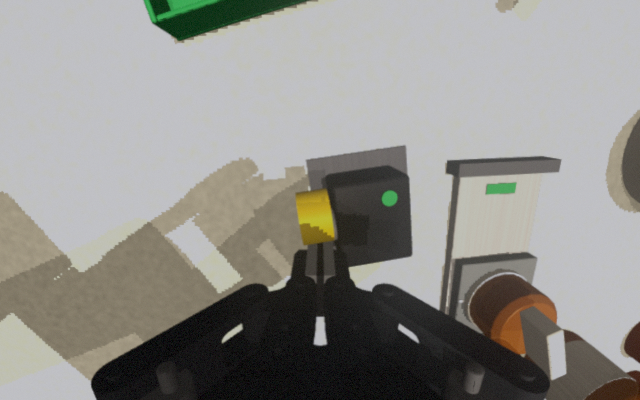

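Call:
jog_arm([
  [0,0.5,-0.1,0,255],
  [0,0.2,0,0,255],
  [0,0,0,0,255],
])

```text
t: 70.9
tcp_pos: [0.4116, 0.3444, 0.1039]
tool_rot: [0.731, 0.681, 0.037, 0.021]
force: [-0.0, -4.0, -0.1]
finger_gap: 0.002
```

```bash
python3 rol.py
```

```text
t 70.90 tcp [0.4116 0.3444 0.1039] yaw 86.1 zaxis [ 0.0816  0.0195 -0.9965] q4 -0.036 q6 0.60 q1 0.50 F [-0.0292 -4.0128 -0.1151] Mz -0.05 gap 0.1 mm
scene 154 514.2207792207793 195.78571428571428 [0.4046 0.3545 0.0935] [0.4211 0.381  0.1236] [0.4162 0.3673 0.1094]
scene lamp green 33 red 0 [ 65.6364 162.3333  87.303 ]
wrist 1709 314.4160327677004 216.43475716793446 [0.4003 0.3509 0.1064] [0.4237 0.3851 0.1482] [0.4106 0.3738 0.119 ]
wrist lamp green 391 red 85 [ 64.2097 146.1279  88.9872]
```

Call:
jog_arm([
  [0,-0.8,0,0,255],
  [0,-1.5,0,0,255],
  [0,-2,0,0,255],
  [0,-2,0,0,255],
  [0,-2,0,0,255],
  [0,-1,1,0,255],
  [0,0,2,0,255],
  [-0.5,0,3,0,255],
  [0,0,2,0,255],
  [0,0,0,0,255],
])

```text
t: 71.83
tcp_pos: [0.4121, 0.2523, 0.1903]
tool_rot: [0.734, 0.677, 0.05, 0.019]
force: [-0.8, 0.9, 0.4]
finger_gap: 0.001
```

```bash
python3 rol.py; python3 - <<'E'
from h import *
for n in ('scene','top','wrist'):
    s=snap(n,n+'81.png');print(n,tabs(s));W=cloud(s);wings(W,.095,.115,(.5,.65,-.05,.3),cv2.cvtColor(s['img'],cv2.COLOR_RGB2HSV))
E
```

```text
t 71.83 tcp [0.4121 0.2523 0.1903] yaw 85.6 zaxis [ 0.0991  0.0392 -0.9943] q4 0.010 q6 0.39 q1 0.31 F [-0.7611  0.8742  0.3558] Mz -0.00 gap 0.1 mm
scene 167 494.9580838323353 190.61676646706587 [0.4068 0.3133 0.1027] [0.4237 0.3412 0.1319] [0.4187 0.3258 0.1204]
scene lamp green 33 red 0 [ 65.6667 160.697   86.5455]
wrist 855 305.1543859649123 117.25614035087719 [0.4053 0.3155 0.1124] [0.4223 0.343  0.135 ] [0.4135 0.3291 0.1305]
wrist lamp green 138 red 0 [ 65.3333 122.8768 167.3478]
scene {'red': (np.int64(11), array([387.7273, 257.2727]), array([0.5492, 0.1167, 0.0274]))}
px [329. 236.] n 151 ctr [0.582  0.0009] z 0.1026 ang 125.7 ext [0.0146 0.0512]
px [371. 241.] n 160 ctr [0.5838 0.0791] z 0.1025 ang 111.8 ext [0.0151 0.0498]
px [411. 245.] n 163 ctr [0.5849 0.152 ] z 0.1027 ang 126.7 ext [0.0144 0.0516]
px [455. 251.] n 181 ctr [0.5891 0.2277] z 0.1028 ang 106.1 ext [0.0149 0.0496]
top {'yellow': (np.int64(19), array([306.1053, 174.4211]), array([0.5309, 0.0144, 0.0148])), 'green': (np.int64(20), array([272. , 174.5]), array([0.5335, 0.1127, 0.0151])), 'red': (np.int64(8), a
[... 183 characters left out ...]
1052 ang 108.8 ext [0.0153 0.0506]
px [255. 153.] n 97 ctr [0.5818 0.1509] z 0.1051 ang 126.2 ext [0.0141 0.05  ]
px [282. 152.] n 95 ctr [0.5811 0.0768] z 0.1049 ang 110.9 ext [0.0143 0.0501]
wrist {'yellow': (np.int64(69), array([407.3768, 332.2319]), array([0.5333, 0.0233, 0.0117])), 'green': (np.int64(112), array([410.9464, 276.0982]), array([0.5353, 0.1174, 0.0148])), 'red': (np.int64(44), array([425.3182, 280.8182]), array([0.5482, 0.1178, 0.0301]))}
px [504. 211.] n 725 ctr [0.587  0.2317] z 0.1051 ang 106.9 ext [0.0143 0.05  ]
px [492. 284.] n 572 ctr [0.5829 0.1552] z 0.1051 ang 126.2 ext [0.0144 0.0509]
px [482. 330.] n 100 ctr [0.5789 0.0986] z 0.1050 ang 132.6 ext [0.0086 0.0193]
```

View pics/scene81.png

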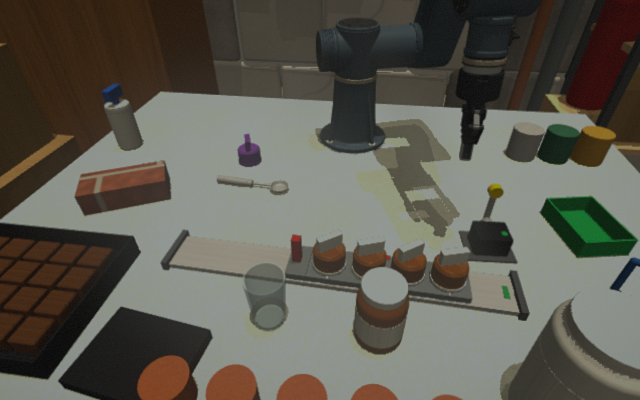

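View pics/top81.png

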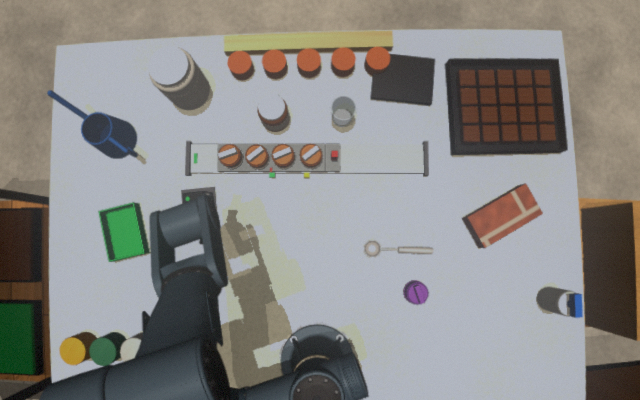

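```bash
python3 - <<'E'
from h import *
st(); print(sign_off())
E
```

```text
t 72.08 tcp [0.4085 0.251  0.1854] yaw 85.6 zaxis [ 0.0878  0.0344 -0.9955] q4 0.008 q6 0.39 q1 0.31 F [ 0.2498 -0.7479 -0.1466] Mz -0.05 gap -0.1 mm
the job is handed in; nothing more can be done
None
```

I carried out all the steps in the order asked and handed the job in at about 72 s of the 210 s. No verdict was reported.

**What I did**
1. I slid the carrier to the yellow station by gripping the red post. It stood within about 1 mm of the tab.
2. I set all four amber cartridges on their own necks. Each was turned back until it dropped, then turned forward to the stop, which gave 0.5–1.9 N m of torque.
3. I moved the loaded carrier to the green station, where the force reversed as the detent caught.
4. I pushed the roller over to about 0.53 rad (it trips at 0.4) and let it go.

**Last checks**
- **Cartridges:** all four wing tops read 0.1047–0.1052 m in the top view. Fully home is about 0.104 m, and this camera reads about 1 mm high.
- **Carrier:** the red line is level with the green tab to about 1 mm.
- **Roller:** back upright.
- **Bystanders:** the jars and the purple look-alike are where they started.
- **Robot:** touching nothing.

**What did not go cleanly**
- The cartridge on neck 3 touched off-centre while I was placing it and pressed on the neck with about 58 N at the wrist. I lifted, re-centred and placed it again.
- That cartridge's wing reads about 4 degrees further back after the final push than before it. Its height has not changed measurably.
- The cartridges on necks 1 and 2 leaned in the thread start with only one lug in, and dropped fully once the fingers were opened.

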